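# Lay out circuit boards solder side up for inspection

## Robot

A 6-joint arm with a two-finger parallel gripper is mounted at the origin on the work surface. World frame = base frame: x ahead of the robot, y to its left, z up, the work surface at z = 0. Lengths are in mm, angles in rad, forces in N, time in s.
With the tool pointing down it reaches from about 275 to 725 mm from the base axis. Payload 5.6 kg.
Tool frame: the origin (TCP) lies on the centre line of the jaws, within the pads' length; the fingertips stand env.tips_ahead ahead of it and the grasp point (between the pads) lies 6 mm ahead of it (env.tips_ahead is the distance from the TCP to the fingertips, in mm); z points along the fingers, y is the line along which they close (so a half turn about z gives the same grasp; the last joint's range is limited). The gripper opens to 85 mm and grips with 20 to 120 N. Pads are 22 mm wide; open, the fingers measure 114 mm over their backs; the gripper's body (76 mm by 85 mm) begins 54 mm behind the grasp point. The pads swing forward as they close: fully open they stand 13 mm farther back than shut.
Start: joints at [1.579, 0.255, 0.108, 0, -1.424, -0.285], TCP at [150.276, 529.065, 234.883] pointing down, gripper open.
Joint ranges: [-2.95, 2.95], [-1.21, 1.97], [-1.09, 1.5], [-2.87, 1.71], [-2.94, -0.07], [-3.05, 3.05]. Speed limits (rad/s): [2.57, 2.57, 3.14, 3.14, 3.14, 3.14].

## Interface

Orientations are given as a rotation vector (axis times angle).
In Python, from workcell import telemetry, vision, order, env gives the robot as it stands. The module is installed in compiled form; this text tells all that it offers.
- The arm moves only by the tool apply_moves, never from a script. Its argument "targets" is a list of rows, each a list of 7 numbers: the closure, from -1 (fully open) to 1 (shut), so that 0 is half open, then the shift along the tool's x, y, z each as a share of 60 cm, from -1 to 1, then the turn, a rotation vector about the tool's x, y, z each as a share of 90 degrees, from -1 to 1. In form: [[claw, tx, ty, tz, rx, ry, rz], ...]. A call has exactly 10 rows; each row is the pose to reach, as a shift and turn from the pose commanded when the call began, along the tool's axes at that moment; what a row does not reach only later rows make up. A row lasts 1/10 s, in which the tool goes at most 50 mm and 8.59 degrees, less where a joint would pass 70% of its speed; a pose out of reach is approached as far as the arm can. A call with a number of a shift or a turn outside -1 to 1 is refused whole. A call with a gripper value outside its range is refused whole. The fingers move at their own pace and stop on an object; "grip_force" is the grip in N (left out, the last holds). Time passes only in rows, so rows that repeat a pose let the fingers close, or fill a call up. It gives the time, the measured TCP pose, the force, the opening and the grip force at its end, in the units of the state.
- telemetry.get_obs(): the state, without advancing time (a new reading comes with each control period).
- vision.capture(name): name is "side" or "top" or "wrist"; returns (picture, depth): 400x640x3 uint8, red, green, blue; 400x640 float32, mm along the optical axis (not along the pixel's ray), 0 where there is no reading.
- vision.camera_info(name): a dict with "fx", "fy", "cx", "cy" (pixels), "view" (4x4, takes a point from world to camera coordinates). Camera axes: x right, y up, looking along -z (the intrinsics and any distortion apply to the point x, -y, -z); pixel columns grow to the right and rows downward; lengths in mm; the calibration is good to about 2 mm. A picture is of the moment at which its call begins: read the wrist's pose just before it. camera_info takes no time and is no camera call; for the wrist camera it gives the pose at the moment of the call.
- order.close_job(): hands the job in; it is judged then, once.
The state is a dict: "time_s": time; "joint_pos": joint angles; "dq": joint speeds; "tau": joint torques, N m; "ee_pos": TCP position; "tool_rot": TCP orientation; "ft_force": force on the tool from outside, world axes, zero at the start; "wrist_torque": the same for the moment, N m; "finger_gap": finger opening in mm; "gripper_force": force on a finger pad.
Only numpy, scipy, OpenCV 4.12 (cv2) and the standard library are available. Lean on these libraries where they do the work, as an engineer would, in place of code of your own. Each camera call takes 0.05 s, during which the arm holds its last target. There are 200 camera calls.

## Task

Get every circuit board lying side by side on the two-rail support frame with its solder side up, both ends down on the ledges, ready for inspection: draw the ones in the rack straight up without tipping the light rack or lifting it off the bench, and turn over the one that already lies component side up on the frame. Set the boards down gently, do not drop them, leave the rack standing upright on the bench and the other things where they are.

Things in the scene. Friction and masses are not known exactly. Their poses are not given: they have to be found in the camera images.
- board_a: green circuit board 96 (x) x 62 (y) x 3.2 mm, 70 g, stiff. Origin: centre of the plate, mid-thickness. z points out of the component side (chip, white header, heat sink, capacitors up to 11 mm tall, all within 34 mm of the centre in x and 20 mm in y: long edges and ends are bare). Starts on a short end in any rack slot (x up or down), leaning up to 4 degrees. May be absent.
- board_b: same kind of circuit board as board_a, same frame; also starts standing on a short end in any of the rack's slots, component side (+z) facing along the rack's +x or -x. The other face, the solder side, is plain green with tiny solder dots. May be absent.
- board_c: same kind of circuit board as board_a, same frame; also starts standing on a short end in any of the rack's slots, component side (+z) facing along the rack's +x or -x. The other face, the solder side, is plain green with tiny solder dots. May be absent.
- board_d: same kind of circuit board, same frame; starts lying across the two rails of the support frame with its component side up. Always present. Any board can be gripped across its 62 mm width by the bare long edges.
- card_rack: light free-standing board rack, loose, about 100 g: it slides, tips or lifts if a board is not drawn straight up. Black base 134 (x) x 88 (y) mm, its top 8 mm above the bench, on inset feet (104 mm apart over all in x); low side walls 22 mm high, inner faces at y = +-33.5 mm. Three slots in a row at x = -55, 0, 55 mm. Boards stand across x, width along y, ends on the base top, tops 104 mm above the bench. Origin: centre of the underside; z up.
- slot0 (a point): the rack's first slot (x = -55 mm), on the base top, where a standing board's lower end rests; axes as the rack's. Each slot is two pairs of upright round-topped steel pins 5 mm thick, tops 80 mm above the bench, at y = +-25 mm, the two pins of a pair 7 mm apart (clear gap, along x).
- slot1 (a point): the same point of the rack's middle slot (x = 0)
- slot2 (a point): the same point of the rack's third slot (x = 55 mm)
- support_frame: fixed aluminium board support, 400 mm long in y: two parallel rails along y, open in between, 50 mm clear below. Boards lie side by side across both rails, length along x, with room for four. A board lying on it has its origin 51.6 mm above the bench. Low steel cross bars (14 mm tall) at y = +-190 mm. Origin: centre of the underside, on the bench; z up.
- rail_near (a point): middle of one rail's ledge, on its flat top 50 mm above the bench (x = -47 mm in the frame). The ledge is 18 mm wide (38 to 56 mm off the frame's middle); outside it a 6 mm thick lip rises 7 mm above the ledge. The lips' inner faces are 112 mm apart, so a board has 8 mm of play either way.
- rail_far (a point): middle of one rail's ledge, on its flat top 50 mm above the bench (x = +47 mm in the frame). The ledge is 18 mm wide (38 to 56 mm off the frame's middle); outside it a 6 mm thick lip rises 7 mm above the ledge. The lips' inner faces are 112 mm apart, so a board has 8 mm of play either way.
- multimeter: orange handheld multimeter, 170 x 80 x 34 mm, lying on its back; not part of the job. Origin at the centre of its underside.
- solder_spool: grey spool of solder, 60 mm across, 50 mm tall, standing on end; not part of the job. Origin at the centre of its underside.
- screwdriver: screwdriver, 180 mm long, lying on the bench; not part of the job.
- flux_bottle: amber bottle with white cap, 44 mm across, 90 mm tall; not part of the job. Origin at the centre of its underside.
- mug: white mug, 80 mm across, 90 mm tall; not part of the job. Origin at the centre of its underside.
- parts_bin: open red plastic bin, 160 x 100 x 60 mm; not part of the job. Origin at the centre of its underside.
- flux_brush: small brush, 160 mm long, lying on the bench; not part of the job.
Things that resemble listed ones, but are neither listed nor needed, are in the scene too. What is shaped like the board_a but pink is not meant.

How it is judged:
By the outcome, as a careful person would: the job done as asked, in the order asked, and still so for the second after the job is handed in, with the robot touching nothing.
Of board_a, board_b, board_c only 2 to 3 are there at a start; the rules pass over those that are not, and their reading is None.
At some moment in a run one of card_rack may be knocked a few centimetres aside while the robot is not near it.
It also fails if it takes over 200 s, if anything falls off the work surface, if the arm or the gripper's body presses on something with over 40 N, if the wrist force passes 120 N, or if a joint passes its speed limit or range.

## Working session

There is one attempt and no reset: what is moved stays moved. The work goes in short steps, Python scripts to look and compute and a tool call to move; the robot and the scene stay as the last step left them, time stands still between calls to the robot, and variables do not carry over. Pictures are saved under pics/ and viewed, at most 14 in all, crops included, and the job is handed in when it is done.

Besides the shell and the picture viewer there is one more tool, called after "Emit:" as name(argument=value, ...) on one line, values as JSON. apply_moves: Moves the arm, as the interface text tells. Shift numbers are shares of 60 cm and turn numbers shares of 90 degrees, none past 1 either way. Its arguments: {"type":"object","properties":{"targets":{"type":"array"},"grip_force":{"type":"number"}},"required":["targets"]}

```bash
mkdir -p pics; cat > h.py <<'E'
import numpy as np, cv2
from scipy.spatial.transform import Rotation as R
from workcell import telemetry, vision, order, env
def snap(n,f=None):
    K=vision.camera_info(n); p,d=vision.capture(n)
    if f: cv2.imwrite('pics/'+f,p[:,:,::-1])
    return p,d,K
def pts(d,K):
    v,u=np.mgrid[:400,:640]
    c=np.stack([(u-K['cx'])/K['fx']*d,-(v-K['cy'])/K['fy']*d,-d,np.ones_like(d)],-1)
    return (c@np.linalg.inv(K['view']).T)[...,:3]
def ray(K,u,v,z):
    V=np.linalg.inv(K['view']); o=V[:3,3]; r=V[:3,:3]@np.array([(u-K['cx'])/K['fx'],-(v-K['cy'])/K['fy'],-1])
    return o+r*(z-o[2])/r[2]
def proj(K,P):
    c=K['view']@np.append(P,1); return K['cx']+K['fx']*c[0]/-c[2],K['cy']-K['fy']*c[1]/-c[2]
E
python3 - <<'E'
from h import *
print(telemetry.get_obs(),env.tips_ahead)
for n in('top','side','wrist'):
    p,d,K=snap(n,n+'0.png'); print(n,K, (d>0).mean())
E
```

```text
{'time_s': 0.0, 'joint_pos': array([ 1.57859653e+00,  2.55744603e-01,  1.07005929e-01, -4.93310403e-04,
       -1.42389742e+00, -2.84609054e-01]), 'dq': array([-1.99972471e-03,  8.95308004e-04, -3.36882534e-05, -8.03775059e-05,
       -3.88630193e-04, -2.09681380e-04]), 'tau': array([-1.00748730e-03, -3.86636031e+01,  2.37938190e+01,  5.36506221e+00,
       -6.19511397e-03, -9.28410969e-06]), 'ee_pos': array([150.1063783 , 528.61009787, 233.99476892]), 'tool_rot': array([ 3.10966193e+00, -4.33275518e-01, -3.37047504e-04]), 'ft_force': array([0.55093626, 0.13050984, 0.20880088]), 'wrist_torque': array([ 0.01895291, -0.06827376, -0.02594721]), 'gripper_force': 0.0, 'finger_gap': 85.26285105419814} 25.0
top {'fx': 463.3528982917379, 'fy': 463.3528982917379, 'cx': 309.48815139191447, 'cy': 195.6419742059672, 'view': array([[-5.11615019e-03, -9.99802477e-01, -1.92049802e-02,
         7.03041307e+01],
       [ 9.98937643e-01, -5.98940219e-03,  4.56914886e-02,
        -5.40623553e+02],
       [-4.57974899e-02, -1.89508132e-02,  9.98770973e-01,
        -1.53870052e+03],
       [ 0.00000000e+
[... 319 characters left out ...]
,  8.28886133e-01,
        -2.98627573e+02],
       [-6.06823799e-01, -5.65152316e-01,  5.58898682e-01,
        -7.54155897e+02],
       [ 0.00000000e+00,  0.00000000e+00,  0.00000000e+00,
         1.00000000e+00]])} 0.99600390625
wrist {'fx': 344.2065475357268, 'fy': 344.2065475357268, 'cx': 320.0560387931267, 'cy': 192.487921535238, 'view': array([[-2.73009635e-01, -9.62011028e-01,  7.21370315e-04,
         5.49489403e+02],
       [ 9.17686471e-01, -2.60655589e-01, -2.99850305e-01,
         3.84114537e+01],
       [ 2.88647329e-01, -8.12000306e-02,  9.53985993e-01,
        -3.79634175e+02],
       [ 0.00000000e+00,  0.00000000e+00,  0.00000000e+00,
         1.00000000e+00]])} 0.99619921875
```

View pics/top0.png

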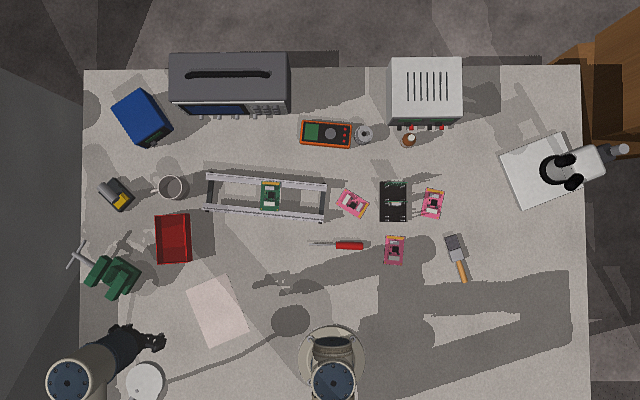

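View pics/side0.png

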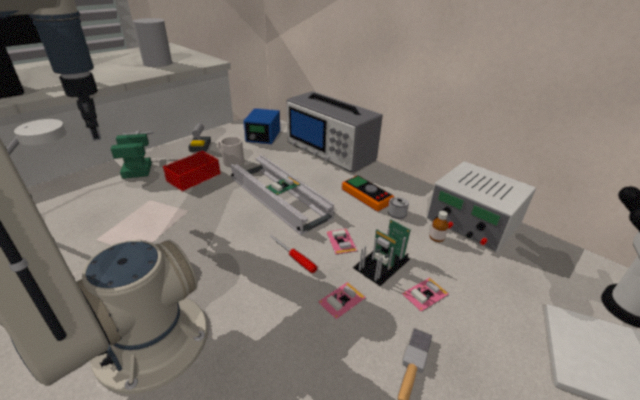

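Top view: the frame spans (207,175)-(326,218), with board_d (green, component side up) at (271,195). The black rack is at (393,201) and appears to hold two boards. The pink lookalikes at (352,203), (433,203) and (394,250) are not meant. Next: enlarged crops and positions from depth.

```bash
python3 - <<'E'
from h import *
p,d,K=snap('top'); q,ds,Ks=snap('side')
a=cv2.resize(p[165:265,200:460],None,fx=3,fy=3,interpolation=cv2.INTER_CUBIC)
b=cv2.resize(q[200:310,320:450],None,fx=4,fy=3*400/330*1.1,interpolation=cv2.INTER_CUBIC) if 0 else cv2.resize(q[205:295,340:430],None,fx=3.3,fy=3.3,interpolation=cv2.INTER_CUBIC)
c=cv2.resize(q[150:230,220:340],None,fx=3.3,fy=3.3,interpolation=cv2.INTER_CUBIC)
im=np.zeros((600,780,3),np.uint8); im[:300]=a; im[300:300+b.shape[0],:b.shape[1]]=b[:300]; im[300:300+c.shape[0],320:320+c.shape[1]]=c
cv2.imwrite('pics/c1.png',im[:,:,::-1])
P=pts(d,K); 
hsv=cv2.cvtColor(p,cv2.COLOR_RGB2HSV)
print('bench z',np.median(P[250:300,280:300,2]), P[250:300,450:460,2].mean())
blk=((hsv[...,2]<70)); sub=np.zeros_like(blk); sub[170:230,370:415]=1; m=blk&sub&(P[...,2]>3)
print('rack z hist',np.percentile(P[m][:,2],[5,50,95]))
r=cv2.minAreaRect(P[m&(P[...,2]<16)][:,:2].astype(np.float32)); print('rack',r)
g=(hsv[...,0]>45)&(hsv[...,0]<95)&(hsv[...,1]>80)
mg=g&sub
for x in P[mg&(P[...,2]>40)]: print(x.round(0),end=' ')
s2=np.zeros_like(blk); s2[165:225,200:335]=1
mf=s2&(P[...,2]>40)&(P[...,2]<75)
print('\nframe',cv2.minAreaRect(P[mf][:,:2].astype(np.float32)),np.percentile(P[mf][:,2],[10,50,90]))
md=mf&g; print('d',cv2.minAreaRect(P[md][:,:2].astype(np.float32)),np.median(P[md][:,2]))
E
```

```text
bench z 0.39081782335301796 12.579046894674462
rack z hist [ 4.17155632 10.4067688  55.63548716]
rack ((521.6618041992188, -211.8983612060547), (88.06917572021484, 134.39427185058594), 89.28202819824219)
[ 578. -181.  109.] [ 578. -185.  106.] [ 578. -188.  105.] [ 578. -191.  102.] [ 578. -194.  104.] [ 578. -197.  104.] [ 578. -220.  101.] [ 578. -222.  106.] [ 578. -225.  109.] [ 578. -228.  106.] [ 578. -232.  104.] [ 578. -234.  107.] [ 578. -238.  105.] [ 578. -242.  101.] [ 576. -202.   95.] [ 576. -229.   86.] [ 576. -181.   46.] [ 575. -189.   56.] [ 519. -180.   92.] [ 518. -181.  106.] [ 518. -183.  110.] [ 518. -187.  108.] [ 518. -190.  105.] [ 518. -193.  105.] [ 518. -197.  102.] [ 518. -200.  104.] [ 518. -201.  113.] [ 518. -206.  102.] [ 518. -208.  108.] [ 518. -213.  102.] [ 519. -217.   97.] [ 518. -219.  101.] [ 518. -228.  105.] [ 518. -231.  106.] [ 518. -234.  107.] 
frame ((537.1051025390625, 215.426513671875), (399.9422912597656, 123.9993667602539), 83.90839385986328) [47.01771081 52.40709939 59.13185057]
d ((539.2753295898438, 197.2522735595703), (61.45871353149414, 94.09368896484375), 86.22738647460938) 53.66750797230338
```

View pics/c1.png

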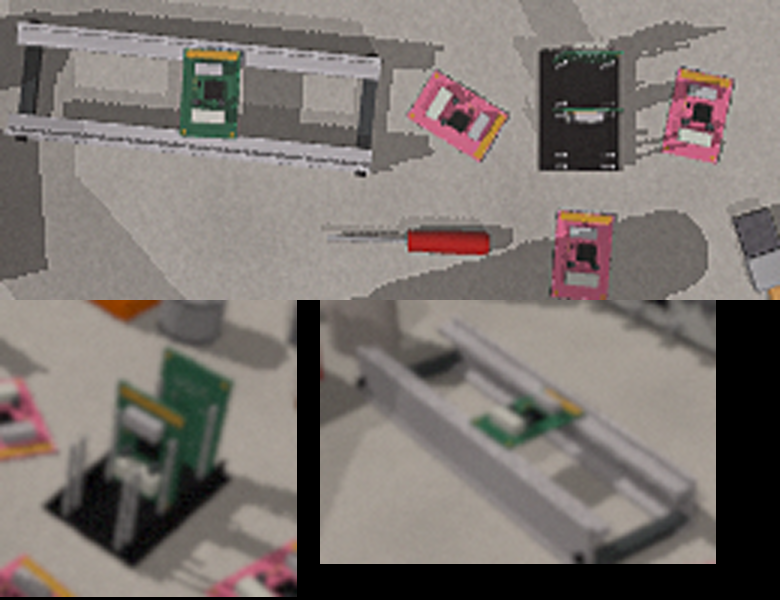

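The rack boards sit in slot2 (x≈577, plain solder side facing the robot) and slot1 (x≈518, components facing the robot); slot0 is empty. Their tops stand at about 104 mm, which matches the text. The frame is centred near (537,215), yaw about -6°.

Plan:
1. Shift the slot1 board to slot0, so that both solder sides become reachable.
2. Lay each rack board on the frame, gripped at a slant from its solder side.
3. Stand board_d in the rack to regrip it from the other side.

I'll look from above the rack first.

```bash
cat >> h.py <<'E'
import json,os
def Rt(phi,al):
    phi,al=np.radians([phi,al]); h=np.array([np.cos(phi),np.sin(phi),0]); u=np.array([0,0,1.])
    x=np.cos(al)*h+np.sin(al)*u; z=np.sin(al)*h-np.cos(al)*u
    return np.stack([x,np.cross(z,x),z],1)
def cmd():
    if os.path.exists('cmd.json'):
        c=json.load(open('cmd.json')); return np.array(c['p']),np.array(c['R'])
    return np.array([150.276,529.065,234.883]),R.from_rotvec(telemetry.get_obs()['tool_rot']).as_matrix()
def plan(*poses,save=True):
    """poses: (TCP xyz, phi, alpha); prints one row of 6 shares per pose, each relative to the previous one (one call each)"""
    p,Q=cmd()
    for xyz,phi,al in poses:
        t=np.round(Q.T@(np.array(xyz)-p)/600,4); r=np.round((R.from_matrix(Q.T@Rt(phi,al))).as_rotvec()/(np.pi/2),4)
        print(list(t),list(r), '' if max(abs(t).max(),abs(r).max())<=1 else 'TOO FAR')
        p=p+Q@t*600; Q=Q@R.from_rotvec(r*np.pi/2).as_matrix()
    if save: json.dump(dict(p=p.tolist(),R=Q.tolist()),open('cmd.json','w'))
def state():
    o=telemetry.get_obs(); p,Q=cmd(); e=R.from_matrix(Q.T@R.from_rotvec(o['tool_rot']).as_matrix()).as_rotvec()
    print('t',round(o['time_s'],2),'p',o['ee_pos'].round(1),'err',(o['ee_pos']-p).round(1),'roterr deg',np.degrees(e).round(2),'F',o['ft_force'].round(1),'gap',round(o['finger_gap'],1),'gf',round(o['gripper_force'],1),'q',o['joint_pos'].round(2))
E
python3 - <<'E'
from h import *
K=vision.camera_info('wrist'); V=np.linalg.inv(K['view']); p,Q=cmd()
print('cam in tool',Q.T@(V[:3,3]-p), (Q.T@V[:3,:3]).round(2).tolist())
plan(((300,180,330),-8,0),((500,-212,330),0,0))
E
```

```text
cam in tool [  77.09321378    0.21957443 -138.7870198 ] [[0.0, 0.95, 0.3], [1.0, -0.0, 0.0], [0.0, 0.3, -0.95]]
[np.float64(0.399), np.float64(0.4916), np.float64(-0.1581)] [np.float64(0.0005), np.float64(-0.0), np.float64(-0.0873)] 
[np.float64(0.4211), np.float64(0.6005), np.float64(0.0)] [np.float64(0.0), np.float64(-0.0), np.float64(-0.0889)]
```

Emit:
apply_moves(targets=[[-1,0.399,0.4916,-0.1581,0.0005,0,-0.0873],[-1,0.399,0.4916,-0.1581,0.0005,0,-0.0873],[-1,0.399,0.4916,-0.1581,0.0005,0,-0.0873],[-1,0.399,0.4916,-0.1581,0.0005,0,-0.0873],[-1,0.399,0.4916,-0.1581,0.0005,0,-0.0873],[-1,0.399,0.4916,-0.1581,0.0005,0,-0.0873],[-1,0.399,0.4916,-0.1581,0.0005,0,-0.0873],[-1,0.399,0.4916,-0.1581,0.0005,0,-0.0873],[-1,0.399,0.4916,-0.1581,0.0005,0,-0.0873],[-1,0.399,0.4916,-0.1581,0.0005,0,-0.0873]], grip_force=30)

```text
time_s: 1.25
ee_pos: [300.1, 179.4, 329.9]
tool_rot: [-3.132, 0.223, -0.0]
ft_force: [0.1, -0.3, 0.0]
finger_gap: 85.7
gripper_force: 0.0
```

Emit:
apply_moves(targets=[[-1,0.4211,0.6005,0,0,0,-0.0889],[-1,0.4211,0.6005,0,0,0,-0.0889],[-1,0.4211,0.6005,0,0,0,-0.0889],[-1,0.4211,0.6005,0,0,0,-0.0889],[-1,0.4211,0.6005,0,0,0,-0.0889],[-1,0.4211,0.6005,0,0,0,-0.0889],[-1,0.4211,0.6005,0,0,0,-0.0889],[-1,0.4211,0.6005,0,0,0,-0.0889],[-1,0.4211,0.6005,0,0,0,-0.0889],[-1,0.4211,0.6005,0,0,0,-0.0889]])

```text
time_s: 2.25
ee_pos: [501.9, -214.7, 325.2]
tool_rot: [-3.14, 0.005, 0.011]
ft_force: [0.5, 1.3, -0.8]
finger_gap: 85.8
gripper_force: 0.0
```

```bash
python3 - <<'E'
from h import *
state(); p,d,K=snap('wrist','w1.png')
E
```

```text
t 2.25 p [ 501.9 -214.7  325.2] err [ 1.9 -2.7 -4.9] roterr deg [ 0.09 -0.4   0.17] F [ 0.5  1.3 -0.8] gap 85.8 gf 0.0 q [-0.12  0.25  0.32 -0.   -1.65  1.69]
```

View pics/w1.png

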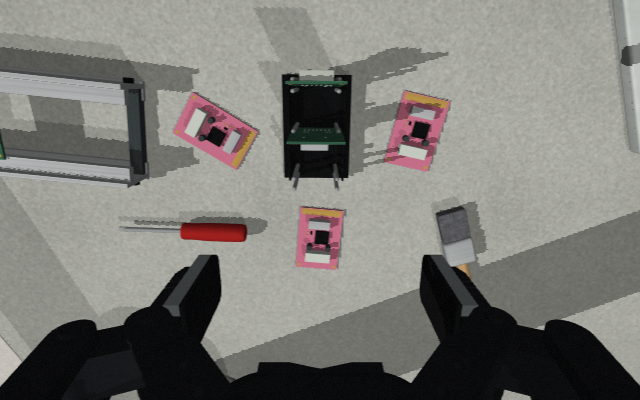

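The wrist view shows the rack with base corners near (283,74) and (350,180). A board top edge runs along (284-348,82) in slot2, another along (287-347,137) in slot1, and slot0's bare pins are at (296,185) and (336,185). The tool is not yet settled, so I'll measure after this.

```bash
cat >> h.py <<'E'
def green(p):
    h=cv2.cvtColor(p,cv2.COLOR_RGB2HSV); return (h[...,0]>45)&(h[...,0]<95)&(h[...,1]>70)&(h[...,2]>35)
def tops(cam='wrist',box=(440,620,-270,-150),zmin=94,f=None):
    p,d,K=snap(cam,f); P=pts(d,K); g=(P[...,2]>zmin)&(P[...,2]<118)&(P[...,0]>box[0])&(P[...,0]<box[1])&(P[...,1]>box[2])&(P[...,1]<box[3])
    n,l,s,c=cv2.connectedComponentsWithStats(g.astype(np.uint8),connectivity=8)
    for i in range(1,n):
        if s[i,4]>15:
            Q=P[l==i]; print(cam,'top edge: n',s[i,4],'x',np.percentile(Q[:,0],[5,50,95]).round(1),'y',[Q[:,1].min().round(1),Q[:,1].max().round(1)],'z95',np.percentile(Q[:,2],95).round(1),'px',s[i,:4],'slope',np.polyfit(Q[:,1],Q[:,0],1)[0].round(3))
    return p,d,K,P
E
python3 - <<'E'
from h import *
import time
for i in range(4): vision.capture('wrist')
state()
p,d,K,P=tops('wrist')
print('bench',np.median(P[230:260,220:280,2]))
hsv=cv2.cvtColor(p,cv2.COLOR_RGB2HSV)
m=(P[...,2]>3)&(P[...,2]<14)&(hsv[...,2]<70)&(P[...,0]>420)&(P[...,0]<620)&(abs(P[...,1]+212)<70)
print('base',cv2.minAreaRect(P[m][:,:2].astype(np.float32)),np.median(P[m][:,2]))
# grey pins of slot0: upper parts
m=(P[...,2]>60)&(P[...,2]<90)&(P[...,0]>440)&(P[...,0]<500)&(abs(P[...,1]+212)<40)
print('pins', len(P[m]), [x.round(0).tolist() for x in P[m]][:30])
tops('top')
E
```

```text
t 2.5 p [ 500.1 -210.5  329.8] err [ 0.1  1.4 -0.3] roterr deg [ 0.05  0.04 -0.13] F [ 0.2  1.  -0.7] gap 85.5 gf 0.0 q [-0.11  0.23  0.32 -0.   -1.65  1.68]
wrist top edge: n 219 x [577.8 579.6 580.8] y [np.float64(-241.2), np.float64(-180.6)] z95 105.3 px [291  80  61   5] slope 0.016
wrist top edge: n 276 x [517.9 520.  521.2] y [np.float64(-241.1), np.float64(-179.9)] z95 105.0 px [292 138  58   6] slope 0.01
bench 0.3538265579090307
base ((521.8111572265625, -209.22354125976562), (87.32106018066406, 133.2042236328125), 89.33270263671875) 8.170695332151467
pins 119 [[475.0, -183.0, 62.0], [475.0, -184.0, 61.0], [475.0, -234.0, 60.0], [475.0, -182.0, 64.0], [476.0, -184.0, 67.0], [476.0, -185.0, 67.0], [475.0, -186.0, 64.0], [474.0, -232.0, 61.0], [475.0, -233.0, 62.0], [475.0, -234.0, 64.0], [475.0, -236.0, 63.0], [475.0, -183.0, 71.0], [475.0, -184.0, 71.0], [476.0, -185.0, 72.0], [475.0, -186.0, 70.0], [474.0, -232.0, 65.0], [475.0, -233.0, 69.0], [475.0, -234.0, 70.0], [475.0, -235.0, 69.0], [476.0, -183.0, 76.0], [476.0, -184.0, 77.0], [475.0, -185.0, 76.0], [474.0, -186.0, 71.0], [473.0, -232.0, 67.0], [475.0, -233.0, 74.0], [475.0, -234.0, 75.0], [475.0, -235.0, 74.0], [475.0, -183.0, 79.0], [475.0, -184.0, 80.0], [475.0, -186.0, 78.0]]
```

Two views agree: base top at 8 mm, board tops at 105, slot2 top edge at x≈579 and slot1 at x≈519.7, y centre -210.5, rack yaw -0.7°. Both boards fit the description (green, standing in the rack). Next I'll grip the slot1 board from above.

```bash
python3 - <<'E'
from h import *
plan(((520.5,-210.5,180),-0.7,0),((520.5,-210.5,70),-0.7,0))
E
```

```text
[np.float64(0.0342), np.float64(-0.0025), np.float64(0.25)] [np.float64(0.0), np.float64(-0.0), np.float64(0.0078)] 
[np.float64(-0.0), np.float64(0.0), np.float64(0.1834)] [np.float64(0.0), np.float64(-0.0), np.float64(-0.0)]
```

Emit:
apply_moves(targets=[[-1,0.0342,-0.0025,0.25,0,0,0.0078],[-1,0.0342,-0.0025,0.25,0,0,0.0078],[-1,0.0342,-0.0025,0.25,0,0,0.0078],[-1,0.0342,-0.0025,0.25,0,0,0.0078],[-1,0.0342,-0.0025,0.25,0,0,0.0078],[-1,0.0342,-0.0025,0.25,0,0,0.0078],[-1,0.0342,-0.0025,0.25,0,0,0.0078],[-1,0.0342,-0.0025,0.25,0,0,0.0078],[-1,0.0342,-0.0025,0.25,0,0,0.0078],[-1,0.0342,-0.0025,0.25,0,0,0.0078]])

```text
time_s: 3.6
ee_pos: [520.7, -210.5, 180.0]
tool_rot: [-3.141, 0.019, -0.001]
ft_force: [-0.2, -0.1, -0.3]
finger_gap: 85.6
gripper_force: 0.0
```

Emit:
apply_moves(targets=[[-1,0,0,0.025,0,0,0],[-1,0,0,0.05,0,0,0],[-1,0,0,0.075,0,0,0],[-1,0,0,0.1,0,0,0],[-1,0,0,0.12,0,0,0],[-1,0,0,0.14,0,0,0],[-1,0,0,0.16,0,0,0],[-1,0,0,0.1834,0,0,0],[-1,0,0,0.1834,0,0,0],[-1,0,0,0.1834,0,0,0]])

```text
time_s: 4.6
ee_pos: [520.7, -210.5, 69.6]
tool_rot: [-3.141, 0.019, 0.0]
ft_force: [0.1, -0.2, 0.3]
finger_gap: 85.6
gripper_force: 0.0
```

```bash
python3 - <<'E'
from h import *
state(); p,d,K,P=tops('wrist',f='w2.png')
E
```

```text
t 4.6 p [ 520.7 -210.5   69.6] err [ 0.1  0.  -0.4] roterr deg [ 0.03 -0.   -0.01] F [ 0.1 -0.2  0.3] gap 85.6 gf 0.0 q [-0.11  0.38 -0.15 -0.   -1.04  1.66]
wrist top edge: n 2764 x [578.3 580.2 581.3] y [np.float64(-242.0), np.float64(-179.9)] z95 105.1 px [218 138 202  14] slope 0.011
wrist top edge: n 2568 x [514.1 528.7 532.9] y [np.float64(-168.9), np.float64(-153.8)] z95 116.9 px [150 267  63  75] slope 0.512
wrist top edge: n 2554 x [513.  527.5 531.8] y [np.float64(-267.4), np.float64(-252.8)] z95 116.8 px [429 267  63  75] slope -0.531
wrist top edge: n 4030 x [518.3 520.7 521.5] y [np.float64(-241.3), np.float64(-179.0)] z95 104.7 px [233 292 173  26] slope 0.011
```

View pics/w2.png

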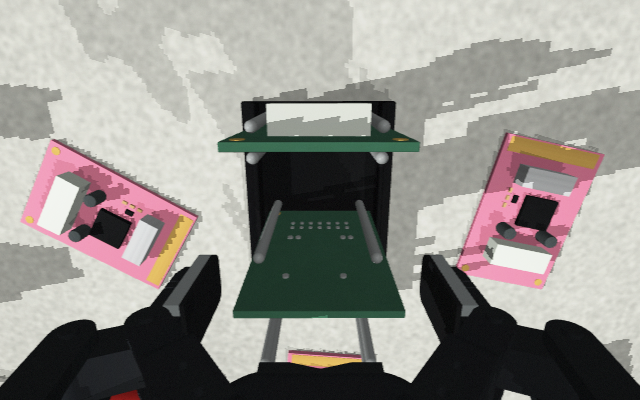

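The pads straddle the slot1 board (234-404, 315); its far face shows only solder dots, as expected. Now closing.

Emit:
apply_moves(targets=[[0.1,0,0,0,0,0,0],[0.15,0,0,0,0,0,0],[0.2,0,0,0,0,0,0],[0.3,0,0,0,0,0,0],[0.4,0,0,0,0,0,0],[0.5,0,0,0,0,0,0],[1,0,0,0,0,0,0],[1,0,0,0,0,0,0],[1,0,0,0,0,0,0],[1,0,0,0,0,0,0]], grip_force=30)

```text
time_s: 5.65
ee_pos: [521.2, -210.5, 70.3]
tool_rot: [-3.141, 0.019, -0.003]
ft_force: [-0.5, 1.0, 6.2]
finger_gap: 61.2
gripper_force: 32.5
```

```bash
python3 - <<'E'
from h import *
state()
y=-210.5
plan(((520.5,y,160),-0.7,0),((465.5,y+.7,160),-0.7,0),((465.5,y+.7,74),-0.7,0))
E
```

```text
t 5.65 p [ 521.2 -210.5   70.3] err [ 0.7 -0.   0.4] roterr deg [ 0.01  0.1  -0.02] F [-0.5  1.   6.2] gap 61.2 gf 32.5 q [-0.11  0.38 -0.15 -0.   -1.04  1.66]
[np.float64(-0.0), np.float64(0.0), np.float64(-0.15)] [np.float64(0.0), np.float64(-0.0), np.float64(-0.0)] 
[np.float64(-0.0917), np.float64(-0.0), np.float64(-0.0)] [np.float64(0.0), np.float64(-0.0), np.float64(-0.0)] 
[np.float64(-0.0), np.float64(-0.0), np.float64(0.1433)] [np.float64(0.0), np.float64(-0.0), np.float64(-0.0)]
```

Emit:
apply_moves(targets=[[1,0,0,-0.005,0,0,0],[1,0,0,-0.015,0,0,0],[1,0,0,-0.03,0,0,0],[1,0,0,-0.05,0,0,0],[1,0,0,-0.07,0,0,0],[1,0,0,-0.09,0,0,0],[1,0,0,-0.11,0,0,0],[1,0,0,-0.13,0,0,0],[1,0,0,-0.15,0,0,0],[1,0,0,-0.15,0,0,0]])

```text
time_s: 6.65
ee_pos: [521.7, -210.8, 161.7]
tool_rot: [3.141, -0.019, 0.006]
ft_force: [-0.2, -0.3, -1.3]
finger_gap: 61.2
gripper_force: 32.8
```

Emit:
apply_moves(targets=[[1,-0.01,0,0,0,0,0],[1,-0.025,0,0,0,0,0],[1,-0.04,0,0,0,0,0],[1,-0.055,0,0,0,0,0],[1,-0.07,0,0,0,0,0],[1,-0.085,0,0,0,0,0],[1,-0.0917,0,0,0,0,0],[1,-0.0917,0,0,0,0,0],[1,-0.0917,0,0,0,0,0],[1,-0.0917,0,0,0,0,0]])

```text
time_s: 7.65
ee_pos: [465.8, -209.7, 159.4]
tool_rot: [-3.141, 0.019, -0.0]
ft_force: [-0.5, 0.4, -0.1]
finger_gap: 61.2
gripper_force: 32.8
```

```bash
python3 - <<'E'
from h import *
o=telemetry.get_obs(); print(o['ee_pos'],o['finger_gap'],o['ft_force'])
p,d,K=snap('side'); P=pts(d,K)
q,dw,Kw=snap('wrist')
Pw=pts(dw,Kw); m=green(q)&(abs(Pw[...,0]-466)<25)&(abs(Pw[...,1]+210)<33)
Q=Pw[m]; print('held board seen from wrist: z',Q[:,2].min(),Q[:,2].max())
for a in range(100,200,12):
    s=Q[(Q[:,2]>a)&(Q[:,2]<a+12)]
    if len(s)>20: print(a,np.median(s[:,0]).round(1))
# rack still?
hsv=cv2.cvtColor(q,cv2.COLOR_RGB2HSV)
m=(Pw[...,2]>4)&(Pw[...,2]<13)&(hsv[...,2]<70)&(Pw[...,0]>420)&(Pw[...,0]<620)&(abs(Pw[...,1]+212)<70)
print('base',cv2.minAreaRect(Pw[m][:,:2].astype(np.float32)))
im=np.hstack([q[100:400,170:470],cv2.resize(p[190:290,340:440],(300,300),interpolation=cv2.INTER_CUBIC)])
cv2.imwrite('pics/w3.png',im[:,:,::-1])
E
```

```text
[ 465.84159505 -209.73751231  159.40530679] 61.22188868765086 [-0.4622649   0.43434122 -0.12710053]
held board seen from wrist: z 96.72274644542293 195.52564942364853
100 467.8
112 467.5
124 467.2
136 466.8
148 466.5
160 466.2
172 465.9
184 465.4
base ((521.1259155273438, -209.17323303222656), (87.17056274414062, 133.20115661621094), 89.34477233886719)
```

View pics/w3.png

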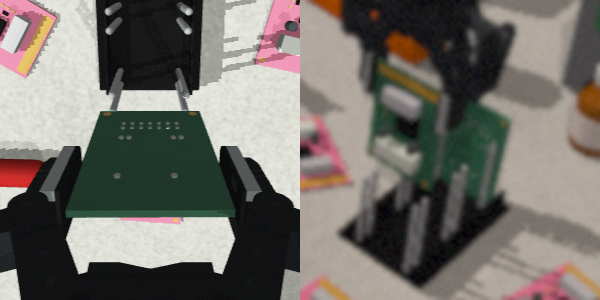

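The held board hangs over slot0 with its lower end at x≈466.4; the slot centre is ≈466.5, so it fits. Lowering gently.

Emit:
apply_moves(targets=[[1,0,0,0.01,0,0,0],[1,0,0,0.025,0,0,0],[1,0,0,0.04,0,0,0],[1,0,0,0.055,0,0,0],[1,0,0,0.07,0,0,0],[1,0,0,0.085,0,0,0],[1,0,0,0.1,0,0,0],[1,0,0,0.115,0,0,0],[1,0,0,0.13,0,0,0],[1,0,0,0.1433,0,0,0]])

```text
time_s: 8.75
ee_pos: [465.5, -209.6, 72.6]
tool_rot: [-3.141, 0.019, 0.0]
ft_force: [-0.1, 0.2, -1.0]
finger_gap: 61.0
gripper_force: 32.8
```

Emit:
apply_moves(targets=[[1,0,0,0,0,0,0],[1,0,0,0.001,0,0,0],[1,0,0,0.002,0,0,0],[1,0,0,0.003,0,0,0],[1,0,0,0.004,0,0,0],[1,0,0,0.005,0,0,0],[1,0,0,0.005,0,0,0],[1,0,0,0.005,0,0,0],[1,0,0,0.005,0,0,0],[1,0,0,0.005,0,0,0]])

```text
time_s: 9.75
ee_pos: [465.6, -209.7, 70.5]
tool_rot: [-3.141, 0.019, -0.0]
ft_force: [0.4, -0.5, -0.5]
finger_gap: 60.7
gripper_force: 32.9
```

```bash
python3 - <<'E'
from h import *
plan(((465.5,-209.8,71),-0.7,0)); state()
p,d,K,P=tops('wrist')
E
```

```text
[np.float64(-0.0), np.float64(-0.0), np.float64(0.005)] [np.float64(0.0), np.float64(-0.0), np.float64(-0.0)] 
t 9.75 p [ 465.6 -209.7   70.5] err [ 0.1  0.1 -0.5] roterr deg [ 0.05  0.01 -0.  ] F [ 0.4 -0.5 -0.5] gap 60.7 gf 32.9 q [-0.12  0.29 -0.28 -0.   -1.    1.68]
wrist top edge: n 7509 x [462.5 465.8 478. ] y [np.float64(-254.6), np.float64(-165.6)] z95 115.3 px [179 266 285  73] slope 0.009
wrist top edge: n 149 x [472.8 473.5 474. ] y [np.float64(-164.7), np.float64(-156.4)] z95 117.8 px [153 308  26  10] slope -0.0
wrist top edge: n 166 x [471.8 472.4 473. ] y [np.float64(-263.7), np.float64(-254.9)] z95 117.9 px [463 308  26  11] slope 0.026
```

```bash
python3 - <<'E'
from h import *
plan(((465.5,-209.8,69.8),-0.7,0),((465.5,-209.8,200),-0.7,0),((574.6,-211,230),-0.7,40),((574.6,-211,110),-0.7,40))
E
```

```text
[np.float64(-0.0), np.float64(-0.0), np.float64(0.002)] [np.float64(0.0), np.float64(-0.0), np.float64(-0.0)] 
[np.float64(-0.0), np.float64(-0.0), np.float64(-0.217)] [np.float64(0.0), np.float64(-0.0), np.float64(-0.0)] 
[np.float64(0.1818), np.float64(-0.0003), np.float64(-0.05)] [np.float64(0.0), np.float64(0.4444), np.float64(-0.0)] 
[np.float64(-0.1285), np.float64(0.0), np.float64(0.1532)] [np.float64(0.0001), np.float64(0.0), np.float64(-0.0)]
```

Emit:
apply_moves(targets=[[1,0,0,0.001,0,0,0],[1,0,0,0.002,0,0,0],[1,0,0,0.002,0,0,0],[-0.4,0,0,0.002,0,0,0],[-0.5,0,0,0.002,0,0,0],[-0.6,0,0,0.002,0,0,0],[-0.8,0,0,0.002,0,0,0],[-1,0,0,0.002,0,0,0],[-1,0,0,0.002,0,0,0],[-1,0,0,0.002,0,0,0]])

```text
time_s: 10.8
ee_pos: [465.5, -209.7, 69.2]
tool_rot: [-3.141, 0.019, 0.0]
ft_force: [-0.6, -0.4, -0.3]
finger_gap: 85.7
gripper_force: 0.0
```

Emit:
apply_moves(targets=[[-1,0,0,-0.01,0,0,0],[-1,0,0,-0.03,0,0,0],[-1,0,0,-0.06,0,0,0],[-1,0,0,-0.1,0,0,0],[-1,0,0,-0.15,0,0,0],[-1,0,0,-0.2,0,0,0],[-1,0,0,-0.217,0,0,0],[-1,0,0,-0.217,0,0,0],[-1,0,0,-0.217,0,0,0],[-1,0,0,-0.217,0,0,0]])

```text
time_s: 11.8
ee_pos: [464.8, -209.5, 198.2]
tool_rot: [-3.14, 0.019, 0.004]
ft_force: [0.0, 1.4, 0.4]
finger_gap: 85.9
gripper_force: 0.0
```

Emit:
apply_moves(targets=[[-1,0.1818,-0.0003,-0.05,0,0.4444,0],[-1,0.1818,-0.0003,-0.05,0,0.4444,0],[-1,0.1818,-0.0003,-0.05,0,0.4444,0],[-1,0.1818,-0.0003,-0.05,0,0.4444,0],[-1,0.1818,-0.0003,-0.05,0,0.4444,0],[-1,0.1818,-0.0003,-0.05,0,0.4444,0],[-1,0.1818,-0.0003,-0.05,0,0.4444,0],[-1,0.1818,-0.0003,-0.05,0,0.4444,0],[-1,0.1818,-0.0003,-0.05,0,0.4444,0],[-1,0.1818,-0.0003,-0.05,0,0.4444,0]])

```text
time_s: 12.8
ee_pos: [575.2, -210.9, 229.5]
tool_rot: [2.949, -0.018, 1.073]
ft_force: [0.6, 0.2, -0.3]
finger_gap: 85.0
gripper_force: 0.0
```

```bash
python3 - <<'E'
from h import *
c=json.load(open('cmd.json')); 
o=telemetry.get_obs(); print(o['time_s'],o['ee_pos'],R.from_rotvec(o['tool_rot']).as_matrix().round(3).tolist(),o['joint_pos'].round(2))
tops('wrist',f='w4.png'); tops('top')
p,d,K=snap('side','s4.png'); cv2.imwrite('pics/s4c.png',cv2.resize(p[180:300,320:480],None,fx=4,fy=4,interpolation=cv2.INTER_CUBIC)[:,:,::-1])
E
```

```text
12.8 [ 575.22620847 -210.89076165  229.45129279] [[0.766, -0.012, 0.642], [-0.01, -1.0, -0.007], [0.642, -0.001, -0.766]] [-0.16  0.01 -0.34 -0.18 -0.53  1.84]
wrist top edge: n 465 x [576.5 577.9 579.9] y [np.float64(-241.8), np.float64(-180.4)] z95 105.0 px [282 288  78   6] slope 0.011
top top edge: n 30 x [575.1 577.7 578.3] y [np.float64(-242.6), np.float64(-194.2)] z95 107.1 px [392 182  16   2] slope 0.013
```

View pics/s4c.png

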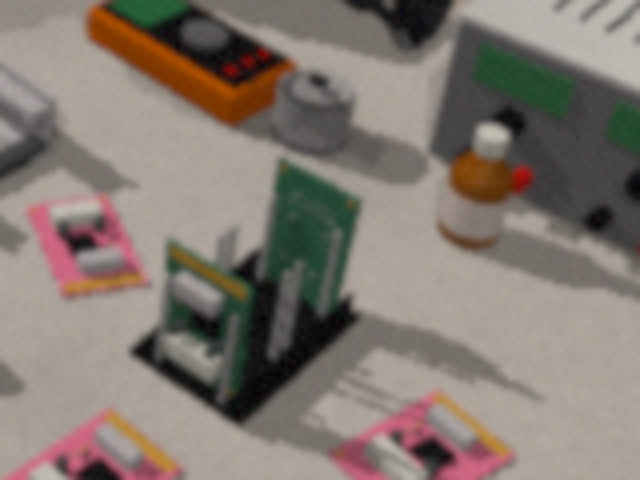

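Transfer worked: the slot0 board stands at the front of the rack, and slot2's board now faces free space on its solder side. Descending on slot2 with a 40° tilt.

```bash
python3 - <<'E'
from h import *
plan(((573.7,-211.1,75.6),-0.7,40))
E
```

```text
[np.float64(-0.038), np.float64(0.0002), np.float64(0.043)] [np.float64(-0.0), np.float64(0.0), np.float64(-0.0)]
```

Emit:
apply_moves(targets=[[-1,-0.02,0,0.024,0,0,0],[-1,-0.04,0,0.048,0,0,0],[-1,-0.06,0,0.072,0,0,0],[-1,-0.08,0,0.096,0,0,0],[-1,-0.1,0,0.12,0,0,0],[-1,-0.12,0,0.143,0,0,0],[-1,-0.1285,0,0.1532,0,0,0],[-1,-0.1285,0,0.1532,0,0,0],[-1,-0.1285,0,0.1532,0,0,0],[-1,-0.1285,0,0.1532,0,0,0]])

```text
time_s: 13.95
ee_pos: [575.2, -211.0, 110.8]
tool_rot: [2.947, -0.018, 1.076]
ft_force: [0.9, -0.5, 0.1]
finger_gap: 85.0
gripper_force: 0.0
```

Emit:
apply_moves(targets=[[-1,-0.006,0.0002,0.007,0,0,0],[-1,-0.012,0.0002,0.014,0,0,0],[-1,-0.018,0.0002,0.021,0,0,0],[-1,-0.024,0.0002,0.028,0,0,0],[-1,-0.03,0.0002,0.034,0,0,0],[-1,-0.038,0.0002,0.043,0,0,0],[-0.6,-0.038,0.0002,0.043,0,0,0],[-0.52,-0.038,0.0002,0.043,0,0,0],[-0.52,-0.038,0.0002,0.043,0,0,0],[-0.52,-0.038,0.0002,0.043,0,0,0]], grip_force=20)

```text
time_s: 14.95
ee_pos: [573.9, -211.0, 75.5]
tool_rot: [2.948, -0.018, 1.074]
ft_force: [0.1, 0.2, 0.2]
finger_gap: 64.9
gripper_force: 0.0
```

```bash
python3 - <<'E'
from h import *
state(); snap('wrist','w5.png')
p,d,K=snap('side'); q=cv2.imread('pics/w5.png')
im=np.hstack([q[100:400,120:520],cv2.resize(p[180:280,340:440],(300,300),interpolation=cv2.INTER_CUBIC)[:,:,::-1]]); cv2.imwrite('pics/w5c.png',im)
E
```

```text
t 14.95 p [ 573.9 -211.    75.5] err [ 0.2  0.1 -0.1] roterr deg [0.02 0.04 0.02] F [0.1 0.2 0.2] gap 64.9 gf 0.0 q [-0.21  0.21 -0.45 -0.52 -0.25  2.23]
```

View pics/w5c.png

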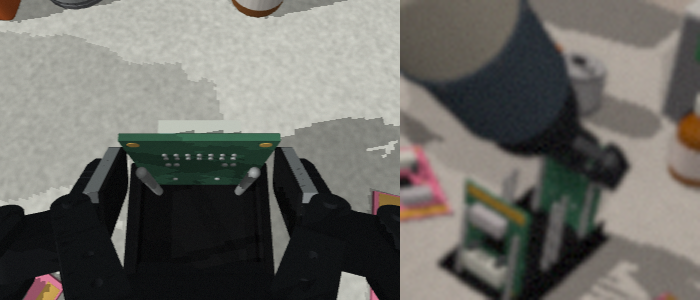

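Pads straddle the slot2 board by its edges. Closing with a slight retract to cancel the pad swing.

Emit:
apply_moves(targets=[[-0.5,0,0,0,0,0,0],[-0.48,0,0,0,0,0,0],[-0.46,0,0,0,0,0,0],[-0.45,0,0,-0.0005,0,0,0],[-0.44,0,0,-0.0005,0,0,0],[-0.42,0,0,-0.001,0,0,0],[-0.4,0,0,-0.001,0,0,0],[-0.3,0,0,-0.001,0,0,0],[0,0,0,-0.001,0,0,0],[0,0,0,-0.001,0,0,0]], grip_force=20)

```text
time_s: 16.05
ee_pos: [573.4, -210.9, 75.6]
tool_rot: [2.949, -0.019, 1.074]
ft_force: [0.3, 0.1, -0.7]
finger_gap: 59.7
gripper_force: 21.5
```

```bash
python3 - <<'E'
from h import *
p,Q=cmd(); p=p-Q[:,2]*.6; json.dump(dict(p=p.tolist(),R=Q.tolist()),open('cmd.json','w'))
state()
plan((p+[0,0,100],-0.7,40))
E
```

```text
t 16.05 p [ 573.4 -210.9   75.6] err [ 0.1  0.1 -0.5] roterr deg [0.03 0.01 0.03] F [ 0.3  0.1 -0.7] gap 59.7 gf 21.5 q [-0.21  0.21 -0.45 -0.52 -0.25  2.23]
[np.float64(0.1071), np.float64(-0.0), np.float64(-0.1277)] [np.float64(-0.0), np.float64(0.0), np.float64(-0.0)]
```

Emit:
apply_moves(targets=[[0,0.0025,0,-0.003,0,0,0],[0,0.008,0,-0.0096,0,0,0],[0,0.018,0,-0.0214,0,0,0],[0,0.031,0,-0.037,0,0,0],[0,0.044,0,-0.0525,0,0,0],[0,0.057,0,-0.068,0,0,0],[0,0.07,0,-0.0835,0,0,0],[0,0.083,0,-0.099,0,0,0],[0,0.096,0,-0.1145,0,0,0],[0,0.1071,0,-0.1277,0,0,0]])

```text
time_s: 17.05
ee_pos: [573.4, -211.0, 176.7]
tool_rot: [2.948, -0.018, 1.074]
ft_force: [0.9, 0.6, -0.9]
finger_gap: 59.9
gripper_force: 21.7
```

```bash
python3 - <<'E'
from h import *
state(); p,d,K=snap('side'); q,dw,Kw=snap('wrist')
im=np.hstack([q[100:400,120:520],cv2.resize(p[160:280,340:460],(360,300),interpolation=cv2.INTER_CUBIC)]); cv2.imwrite('pics/w6.png',im[:,:,::-1])
plan(((540,-120,280),-10,0),((500,30,300),-80,0),((470,100,300),-150,0),((470,120,280),-186,-25))
E
```

```text
t 17.05 p [ 573.4 -211.   176.7] err [0.  0.  0.6] roterr deg [0.02 0.03 0.02] F [ 0.9  0.6 -0.9] gap 59.9 gf 21.7 q [-0.16  0.06 -0.41 -0.24 -0.41  1.91]
[np.float64(0.0674), np.float64(-0.1511), np.float64(-0.1696)] [np.float64(-0.0361), np.float64(-0.4434), np.float64(0.0991)] 
[np.float64(-0.1091), np.float64(-0.2347), np.float64(-0.0333)] [np.float64(-0.0), np.float64(0.0), np.float64(0.7778)] 
[np.float64(-0.1235), np.float64(0.029), np.float64(0.0)] [np.float64(-0.0), np.float64(0.0), np.float64(0.7778)] 
[np.float64(-0.0167), np.float64(0.0289), np.float64(0.0334)] [np.float64(0.0873), np.float64(-0.2685), np.float64(0.3935)]
```

View pics/w6.png

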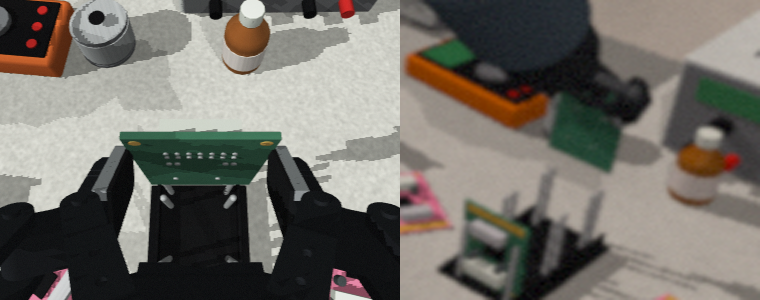

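Drawn cleanly straight up, with the rack standing. Carrying it over the frame while turning.

Emit:
apply_moves(targets=[[0,0.0674,-0.1511,-0.1696,-0.0361,-0.4434,0.0991],[0,0.0674,-0.1511,-0.1696,-0.0361,-0.4434,0.0991],[0,0.0674,-0.1511,-0.1696,-0.0361,-0.4434,0.0991],[0,0.0674,-0.1511,-0.1696,-0.0361,-0.4434,0.0991],[0,0.0674,-0.1511,-0.1696,-0.0361,-0.4434,0.0991],[0,0.0674,-0.1511,-0.1696,-0.0361,-0.4434,0.0991],[0,0.0674,-0.1511,-0.1696,-0.0361,-0.4434,0.0991],[0,0.0674,-0.1511,-0.1696,-0.0361,-0.4434,0.0991],[0,0.0674,-0.1511,-0.1696,-0.0361,-0.4434,0.0991],[0,0.0674,-0.1511,-0.1696,-0.0361,-0.4434,0.0991]], grip_force=28)

```text
time_s: 18.15
ee_pos: [539.4, -120.2, 280.1]
tool_rot: [-3.129, 0.274, -0.003]
ft_force: [0.2, -0.3, -1.2]
finger_gap: 59.0
gripper_force: 30.4
```

Emit:
apply_moves(targets=[[0,-0.011,-0.0235,-0.0033,0,0,0.078],[0,-0.022,-0.047,-0.0067,0,0,0.156],[0,-0.033,-0.0704,-0.01,0,0,0.233],[0,-0.044,-0.094,-0.0133,0,0,0.311],[0,-0.0546,-0.117,-0.0167,0,0,0.389],[0,-0.0655,-0.141,-0.02,0,0,0.467],[0,-0.0764,-0.164,-0.0233,0,0,0.544],[0,-0.0873,-0.188,-0.0266,0,0,0.622],[0,-0.0982,-0.211,-0.03,0,0,0.7],[0,-0.1091,-0.2347,-0.0333,0,0,0.7778]])

```text
time_s: 19.15
ee_pos: [499.2, 30.3, 300.4]
tool_rot: [-2.4, 2.024, -0.001]
ft_force: [0.3, -0.7, -0.2]
finger_gap: 59.2
gripper_force: 30.4
```

Emit:
apply_moves(targets=[[0,-0.0124,0.003,0,0,0,0.078],[0,-0.0247,0.006,0,0,0,0.156],[0,-0.037,0.009,0,0,0,0.233],[0,-0.0494,0.0116,0,0,0,0.311],[0,-0.0618,0.0145,0,0,0,0.389],[0,-0.074,0.0174,0,0,0,0.467],[0,-0.0865,0.02,0,0,0,0.544],[0,-0.0988,0.0232,0,0,0,0.622],[0,-0.111,0.026,0,0,0,0.7],[0,-0.1235,0.029,0,0,0,0.7778]])

```text
time_s: 20.15
ee_pos: [469.3, 99.8, 300.3]
tool_rot: [-0.805, 3.035, 0.002]
ft_force: [0.0, -0.4, -1.0]
finger_gap: 59.2
gripper_force: 30.4
```

Emit:
apply_moves(targets=[[0,-0.0017,0.0029,0.0033,0.0087,-0.0268,0.0393],[0,-0.0033,0.0058,0.0067,0.0175,-0.0537,0.0787],[0,-0.005,0.0087,0.01,0.0262,-0.0805,0.118],[0,-0.0067,0.0116,0.0134,0.0349,-0.1074,0.157],[0,-0.0083,0.0145,0.0167,0.0437,-0.134,0.197],[0,-0.01,0.0173,0.02,0.0524,-0.161,0.236],[0,-0.0117,0.02,0.0234,0.061,-0.188,0.275],[0,-0.0134,0.023,0.0267,0.07,-0.215,0.315],[0,-0.015,0.026,0.03,0.0786,-0.2417,0.354],[0,-0.0167,0.0289,0.0334,0.0873,-0.2685,0.3935]])

```text
time_s: 21.15
ee_pos: [469.4, 119.6, 280.2]
tool_rot: [0.145, 2.699, -0.027]
ft_force: [0.0, -0.3, -0.4]
finger_gap: 59.1
gripper_force: 30.4
```

```bash
python3 - <<'E'
from h import *
vision.capture('top');vision.capture('top');state()
# frame ledge lines + board d from this view
p,d,K=snap('top'); P=pts(d,K); m=(P[...,0]>440)&(P[...,0]<640)&(P[...,1]>-5)&(P[...,1]<440)&(P[...,2]>45)&(P[...,2]<66)
print('frame',cv2.minAreaRect(P[m][:,:2].astype(np.float32)))
m2=m&green(p); print('d',cv2.minAreaRect(P[m2&(P[...,1]>150)&(P[...,1]<245)][:,:2].astype(np.float32)))
print(m.sum(), P[m].min(0),P[m].max(0))
snap('wrist','w7.png')
E
```

```text
t 21.25 p [468.5 119.3 279. ] err [-1.5 -0.7 -1. ] roterr deg [-0.06 -0.02 -0.02] F [-0.7  0.1 -1.2] gap 59.1 gf 30.4 q [ 0.83 -0.17 -0.46  0.4  -1.04 -2.66]
frame ((537.219970703125, 215.10018920898438), (399.1932373046875, 124.14419555664062), 83.90801239013672)
d ((539.4820556640625, 196.64927673339844), (61.415367126464844, 94.14606475830078), 86.9511489868164)
1958 [456.34014512  12.41670746  45.01627169] [619.06798127 419.3621423   65.82215847]
```

View pics/w7.png

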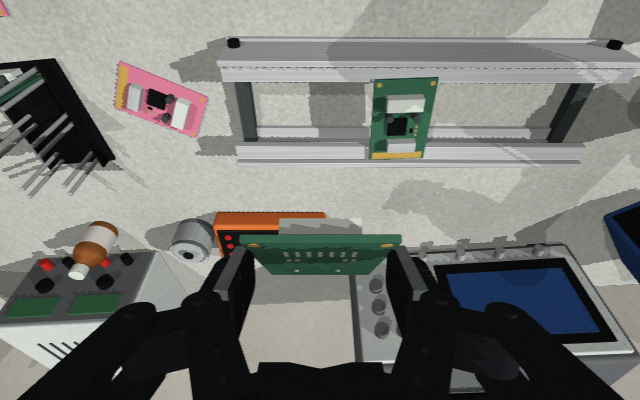

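Board held, board_d still at (403,118) on the frame. Joint 6 is at -2.66, so I'll fit a quick kinematic model to check joint limits before placing.

```bash
cat > kin.py <<'E'
from h import *
from scipy.optimize import least_squares
D=[([1.5786,.2557,.1070,0,-1.4239,-.2846],(150.1,528.6,234),-15.9,0),([-.11,.23,.32,0,-1.65,1.68],(500.1,-210.5,329.8),0,0),([-.11,.38,-.15,0,-1.04,1.66],(520.7,-210.5,69.6),-.7,0),
([-.12,.29,-.28,0,-1,1.68],(465.6,-209.7,70.5),-.7,0),([-.16,.01,-.34,-.18,-.53,1.84],(575.2,-210.9,229.5),-.7,40),([-.21,.21,-.45,-.52,-.25,2.23],(573.9,-211,75.5),-.7,40),
([-.16,.06,-.41,-.24,-.41,1.91],(573.4,-211,176.7),-.7,40),([.83,-.17,-.46,.4,-1.04,-2.66],(468.5,119.3,279),-186,-25)]
E=lambda a,v: R.from_euler(a,v).as_matrix()
def orient(q,s): 
    return E('z',q[0])@E('y',q[1]-q[2])@E('x',s[0]*q[3])@E('y',-q[4])@E('x',s[1]*q[5])@np.array([[0,0,1],[0,-1,0],[1,0,0.]])@E('z',s[2])
def fk(q,k,s):
    r0,L2,L3,L4,b,z0,d6=k; p=q[1]-q[2]; Q=orient(q,s)
    w=E('z',q[0])@np.array([r0+L2*np.sin(q[1])+L3*np.cos(p)+L4*np.sin(p),-b,z0+L2*np.cos(q[1])-L3*np.sin(p)+L4*np.cos(p)])
    return w+d6*Q[:,2],Q
def fit():
    best=None
    for s4 in(1,-1):
        for s6 in(1,-1):
            for c in np.arange(4)*np.pi/2:
                s=(s4,s6,c); e=sum(np.linalg.norm(orient(q,s)-Rt(f,a)) for q,_,f,a in D)
                if best is None or e<best[0]: best=(e,s)
    s=best[1]
    f=lambda k: np.concatenate([fk(np.array(q),k,s)[0]-np.array(P) for q,P,_,_ in D])
    r=least_squares(f,[50,300,350,0,150,300,150]); return r.x,s,best[0],np.abs(r.fun).max()
lo=np.array([-2.95,-1.21,-1.09,-2.87,-2.94,-3.05]);hi=np.array([2.95,1.97,1.5,1.71,-.07,3.05])
def ik(pos,phi,al,k,s,q0):
    Q=Rt(phi,al)
    def f(q):
        p,r=fk(q,k,s); return np.r_[(p-pos)/100,R.from_matrix(Q.T@r).as_rotvec()]
    best=None
    for t in [q0]+[np.random.default_rng(i).uniform(lo,hi) for i in range(25)]:
        r=least_squares(f,np.clip(t,lo+.01,hi-.01),bounds=(lo,hi)); 
        if r.cost<1e-6 and (best is None or np.abs(r.x-q0).max()<np.abs(best-q0).max()): best=r.x
    return best
E
python3 - <<'E'
from kin import *
k,s,e,m=fit(); print(k.round(1),s,'orient err',round(e,3),'pos',round(m,1)); json.dump(dict(k=k.tolist(),s=[float(x) for x in s]),open('kin.json','w'))
q0=telemetry.get_obs()['joint_pos']
# board centre C on frame at yp, s=15 toward body; TCP = grasp - 6 z
F=np.array([537.2,215.2,0]);fx=np.array([.9943,-.106,0]);fy=np.array([.106,.9943,0])
for yp in(-118,-150,82):
    for phi,al,sg,nm in((-186,-50,-1,'outward'),(-6.1,-50,1,'inward flip-free'),(-6.1,50,-1,'out phi-6')):
        C=F+fy*yp+[0,0,51.6]+fx*15*sg
        for h in(0,60):
            x=ik(C-6*Rt(phi,al)[:,2]+[0,0,h],phi,al,k,s,q0); print(yp,nm,h,None if x is None else x.round(2))
E
```

```text
[-29.  445.1 446.8  23.7 148.8 151.6 297.2] (-1, -1, np.float64(1.5707963267948966)) orient err 0.079 pos 63.0
-118 outward 0 [ 0.93  0.04 -0.91  1.49 -0.72  2.43]
-118 outward 60 [ 0.93 -0.11 -0.86  1.27 -0.76  2.72]
-118 inward flip-free 0 [ 0.29  0.98  0.57 -0.32 -1.98  1.18]
-118 inward flip-free 60 [ 0.29  0.93  0.62 -0.34 -2.07  1.14]
-118 out phi-6 0 [ 0.93  0.04 -0.91  1.49 -0.72 -0.71]
-118 out phi-6 60 [ 0.93 -0.11 -0.86  1.27 -0.76 -0.42]
-150 outward 0 [ 0.86 -0.   -0.95  1.54 -0.68  2.43]
-150 outward 60 [ 0.86 -0.15 -0.89  1.3  -0.71  2.75]
-150 inward flip-free 0 [ 0.25  0.96  0.54 -0.29 -1.98  1.22]
-150 inward flip-free 60 [ 0.25  0.91  0.59 -0.31 -2.07  1.19]
-150 out phi-6 0 [ 0.86  0.   -0.95  1.54 -0.68 -0.71]
-150 out phi-6 60 [ 0.86 -0.15 -0.89  1.3  -0.71 -0.39]
82 outward 0 [ 1.17  0.32 -0.56  1.26 -0.88  2.49]
82 outward 60 [ 1.17  0.21 -0.51  1.15 -0.93  2.66]
82 inward flip-free 0 [ 0.51  1.18  0.96 -0.52 -2.06  0.88]
82 inward flip-free 60 [ 0.51  1.15  1.03 -0.56 -2.15  0.82]
82 out phi-6 0 [ 1.17  0.32 -0.56  1.25 -0.88 -0.65]
82 out phi-6 60 [ 1.17  0.22 -0.51  1.15 -0.93 -0.48]
```

```bash
python3 - <<'E'
s=open('kin.py').read()
s=s.replace("r0,L2,L3,L4,b,z0,d6=k;","r0,L2,L3,L4,b,z0,d6,b2,c2=k;").replace("    return w+d6*Q[:,2],Q","    A=E('z',q[0])@E('y',p)@E('x',s[0]*q[3]); B=A@E('y',-q[4])\n    return w+d6*Q[:,2]+A@np.array([0,-b2,0])+B@np.array([0,0,c2]),Q").replace("[50,300,350,0,150,300,150]","[50,300,350,0,75,300,150,75,0]")
open('kin.py','w').write(s)
E
python3 - <<'E'
from kin import *
k,s,e,m=fit(); print(k.round(1),s,'pos',round(m,1)); json.dump(dict(k=k.tolist(),s=[float(x) for x in s]),open('kin.json','w'))
for q,P,_,_ in D: print((fk(np.array(q),k,s)[0]-P).round(1))
E
```

```text
[  3.  526.7 398.6   0.7  -3.3 140.4 359.1 157.2  -3. ] (-1, -1, np.float64(1.5707963267948966)) pos 2.5
[-0.4 -0.5 -1.4]
[0.7 0.4 0.9]
[-0.9 -1.7 -0. ]
[-0.6 -1.3  1.1]
[-0.9 -1.7 -0.7]
[ 0.3 -0.8 -1.2]
[2.4 1.9 1.4]
[-2.5  1.1 -0. ]
```

```bash
cat > chk.py <<'E'
from kin import *
J=json.load(open('kin.json'));k,s=np.array(J['k']),J['s']
F=np.array([537.2,215.2,0]);fx=np.array([.9943,-.106,0]);fy=np.array([.106,.9943,0])
E
python3 - <<'E'
from chk import *
q0=telemetry.get_obs()['joint_pos']
for yp in(-118,82):
    for phi,al,sg,nm in((-186,-50,-1,'outward'),(-6.1,-50,1,'inward no flip'),(-6.1,50,-1,'out phi-6')):
        C=F+fy*yp+[0,0,51.6]+fx*15*sg
        for h in(0,100):
            x=ik(C-6*Rt(phi,al)[:,2]+[0,0,h],phi,al,k,s,q0); print(yp,nm,h,None if x is None else x.round(2))
q1=np.array([-.11,.38,-.15,0,-1,1.66])
for x0,al in((467,-40),(577,-40),(577,40),(467,40)):
    for h in (0,100):
        x=ik(np.array([x0,-211,71])-6*Rt(-.7,al)[:,2]+[0,0,h],-.7,al,k,s,q1); print('rack',x0,al,h,None if x is None else x.round(2))
E
```

```text
-118 outward 0 None
-118 outward 100 None
-118 inward no flip 0 [ 0.26  0.97  0.71 -0.33 -2.12  1.15]
-118 inward no flip 100 [ 0.26  0.9   0.84 -0.38 -2.31  1.07]
-118 out phi-6 0 None
-118 out phi-6 100 None
82 outward 0 None
82 outward 100 [ 0.87  0.16 -0.92  1.69 -0.69  2.24]
82 inward no flip 0 [ 0.46  1.11  1.1  -0.56 -2.26  0.81]
82 inward no flip 100 [ 0.44  1.06  1.28 -0.69 -2.46  0.63]
82 out phi-6 0 None
82 out phi-6 100 [ 0.87  0.16 -0.92  1.68 -0.69 -0.91]
rack 467 -40 0 [-0.08  0.75  0.27  0.05 -1.79  1.64]
rack 467 -40 100 [-0.08  0.68  0.4   0.05 -1.99  1.65]
rack 577 -40 0 [-0.07  0.97  0.73  0.04 -2.03  1.64]
rack 577 -40 100 [-0.07  0.94  0.92  0.05 -2.24  1.65]
rack 577 40 0 [-0.21  0.21 -0.45 -0.52 -0.26  2.22]
rack 577 40 100 [-0.17  0.06 -0.41 -0.24 -0.42  1.91]
rack 467 40 0 [-0.35  0.05 -0.58 -0.68 -0.34  2.48]
rack 467 40 100 [-0.25 -0.13 -0.55 -0.33 -0.48  2.05]
```

The wrist offset sits after joint 4. The inward-tilted placing (tool pointing back) reaches well; the outward one does not. I'll check the oscilloscope's height for clearance and plan to undo the flip.

```bash
python3 - <<'E'
from chk import *
p,d,K=snap('top'); P=pts(d,K); m=(P[...,0]>640)&(P[...,0]<1000)&(P[...,1]>-100)&(P[...,1]<480)&(P[...,2]>60)
for y in range(-100,480,40):
    a=P[m&(abs(P[...,1]-y)<20)]
    if len(a): print(y,'xmin',a[:,0].min().round(),'zmax',a[:,2].max().round(), [ (x,a[abs(a[:,0]-x)<20][:,2].max().round()) for x in range(700,960,40) if len(a[abs(a[:,0]-x)<20])])
phi,al=-6.1,-50
for yp in (-118,-18,82):
    Q=Rt(phi,al); C=F+fy*yp+[0,0,51.6]+fx*15; T=C-6*Q[:,2]; print(yp,'TCP',T.round(1),'flange',(T-359*Q[:,2]).round(0))
    for b in (100,200,359): print('  tool low edge',b,(T-b*Q[:,2]+ -45*Q[:,0]*np.sign(Q[2,0])).round(0))
q0=np.array([-.11,.38,-.15,0,-1,1.66])
E
```

```text
140 xmin 803.0 zmax 207.0 [(820, np.float64(206.0)), (860, np.float64(207.0)), (900, np.float64(207.0)), (940, np.float64(206.0))]
180 xmin 802.0 zmax 221.0 [(820, np.float64(206.0)), (860, np.float64(207.0)), (900, np.float64(221.0)), (940, np.float64(206.0))]
220 xmin 802.0 zmax 230.0 [(820, np.float64(206.0)), (860, np.float64(207.0)), (900, np.float64(230.0)), (940, np.float64(207.0))]
260 xmin 809.0 zmax 229.0 [(820, np.float64(206.0)), (860, np.float64(207.0)), (900, np.float64(229.0)), (940, np.float64(207.0))]
300 xmin 809.0 zmax 230.0 [(820, np.float64(205.0)), (860, np.float64(207.0)), (900, np.float64(230.0)), (940, np.float64(208.0))]
340 xmin 808.0 zmax 229.0 [(820, np.float64(209.0)), (860, np.float64(207.0)), (900, np.float64(229.0)), (940, np.float64(208.0))]
380 xmin 808.0 zmax 228.0 [(820, np.float64(205.0)), (860, np.float64(207.0)), (900, np.float64(228.0)), (940, np.float64(207.0))]
420 xmin 809.0 zmax 228.0 [(820, np.float64(207.0)), (860, np.float64(208.0)), (900, np.float64(228.0)), (940, np.float64(206.0))]
460 xmin 809.0 zmax 208.0 [(820, np.float64(208.0)), (860, np.float64(207.0)), (900, np.float64(208.0)), (940, np.float64(207.0))]
-118 TCP [544.2  95.8  55.5] flange [818.  67. 286.]
  tool low edge 100 [649.  85.  85.]
  tool low edge 200 [725.  76. 150.]
  tool low edge 359 [846.  63. 252.]
-18 TCP [554.8 195.2  55.5] flange [828. 166. 286.]
  tool low edge 100 [660. 184.  85.]
  tool low edge 200 [736. 176. 150.]
  tool low edge 359 [857. 163. 252.]
82 TCP [565.4 294.7  55.5] flange [839. 265. 286.]
  tool low edge 100 [670. 283.  85.]
  tool low edge 200 [746. 275. 150.]
  tool low edge 359 [868. 262. 252.]
```

```bash
python3 - <<'E'
from chk import *
Q=Rt(-6.1,-50)
yp=-130; C=F+fy*yp+[0,0,51.6]; T=C+fx*15-6*Q[:,2]; print(T)
plan(((470,100,300),-150,0),((490,60,300),-80,0),((500,70,300),-10,0),(T+[0,0,180],-6.1,-35),(T+[0,0,100],-6.1,-50))
q0=np.array([.26,.9,.84,-.38,-2.31,1.07])
for h in (180,):
    print(ik(T+[0,0,h],-6.1,-35,k,s,q0).round(2))
E
```

```text
[542.90474234  83.86258199  55.45672566]
[np.float64(-0.0173), np.float64(-0.0332), np.float64(-0.0288)] [np.float64(-0.0873), np.float64(0.2685), np.float64(-0.3935)] 
[np.float64(0.0044), np.float64(-0.0744), np.float64(0.0)] [np.float64(-0.0), np.float64(0.0), np.float64(-0.7778)] 
[np.float64(-0.0135), np.float64(-0.0193), np.float64(0.0)] [np.float64(-0.0), np.float64(0.0), np.float64(-0.7778)] 
[np.float64(0.0664), np.float64(-0.0352), np.float64(0.1076)] [np.float64(-0.0132), np.float64(-0.3887), np.float64(-0.042)] 
[np.float64(0.0764), np.float64(0.0), np.float64(0.1093)] [np.float64(-0.0), np.float64(-0.1667), np.float64(0.0001)] 
[ 0.28  0.69  0.74 -0.27 -2.18  1.09]
```

Emit:
apply_moves(targets=[[0,-0.0017,-0.0033,-0.003,-0.0087,0.0268,-0.0393],[0,-0.0035,-0.0066,-0.006,-0.0175,0.0537,-0.0787],[0,-0.005,-0.01,-0.0086,-0.0262,0.0805,-0.118],[0,-0.007,-0.0133,-0.0115,-0.0349,0.1074,-0.157],[0,-0.0087,-0.0166,-0.0144,-0.0437,0.134,-0.197],[0,-0.0104,-0.02,-0.0173,-0.0524,0.161,-0.236],[0,-0.0121,-0.0232,-0.02,-0.061,0.188,-0.275],[0,-0.0138,-0.0266,-0.023,-0.07,0.215,-0.315],[0,-0.0156,-0.03,-0.026,-0.0786,0.2417,-0.354],[0,-0.0173,-0.0332,-0.0288,-0.0873,0.2685,-0.3935]])

```text
time_s: 22.4
ee_pos: [470.7, 99.8, 300.4]
tool_rot: [0.818, -3.033, -0.004]
ft_force: [0.2, 0.7, -0.8]
finger_gap: 59.1
gripper_force: 30.4
```

Emit:
apply_moves(targets=[[0,0.0004,-0.0074,0,0,0,-0.078],[0,0.0009,-0.0149,0,0,0,-0.156],[0,0.0013,-0.0223,0,0,0,-0.233],[0,0.0018,-0.0298,0,0,0,-0.311],[0,0.0022,-0.0372,0,0,0,-0.389],[0,0.0026,-0.0446,0,0,0,-0.467],[0,0.0031,-0.052,0,0,0,-0.544],[0,0.0035,-0.0595,0,0,0,-0.622],[0,0.004,-0.067,0,0,0,-0.7],[0,0.0044,-0.0744,0,0,0,-0.7778]])

```text
time_s: 23.4
ee_pos: [490.8, 59.7, 300.1]
tool_rot: [-2.411, 2.011, 0.001]
ft_force: [-0.2, -0.0, 0.5]
finger_gap: 59.7
gripper_force: 30.4
```

Emit:
apply_moves(targets=[[0,-0.0013,-0.002,0,0,0,-0.078],[0,-0.0027,-0.0039,0,0,0,-0.156],[0,-0.004,-0.0058,0,0,0,-0.233],[0,-0.0054,-0.0077,0,0,0,-0.311],[0,-0.0067,-0.0096,0,0,0,-0.389],[0,-0.008,-0.0116,0,0,0,-0.467],[0,-0.0094,-0.0135,0,0,0,-0.544],[0,-0.0108,-0.0154,0,0,0,-0.622],[0,-0.0122,-0.0174,0,0,0,-0.7],[0,-0.0135,-0.0193,0,0,0,-0.7778]])

```text
time_s: 24.4
ee_pos: [500.7, 69.9, 300.0]
tool_rot: [-3.128, 0.264, -0.001]
ft_force: [0.6, 0.7, -1.2]
finger_gap: 59.3
gripper_force: 30.4
```

Emit:
apply_moves(targets=[[0,0.0066,-0.0035,0.0108,-0.0013,-0.0389,-0.0042],[0,0.0133,-0.007,0.0215,-0.0026,-0.0777,-0.0084],[0,0.02,-0.0106,0.0323,-0.004,-0.1166,-0.0126],[0,0.0266,-0.014,0.043,-0.0053,-0.1555,-0.0168],[0,0.0332,-0.0176,0.0538,-0.0066,-0.1944,-0.021],[0,0.04,-0.021,0.0646,-0.008,-0.2332,-0.0252],[0,0.0465,-0.0246,0.0753,-0.0092,-0.272,-0.0294],[0,0.053,-0.028,0.0861,-0.0106,-0.311,-0.0336],[0,0.06,-0.0317,0.0968,-0.0119,-0.35,-0.0378],[0,0.0664,-0.0352,0.1076,-0.0132,-0.3887,-0.042]])

```text
time_s: 25.4
ee_pos: [544.1, 83.5, 234.7]
tool_rot: [-2.958, 0.155, 0.934]
ft_force: [0.6, -0.0, -0.6]
finger_gap: 59.0
gripper_force: 30.4
```

Emit:
apply_moves(targets=[[0,0.0076,0,0.0109,0,-0.0167,0],[0,0.0153,0,0.0219,0,-0.0333,0],[0,0.0229,0,0.0328,0,-0.05,0],[0,0.0306,0,0.0437,0,-0.0667,0],[0,0.0382,0,0.0547,0,-0.0833,0],[0,0.0458,0,0.0656,0,-0.1,0],[0,0.0535,0,0.0765,0,-0.1167,0],[0,0.0611,0,0.0874,0,-0.1333,0],[0,0.0688,0,0.0984,0,-0.15,0],[0,0.0764,0,0.1093,0,-0.1667,0]])

```text
time_s: 26.4
ee_pos: [542.9, 84.0, 154.4]
tool_rot: [-2.801, 0.149, 1.31]
ft_force: [0.2, -0.2, -0.3]
finger_gap: 59.1
gripper_force: 30.4
```

```bash
cat >> h.py <<'E'
def held(f=None,r=70,tool0=None):
    """plane and outline of the green face of the board in the jaws, from the wrist camera (+ top)"""
    p,Q=cmd(); q,d,K=snap('wrist',f); P=pts(d,K); g=p+6*Q[:,2]
    L=(P-g)@Q; m=green(q)&(np.linalg.norm(P-g,axis=-1)<r)&(abs(L[...,1])<29)
    X=P[m]; c=X.mean(0); 
    for _ in range(4):
        u,s,v=np.linalg.svd(X-c,full_matrices=False); n=v[2]; e=abs((X-c)@n); X=X[e<max(1.2,np.percentile(e,80))]; c=X.mean(0)
    n=n*np.sign(n[2] if abs(n[2])>.3 else n[0]); w=Q[:,1]; l=np.cross(w,n); l/=np.linalg.norm(l)
    A=(P[(np.abs((P-c)@n)<2)&(np.linalg.norm(P-g,axis=-1)<r+20)&green(q)]-c)
    a=A@l; print('face n',n.round(3),'len dir',l.round(3),'extent',np.percentile(a,[.3,99.7]).round(1),'ends',(c+l*np.percentile(a,.3)).round(1),(c+l*np.percentile(a,99.7)).round(1),'N',len(A)); return c,n,l,a
E
python3 - <<'E'
from h import *
vision.capture('top');vision.capture('top');state(); held('w8.png')
p,d,K=snap('side'); q=cv2.imread('pics/w8.png')
cv2.imwrite('pics/w8c.png',np.hstack([cv2.resize(q,(480,300)),cv2.resize(p[120:240,200:360],(400,300),interpolation=cv2.INTER_CUBIC)[:,:,::-1]])[:,:800])
E
```

```text
t 26.5 p [542.4  83.9 152.7] err [-0.4  0.  -2.8] roterr deg [ 0.02 -0.33  0.02] F [-0.7 -1.  -1.2] gap 59.0 gf 30.4 q [ 0.24  0.91  0.83 -0.36 -2.3   1.09]
face n [-0.039  0.004  0.999] len dir [-0.994  0.106 -0.039] extent [-32.2  61.9] ends [572.3  80.8 150.6] [478.8  90.8 146.9] N 4392
```

View pics/w8c.png

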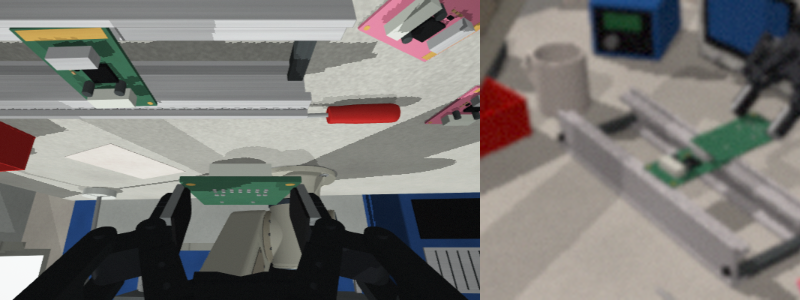

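Board 1 is held solder side up over the empty stretch of frame, tilted about 2° (near end low). I'll level it and lower.

```bash
python3 - <<'E'
from chk import *
state()
plan((np.array([540.9,84,66]),-6.1,-52))
E
```

```text
t 26.6 p [543.   83.9 154.8] err [ 0.1 -0.  -0.7] roterr deg [ 0.01 -0.02 -0.02] F [ 0.2 -0.2 -0.8] gap 59.0 gf 30.4 q [ 0.24  0.91  0.83 -0.36 -2.3   1.09]
[np.float64(0.1121), np.float64(0.0001), np.float64(0.0983)] [np.float64(-0.0), np.float64(-0.0222), np.float64(-0.0)]
```

Emit:
apply_moves(targets=[[0,0.0125,0,0.011,0,-0.0025,0],[0,0.025,0,0.022,0,-0.005,0],[0,0.0375,0,0.033,0,-0.0075,0],[0,0.05,0,0.0438,0,-0.01,0],[0,0.0625,0,0.0548,0,-0.0125,0],[0,0.075,0,0.0658,0,-0.015,0],[0,0.0875,0,0.0767,0,-0.0175,0],[0,0.1,0,0.0877,0,-0.02,0],[0,0.108,0,0.0947,0,-0.0215,0],[0,0.1121,0.0001,0.0983,0,-0.0222,0]])

```text
time_s: 27.6
ee_pos: [540.7, 84.1, 64.8]
tool_rot: [-2.777, 0.148, 1.357]
ft_force: [-0.1, 0.2, -0.8]
finger_gap: 59.1
gripper_force: 30.4
```

```bash
python3 - <<'E'
from chk import *
for i in range(3): vision.capture('top')
state(); held()
plan((np.array([540.9,84,58]),-6.1,-52))
E
```

```text
t 27.75 p [541.1  84.1  65.7] err [ 0.2  0.1 -0.3] roterr deg [ 0.02  0.02 -0.03] F [ 0.5  0.8 -0. ] gap 59.1 gf 30.4 q [ 0.24  0.99  0.74 -0.33 -2.17  1.16]
face n [-0.005 -0.001  1.   ] len dir [-0.994  0.106 -0.005] extent [-32.5  63.8] ends [570.8  80.8  62.7] [475.1  91.1  62.2] N 4515
[np.float64(0.0105), np.float64(0.0), np.float64(0.0083)] [np.float64(-0.0), np.float64(-0.0), np.float64(-0.0)]
```

Emit:
apply_moves(targets=[[0,0.0012,0,0.001,0,0,0],[0,0.0025,0,0.002,0,0,0],[0,0.0037,0,0.003,0,0,0],[0,0.005,0,0.004,0,0,0],[0,0.0062,0,0.005,0,0,0],[0,0.0073,0,0.0058,0,0,0],[0,0.0085,0,0.0067,0,0,0],[0,0.0095,0,0.0075,0,0,0],[0,0.0105,0,0.0083,0,0,0],[0,0.0105,0,0.0083,0,0,0]])

```text
time_s: 28.8
ee_pos: [540.9, 84.2, 57.5]
tool_rot: [-2.778, 0.148, 1.355]
ft_force: [-0.4, -0.2, -1.8]
finger_gap: 58.9
gripper_force: 30.4
```

```bash
python3 - <<'E'
from chk import *
state(); held()
plan((np.array([540.9,84,57.2]),-6.1,-52))
E
```

```text
t 28.8 p [540.9  84.2  57.5] err [ 0.   0.2 -0.5] roterr deg [ 0.03 -0.01 -0.04] F [-0.4 -0.2 -1.8] gap 58.9 gf 30.4 q [ 0.24  1.    0.73 -0.33 -2.16  1.16]
face n [-0.01 -0.    1.  ] len dir [-0.994  0.106 -0.01 ] extent [-37.   58.1] ends [569.2  81.   54.8] [474.6  91.1  53.8] N 3998
[np.float64(0.001), np.float64(0.0), np.float64(0.0008)] [np.float64(-0.0), np.float64(-0.0), np.float64(-0.0)]
```

Emit:
apply_moves(targets=[[0,0.0003,0,0.0002,0,0,0],[0,0.0006,0,0.0005,0,0,0],[0,0.001,0,0.0008,0,0,0],[0,0.001,0,0.0008,0,0,0],[0,0.0013,0,0.001,0,0,0],[0,0.0016,0,0.0013,0,0,0],[0,0.002,0,0.0016,0,0,0],[0,0.002,0,0.0016,0,0,0],[0,0.002,0,0.0016,0,0,0],[0,0.002,0,0.0016,0,0,0]])

```text
time_s: 29.85
ee_pos: [540.9, 84.2, 56.3]
tool_rot: [-2.778, 0.147, 1.355]
ft_force: [-0.2, -0.5, 1.0]
finger_gap: 59.2
gripper_force: 30.7
```

```bash
python3 - <<'E'
from chk import *
state(); 
plan((np.array([540.9,84,56.4]),-6.1,-52)); held()
E
```

```text
t 29.85 p [540.9  84.2  56.3] err [ 0.1  0.1 -1. ] roterr deg [ 0.02  0.01 -0.04] F [-0.2 -0.5  1. ] gap 59.2 gf 30.7 q [ 0.24  1.    0.73 -0.33 -2.15  1.16]
[np.float64(0.0011), np.float64(0.0), np.float64(0.0008)] [np.float64(-0.0), np.float64(-0.0), np.float64(-0.0)] 
face n [-0.001 -0.001  1.   ] len dir [-0.994  0.106 -0.   ] extent [-35.1  52.8] ends [562.7  81.8  53.3] [475.4  91.1  53.3] N 3816
```

Contact is light (about 1-2 N) and the face is level at z = 53.3. Releasing and retracting, then on to the rack.

```bash
python3 - <<'E'
from chk import *
p,Q=cmd(); 
plan((p-Q[:,2]*150,-6.1,-52),((560,20,320),-10,-10),((520,-90,320),-95,0),((480,-180,320),-180.7,0))
E
```

```text
[np.float64(0.0), np.float64(-0.0), np.float64(-0.25)] [np.float64(-0.0), np.float64(-0.0), np.float64(-0.0)] 
[np.float64(-0.3197), np.float64(0.1027), np.float64(-0.0544)] [np.float64(0.0228), np.float64(0.4665), np.float64(0.0379)] 
[np.float64(-0.0333), np.float64(0.1922), np.float64(0.0059)] [np.float64(0.0824), np.float64(0.0899), np.float64(0.9419)] 
[np.float64(0.1552), np.float64(0.0534), np.float64(-0.0)] [np.float64(-0.0), np.float64(0.0), np.float64(0.9522)]
```

Emit:
apply_moves(targets=[[-0.5,0,0,0,0,0,0],[-0.6,0,0,0,0,0,0],[-0.7,0,0,0,0,0,0],[-0.8,0,0,0,0,0,0],[-0.9,0,0,0,0,0,0],[-1,0,0,0,0,0,0],[-1,0,0,0,0,0,0],[-1,0,0,0,0,0,0],[-1,0,0,0,0,0,0],[-1,0,0,0,0,0,0]])

```text
time_s: 30.9
ee_pos: [540.9, 84.2, 56.1]
tool_rot: [-2.778, 0.148, 1.355]
ft_force: [-0.5, 0.3, -0.1]
finger_gap: 85.5
gripper_force: 0.0
```

Emit:
apply_moves(targets=[[-1,0,0,-0.01,0,0,0],[-1,0,0,-0.03,0,0,0],[-1,0,0,-0.06,0,0,0],[-1,0,0,-0.1,0,0,0],[-1,0,0,-0.15,0,0,0],[-1,0,0,-0.2,0,0,0],[-1,0,0,-0.25,0,0,0],[-1,0,0,-0.25,0,0,0],[-1,0,0,-0.25,0,0,0],[-1,0,0,-0.25,0,0,0]])

```text
time_s: 31.9
ee_pos: [626.6, 70.5, 141.7]
tool_rot: [-2.786, 0.15, 1.33]
ft_force: [0.5, -0.4, 0.6]
finger_gap: 85.5
gripper_force: 0.0
```

Emit:
apply_moves(targets=[[-1,-0.3197,0.1027,-0.0544,0.0228,0.4665,0.0379],[-1,-0.3197,0.1027,-0.0544,0.0228,0.4665,0.0379],[-1,-0.3197,0.1027,-0.0544,0.0228,0.4665,0.0379],[-1,-0.3197,0.1027,-0.0544,0.0228,0.4665,0.0379],[-1,-0.3197,0.1027,-0.0544,0.0228,0.4665,0.0379],[-1,-0.3197,0.1027,-0.0544,0.0228,0.4665,0.0379],[-1,-0.3197,0.1027,-0.0544,0.0228,0.4665,0.0379],[-1,-0.3197,0.1027,-0.0544,0.0228,0.4665,0.0379],[-1,-0.3197,0.1027,-0.0544,0.0228,0.4665,0.0379],[-1,-0.3197,0.1027,-0.0544,0.0228,0.4665,0.0379]])

```text
time_s: 32.9
ee_pos: [526.3, 18.8, 308.5]
tool_rot: [-3.101, 0.276, 0.254]
ft_force: [-0.1, 0.5, 1.0]
finger_gap: 85.2
gripper_force: 0.0
```

Emit:
apply_moves(targets=[[-1,-0.0333,0.1922,0.0059,0.0824,0.0899,0.9419],[-1,-0.0333,0.1922,0.0059,0.0824,0.0899,0.9419],[-1,-0.0333,0.1922,0.0059,0.0824,0.0899,0.9419],[-1,-0.0333,0.1922,0.0059,0.0824,0.0899,0.9419],[-1,-0.0333,0.1922,0.0059,0.0824,0.0899,0.9419],[-1,-0.0333,0.1922,0.0059,0.0824,0.0899,0.9419],[-1,-0.0333,0.1922,0.0059,0.0824,0.0899,0.9419],[-1,-0.0333,0.1922,0.0059,0.0824,0.0899,0.9419],[-1,-0.0333,0.1922,0.0059,0.0824,0.0899,0.9419],[-1,-0.0333,0.1922,0.0059,0.0824,0.0899,0.9419]])

```text
time_s: 33.9
ee_pos: [486.1, -91.5, 308.2]
tool_rot: [-2.105, 2.319, -0.011]
ft_force: [-0.2, -0.6, 0.3]
finger_gap: 85.4
gripper_force: 0.0
```

```bash
python3 - <<'E'
from h import *
o=telemetry.get_obs(); print(o['time_s'],o['ee_pos'],R.from_rotvec(o['tool_rot']).as_matrix().round(2).tolist(),o['joint_pos'].round(2))
p,d,K=snap('top'); P=pts(d,K)
m=(P[...,0]>440)&(P[...,0]<640)&(P[...,1]>20)&(P[...,1]<150)&(P[...,2]>45)&(P[...,2]<66)&green(p)
print('board1',cv2.minAreaRect(P[m][:,:2].astype(np.float32)),np.percentile(P[m][:,2],[5,50,95]))
hsv=cv2.cvtColor(p,cv2.COLOR_RGB2HSV)
m=(P[...,2]>3)&(P[...,2]<16)&(hsv[...,2]<70)&(P[...,0]>400)&(P[...,0]<640)&(P[...,1]<-130)&(P[...,1]>-290)
print('rack',cv2.minAreaRect(P[m][:,:2].astype(np.float32)))
tops('top',box=(420,620,-290,-130))
E
```

```text
33.9 [486.13280116 -91.53763657 308.18093522] [[-0.1, -1.0, 0.01], [-1.0, 0.1, 0.0], [-0.0, -0.01, -1.0]] [ 0.13  0.12  0.13  0.   -1.56 -0.23]
board1 ((547.8626098632812, 82.26063537597656), (61.24736022949219, 40.03359603881836), 83.00505065917969) [48.05663424 53.51704583 59.20255123]
rack ((580.5086059570312, -209.58074951171875), (88.2678451538086, 30.593795776367188), 89.37602996826172)
```

The retract was clipped by reach, so I'll resync the commanded pose from the measured one.

```bash
cat >> h.py <<'E'
def sync():
    o=telemetry.get_obs(); json.dump(dict(p=o['ee_pos'].tolist(),R=R.from_rotvec(o['tool_rot']).as_matrix().tolist()),open('cmd.json','w'))
E
python3 - <<'E'
from chk import *
sync(); state()
q0=np.array([-.08,.7,.4,.05,-1.9,-1.5])
for h in (0,100,150):
    x=ik(np.array([466,-210,75])-6*Rt(-180.7,45)[:,2]+[0,0,h],-180.7,45,k,s,q0); print(h,None if x is None else x.round(2))
plan(((500,-205,310),-180.7,0),((520,-209.5,225),-180.7,45))
E
```

```text
t 34.0 p [485.8 -91.3 308.4] err [0. 0. 0.] roterr deg [0. 0. 0.] F [ 0.2 -0.7 -0.3] gap 85.3 gf 0.0 q [ 0.13  0.12  0.13  0.   -1.56 -0.22]
0 [-0.08  0.81  0.33  0.05 -1.88 -1.51]
100 [-0.08  0.73  0.45  0.06 -2.07 -1.49]
150 [-0.08  0.71  0.54  0.06 -2.18 -1.49]
[np.float64(0.1866), np.float64(-0.0409), np.float64(-0.0027)] [np.float64(-0.0048), np.float64(0.0069), np.float64(0.9495)] 
[np.float64(-0.0335), np.float64(-0.0071), np.float64(0.1417)] [np.float64(-0.0), np.float64(0.5), np.float64(0.0)]
```

Emit:
apply_moves(targets=[[-1,0.1866,-0.0409,-0.0027,-0.0048,0.0069,0.9495],[-1,0.1866,-0.0409,-0.0027,-0.0048,0.0069,0.9495],[-1,0.1866,-0.0409,-0.0027,-0.0048,0.0069,0.9495],[-1,0.1866,-0.0409,-0.0027,-0.0048,0.0069,0.9495],[-1,0.1866,-0.0409,-0.0027,-0.0048,0.0069,0.9495],[-1,0.1866,-0.0409,-0.0027,-0.0048,0.0069,0.9495],[-1,0.1866,-0.0409,-0.0027,-0.0048,0.0069,0.9495],[-1,0.1866,-0.0409,-0.0027,-0.0048,0.0069,0.9495],[-1,0.1866,-0.0409,-0.0027,-0.0048,0.0069,0.9495],[-1,0.1866,-0.0409,-0.0027,-0.0048,0.0069,0.9495]])

```text
time_s: 35.0
ee_pos: [500.2, -205.4, 309.9]
tool_rot: [-0.02, -3.141, -0.002]
ft_force: [0.5, 0.1, -0.6]
finger_gap: 85.2
gripper_force: 0.0
```

Emit:
apply_moves(targets=[[-1,0,0,0,0,0,0],[-1,-0.0335,-0.0071,0.1417,0,0.5,0],[-1,-0.0335,-0.0071,0.1417,0,0.5,0],[-1,-0.0335,-0.0071,0.1417,0,0.5,0],[-1,-0.0335,-0.0071,0.1417,0,0.5,0],[-1,-0.0335,-0.0071,0.1417,0,0.5,0],[-1,-0.0335,-0.0071,0.1417,0,0.5,0],[-1,-0.0335,-0.0071,0.1417,0,0.5,0],[-1,-0.0335,-0.0071,0.1417,0,0.5,0],[-1,-0.0335,-0.0071,0.1417,0,0.5,0]])

```text
time_s: 36.0
ee_pos: [519.7, -209.9, 227.8]
tool_rot: [-0.011, -2.363, -0.006]
ft_force: [-0.4, 0.1, 1.2]
finger_gap: 85.6
gripper_force: 0.0
```

```bash
python3 - <<'E'
from h import *
for i in range(3): vision.capture('top')
state(); p,d,K,P=tops('wrist',box=(420,520,-290,-130),f='w9.png'); 
m=green(p)&(P[...,0]>440)&(P[...,0]<500)&(abs(P[...,1]+210)<28)&(P[...,2]>20)
for z in range(30,105,15):
    a=P[m&(abs(P[...,2]-z)<7)]
    if len(a): print(z,np.median(a[:,0]).round(1),len(a))
hsv=cv2.cvtColor(p,cv2.COLOR_RGB2HSV)
m=(P[...,2]>4)&(P[...,2]<12)&(hsv[...,2]<70)&(P[...,0]>400)&(P[...,0]<640)&(P[...,1]<-130)&(P[...,1]>-290)
print('rack',cv2.minAreaRect(P[m][:,:2].astype(np.float32)))
E
```

```text
t 36.15 p [ 519.5 -209.7  227.9] err [-0.5 -0.2  2.8] roterr deg [ 0.03 -0.35 -0.09] F [ 0.2 -0.4 -0. ] gap 85.6 gf 0.0 q [-0.08  0.83  0.77  0.06 -2.28 -1.49]
wrist top edge: n 584 x [470.4 473.2 474. ] y [np.float64(-238.0), np.float64(-176.4)] z95 104.9 px [286 245  74   9] slope 0.01
30 477.1 135
45 476.3 209
60 475.5 261
75 474.8 312
90 474.0 344
rack ((512.18896484375, -207.13522338867188), (87.09657287597656, 98.1088638305664), 89.39596557617188)
```

View pics/w9.png

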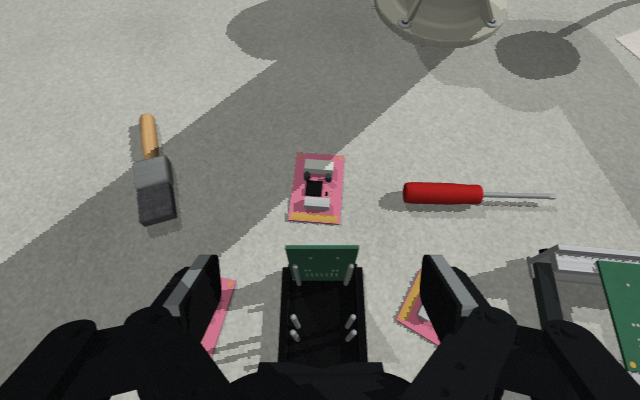

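The board in slot0 shows its solder dots on the far side, as wanted. But it now measures about 7 mm further out in x than where I set it down, so I'll cross-check with the fixed cameras.

```bash
python3 - <<'E'
from h import *
vision.capture('side')
state()
for c in ('top','side'):
    p,d,K,P=tops(c,box=(430,500,-270,-150))
    hsv=cv2.cvtColor(p,cv2.COLOR_RGB2HSV)
    m=(P[...,2]>4)&(P[...,2]<14)&(hsv[...,2]<70)&(P[...,0]>420)&(P[...,0]<640)&(P[...,1]<-140)&(P[...,1]>-280)
    X=P[m]; print(c,len(X),cv2.minAreaRect(X[:,:2].astype(np.float32)) if len(X) else '', np.percentile(X[:,0],[1,99]),np.percentile(X[:,1],[1,99]))
    # bare pins tops of slot 2
    m=(P[...,2]>70)&(P[...,2]<84)&(P[...,0]>560)&(P[...,0]<610)&(abs(P[...,1]+209)<40); X=P[m]; print(' pins',len(X),X[:,0].mean() if len(X) else '',[x.round().tolist() for x in X[:12]])
E
```

```text
t 36.25 p [ 519.5 -209.6  227.2] err [-0.5 -0.1  2.2] roterr deg [ 0.03 -0.27 -0.08] F [-0.7  0.4 -0.6] gap 85.3 gf 0.0 q [-0.07  0.83  0.77  0.06 -2.28 -1.49]
top top edge: n 22 x [471.1 471.3 471.5] y [np.float64(-238.3), np.float64(-178.6)] z95 108.8 px [387 216  21   2] slope -0.0
top 547 ((528.5299682617188, -208.88185119628906), (88.19895935058594, 134.68113708496094), 89.33818817138672) [464.76518753 588.96011088] [-252.38581821 -164.8035975 ]
 pins 2 583.4287378912188 [[590.0, -186.0, 77.0], [577.0, -231.0, 76.0]]
side top edge: n 98 x [467.9 469.4 472. ] y [np.float64(-238.0), np.float64(-176.1)] z95 105.1 px [363 237  22  16] slope 0.013
side 501 ((526.5706176757812, -210.7108612060547), (80.89813232421875, 133.9308624267578), 89.36030578613281) [461.22254021 590.51795119] [-250.667766   -171.90756353]
 pins 28 582.829852890339 [[590.0, -180.0, 77.0], [589.0, -183.0, 79.0], [579.0, -181.0, 80.0], [589.0, -181.0, 74.0], [590.0, -184.0, 75.0], [575.0, -183.0, 80.0], [587.0, -183.0, 73.0], [589.0, -185.0, 74.0], [576.0, -180.0, 74.0], [576.0, -184.0, 77.0], [587.0, -183.0, 70.0], [576.0, -181.0, 72.0]]
```

All three cameras agree: the rack was knocked about +7 mm in x and +3 mm in y. It is standing, now centred near (528.5,-208.5). Approaching from the new pose.

```bash
python3 - <<'E'
from h import *
sync(); plan(((477.5,-207.5,140),-180.7,45))
E
```

```text
[np.float64(-0.052), np.float64(0.0026), np.float64(0.1519)] [np.float64(-0.0003), np.float64(0.0022), np.float64(0.0008)]
```

Emit:
apply_moves(targets=[[-1,-0.052,0.0026,0.1519,0,0.0022,0.0008],[-1,-0.052,0.0026,0.1519,0,0.0022,0.0008],[-1,-0.052,0.0026,0.1519,0,0.0022,0.0008],[-1,-0.052,0.0026,0.1519,0,0.0022,0.0008],[-1,-0.052,0.0026,0.1519,0,0.0022,0.0008],[-1,-0.052,0.0026,0.1519,0,0.0022,0.0008],[-1,-0.052,0.0026,0.1519,0,0.0022,0.0008],[-1,-0.052,0.0026,0.1519,0,0.0022,0.0008],[-1,-0.052,0.0026,0.1519,0,0.0022,0.0008],[-1,-0.052,0.0026,0.1519,0,0.0022,0.0008]])

```text
time_s: 37.35
ee_pos: [477.7, -207.5, 139.5]
tool_rot: [-0.014, -2.355, -0.005]
ft_force: [-0.3, 0.5, 0.3]
finger_gap: 85.3
gripper_force: 0.0
```

```bash
python3 - <<'E'
from h import *
for i in range(3): vision.capture('top')
state(); sync(); p,d,K,P=tops('wrist',box=(440,500,-260,-150))
m=green(p)&(P[...,0]>440)&(P[...,0]<500)&(abs(P[...,1]+207)<28)&(P[...,2]>20)
for z in range(30,105,15):
    a=P[m&(abs(P[...,2]-z)<5)]
    if len(a): print(z,np.median(a[:,0]).round(1),len(a),a[:,1].min(),a[:,1].max())
plan(((477.5,-207.5,78.2),-180.7,45))
E
```

```text
t 37.5 p [ 477.6 -207.5  139.4] err [ 0.1 -0.  -0.6] roterr deg [0.03 0.08 0.02] F [-1.1  0.8  0.4] gap 85.4 gf 0.0 q [-0.08  0.78  0.44  0.05 -2.01 -1.5 ]
wrist top edge: n 1204 x [470.4 473.1 473.9] y [np.float64(-238.4), np.float64(-176.4)] z95 104.8 px [264 267 113  12] slope 0.01
30 477.1 126 -230.81407187448715 -183.05817020284937
45 476.3 197 -231.1720196445276 -182.51165418207944
60 475.5 303 -234.12609140023218 -179.47336800772638
75 474.7 376 -234.96148452264362 -179.02339690463234
90 474.0 468 -234.88060328709952 -179.0917045523297
[np.float64(-0.0721), np.float64(0.0001), np.float64(0.0721)] [np.float64(-0.0003), np.float64(-0.0008), np.float64(-0.0002)]
```

Emit:
apply_moves(targets=[[-1,-0.01,0,0.01,0,0,0],[-1,-0.02,0,0.02,0,0,0],[-1,-0.03,0,0.03,0,0,0],[-1,-0.04,0,0.04,0,0,0],[-1,-0.05,0,0.05,0,0,0],[-1,-0.06,0,0.06,0,0,0],[-1,-0.067,0,0.067,0,-0.0005,0],[-1,-0.0721,0,0.0721,0,-0.0008,0],[-0.7,-0.0721,0,0.0721,0,-0.0008,0],[-0.52,-0.0721,0,0.0721,0,-0.0008,0]], grip_force=20)

```text
time_s: 38.55
ee_pos: [477.6, -207.6, 78.4]
tool_rot: [-0.014, -2.357, -0.005]
ft_force: [-0.3, -0.4, -0.4]
finger_gap: 64.9
gripper_force: 0.0
```

Emit:
apply_moves(targets=[[-0.52,0,0,0,0,0,0],[-0.5,0,0,0,0,0,0],[-0.48,0,0,0,0,0,0],[-0.46,0,0,0,0,0,0],[-0.45,0,0,-0.0005,0,0,0],[-0.44,0,0,-0.0005,0,0,0],[-0.42,0,0,-0.001,0,0,0],[-0.4,0,0,-0.001,0,0,0],[-0.3,0,0,-0.001,0,0,0],[0,0,0,-0.001,0,0,0]])

```text
time_s: 39.55
ee_pos: [477.9, -207.5, 79.3]
tool_rot: [-0.014, -2.356, -0.005]
ft_force: [0.7, 1.1, 5.3]
finger_gap: 50.1
gripper_force: 18.9
```

```bash
python3 - <<'E'
from h import *
p,Q=cmd(); p=p-Q[:,2]*.6; json.dump(dict(p=p.tolist(),R=Q.tolist()),open('cmd.json','w'))
state()
plan((p+[0,0,100],-180.7,45),((500,-120,300),-180,0),((500,0,300),-95,0),((520,150,300),-12,0))
E
```

```text
t 39.55 p [ 477.9 -207.5   79.3] err [-0.1  0.   0.7] roterr deg [0.04 0.02 0.01] F [0.7 1.1 5.3] gap 50.1 gf 18.9 q [-0.08  0.82  0.37  0.05 -1.9  -1.51]
[np.float64(0.1179), np.float64(0.0), np.float64(-0.1178)] [np.float64(-0.0), np.float64(-0.0), np.float64(0.0)] 
[np.float64(0.1182), np.float64(0.1463), np.float64(-0.1678)] [np.float64(0.003), np.float64(-0.5), np.float64(-0.0073)] 
[np.float64(0.0), np.float64(0.2), np.float64(-0.0)] [np.float64(0.0), np.float64(-0.0), np.float64(-0.9445)] 
[np.float64(-0.2519), np.float64(-0.0114), np.float64(-0.0)] [np.float64(0.0), np.float64(0.0), np.float64(-0.9222)]
```

The gap reads 50 mm, not ~60, so something is off. Looking before lifting.

```bash
python3 - <<'E'
from h import *
state(); p,d,K,P=tops('wrist',box=(440,500,-260,-150),f='w10.png')
q,_,_=snap('side')
cv2.imwrite('pics/w10c.png',np.hstack([cv2.resize(p[130:400,120:520],(480,324)),cv2.resize(q[200:290,330:420],(320,324),interpolation=cv2.INTER_CUBIC)])[:,:,::-1])
E
```

```text
t 39.55 p [ 477.9 -207.5   79.3] err [ -42.1 -357.5 -220.7] roterr deg [-64.86   6.49 156.52] F [0.7 1.1 5.3] gap 50.1 gf 18.9 q [-0.08  0.82  0.37  0.05 -1.9  -1.51]
wrist top edge: n 2620 x [467.8 470.5 471.4] y [np.float64(-237.1), np.float64(-174.9)] z95 104.5 px [247 219 154  19] slope 0.005
wrist top edge: n 1580 x [479.7 491.3 498.9] y [np.float64(-246.7), np.float64(-232.3)] z95 115.6 px [204 249  57  59] slope 0.138
wrist top edge: n 1537 x [480.4 491.8 499.2] y [np.float64(-182.6), np.float64(-168.4)] z95 115.7 px [381 250  57  56] slope -0.146
```

View pics/w10c.png

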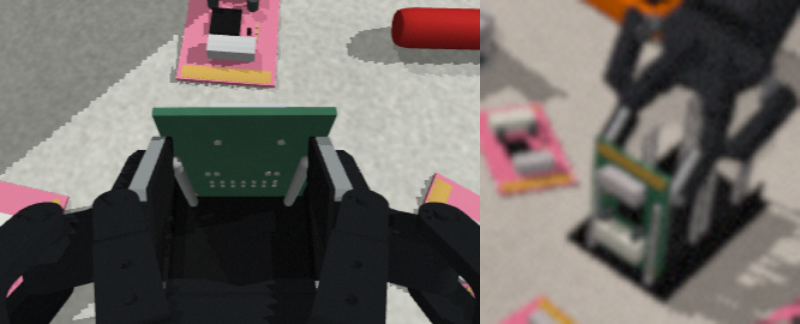

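The fingers have closed in front of the board (gap 50, pads inside its 62 mm width) and pushed its top about 2.6 mm. I'll open slowly and re-measure.

Emit:
apply_moves(targets=[[-0.3,0,0,0,0,0,0],[-0.35,0,0,0,0,0,0],[-0.4,0,0,0,0,0,0],[-0.45,0,0,0,0,0,0],[-0.5,0,0,0,0,0,0],[-0.55,0,0,0,0,0,0],[-0.6,0,0,0,0,0,0],[-0.6,0,0,0,0,0,0],[-0.6,0,0,0,0,0,0],[-0.6,0,0,0,0,0,0]])

```text
time_s: 40.65
ee_pos: [477.9, -207.5, 78.7]
tool_rot: [-0.014, -2.356, -0.005]
ft_force: [-0.4, -0.2, 0.6]
finger_gap: 68.5
gripper_force: 0.0
```

```bash
python3 - <<'E'
from h import *
sync(); state(); p,d,K,P=tops('wrist',box=(440,500,-260,-150))
m=green(p)&(P[...,0]>440)&(P[...,0]<500)&(abs(P[...,1]+207)<28)&(P[...,2]>20)
for z in range(45,105,15):
    a=P[m&(abs(P[...,2]-z)<5)]
    if len(a): print(z,np.median(a[:,0]).round(1),len(a))
# fingers in tool frame
t,Q=cmd(); L=(P-t)@Q
m=(abs(abs(L[...,1])-38)<12)&(abs(L[...,0])<16)&(L[...,2]>-20)&(L[...,2]<35)&(~green(p))
for lo,hi in((-50,0),(0,50)):
    a=L[m&(L[...,1]>lo)&(L[...,1]<hi)]; print('finger z-range',np.percentile(a[:,2],[1,50,99]).round(1),'y',np.percentile(a[:,1],[2,98]).round(1),'x',np.percentile(a[:,0],[2,98]).round(1))
b=(np.array([[473,-207.5,74]])-t)@Q; print('board ref in tool',b)
hsv=cv2.cvtColor(p,cv2.COLOR_RGB2HSV)
m=(P[...,2]>4)&(P[...,2]<12)&(hsv[...,2]<70)&(P[...,0]>400)&(P[...,0]<640)&(P[...,1]<-130)&(P[...,1]>-290)
for c in('top',):
    p,d,K,P=tops(c,box=(440,500,-260,-150)); hsv=cv2.cvtColor(p,cv2.COLOR_RGB2HSV)
    m=(P[...,2]>4)&(P[...,2]<14)&(hsv[...,2]<70)&(P[...,0]>420)&(P[...,0]<640)&(P[...,1]<-140)&(P[...,1]>-280)
    print(c,np.percentile(P[m][:,0],[1,99]),np.percentile(P[m][:,1],[1,99]))
E
```

```text
t 40.65 p [ 477.9 -207.5   78.7] err [0. 0. 0.] roterr deg [0. 0. 0.] F [-0.4 -0.2  0.6] gap 68.5 gf 0.0 q [-0.08  0.82  0.37  0.05 -1.9  -1.51]
wrist top edge: n 2623 x [470.2 472.9 473.7] y [np.float64(-236.8), np.float64(-174.8)] z95 104.7 px [246 224 157  19] slope 0.007
wrist top edge: n 1671 x [480.6 492.1 499.3] y [np.float64(-255.7), np.float64(-241.1)] z95 114.8 px [183 250  56  58] slope 0.085
wrist top edge: n 1579 x [481.1 492.5 499.2] y [np.float64(-173.8), np.float64(-159.4)] z95 114.0 px [403 250  56  55] slope -0.064
45 476.3 425
60 475.5 627
75 474.6 889
90 473.8 1157
finger z-range [-19.8 -13.8   1.7] y [-46.6 -29.3] x [-10.3  11.3]
finger z-range [-19.9 -13.5   9.8] y [26.5 47. ] x [-10.8  11.3]
board ref in tool [[ 0.19570877 -0.02408425  6.79357249]]
top top edge: n 33 x [479.7 490.4 499.5] y [np.float64(-174.2), np.float64(-160.7)] z95 116.5 px [382 207   5   9] slope 0.365
top top edge: n 28 x [481.6 491.4 499.1] y [np.float64(-255.5), np.float64(-241.3)] z95 113.8 px [407 207   6   7] slope -0.115
top top edge: n 20 x [471.2 471.3 471.5] y [np.float64(-235.5), np.float64(-177.5)] z95 108.7 px [387 216  20   1] slope 0.005
top [464.87593291 592.59785265] [-251.79984309 -164.23162058]
```

```bash
python3 - <<'E'
from h import *
p,d,K=snap('wrist','w11.png'); P=pts(d,K); t,Q=cmd(); L=(P-t)@Q
near=(np.abs(L[...,0])<25)&(np.abs(L[...,2])<45)&(np.abs(L[...,1])<60)
for sgn in(-1,1):
    m=near&(L[...,1]*sgn>30)&(~green(p)); v,u=np.where(m); X=L[m]
    for z in range(-20,30,4):
        a=X[abs(X[:,2]-z)<2]
        if len(a)>3: print(sgn,z,len(a),'y',np.percentile(abs(a[:,1]),[2,98]).round(1),'x',np.percentile(a[:,0],[2,98]).round(1))
E
```

```text
-1 -20 284 y [33.7 47.2] x [-9.9 11.2]
-1 -16 267 y [33.7 47.3] x [-10.2  11.3]
-1 -12 221 y [33.7 46.1] x [-10.6  11.2]
-1 -8 149 y [33.7 40.1] x [-10.2  11. ]
-1 -4 39 y [33.7 34.2] x [-9.1  7.1]
1 -20 280 y [34.  47.5] x [-10.1  11.4]
1 -16 263 y [34.  47.4] x [-10.3  11.4]
1 -12 242 y [32.1 46.3] x [-9.9 22.4]
1 -8 147 y [32.2 40.5] x [-10.5  14.4]
1 -4 49 y [32.  34.6] x [-8.9 11.4]
1 0 5 y [31.8 32.2] x [3.4 6.8]
1 4 4 y [31.7 32.1] x [-0.6  2.2]
1 8 6 y [32.1 32.7] x [-4.7 -1.7]
1 16 6 y [31.8 32.6] x [-14.1  -9.9]
```

Measured in the image, the real fingertips at this opening lie at about tool z = -4, not +25, so the pads were short of the board and closed on the slot pins. The usable grasp point is about tool z = -14. The rack and board are unharmed. Opening wider and advancing about 21 mm.

```bash
python3 - <<'E'
from h import *
sync(); plan(((463.3,-205.9,64.2),-180.7,45))
E
```

```text
[np.float64(0.0002), np.float64(0.0025), np.float64(0.0343)] [np.float64(-0.0003), np.float64(0.0), np.float64(-0.0002)]
```

Emit:
apply_moves(targets=[[-0.8,0,0.0025,0,0,0,0],[-0.85,0,0.0025,0,0,0,0],[-0.85,0,0.0025,0,0,0,0],[-0.85,0,0.0025,0.006,0,0,0],[-0.85,0,0.0025,0.012,0,0,0],[-0.85,0,0.0025,0.018,0,0,0],[-0.85,0,0.0025,0.024,0,0,0],[-0.85,0,0.0025,0.03,0,0,0],[-0.85,0,0.0025,0.0343,0,0,0],[-0.7,0,0.0025,0.0343,0,0,0]])

```text
time_s: 41.8
ee_pos: [463.0, -205.9, 63.9]
tool_rot: [-0.015, -2.356, -0.005]
ft_force: [0.1, -0.3, -1.1]
finger_gap: 72.4
gripper_force: 0.0
```

Emit:
apply_moves(targets=[[-0.6,0,0,0,0,0,0],[-0.55,0,0,0,0,0,0],[-0.52,0,0,0,0,0,0],[-0.5,0,0,0,0,0,0],[-0.48,0,0,0,0,0,0],[-0.47,0,0,0,0,0,0],[-0.46,0,0,0,0,0,0],[-0.46,0,0,0,0,0,0],[-0.46,0,0,0,0,0,0],[-0.46,0,0,0,0,0,0]], grip_force=20)

```text
time_s: 42.8
ee_pos: [463.4, -205.9, 64.1]
tool_rot: [-0.014, -2.356, -0.005]
ft_force: [0.2, 0.2, 1.3]
finger_gap: 62.6
gripper_force: 0.1
```

```bash
python3 - <<'E'
from h import *
state(); p,d,K,P=tops('wrist',box=(440,500,-260,-150))
E
```

```text
t 42.8 p [ 463.4 -205.9   64.1] err [ 0.1 -0.  -0.1] roterr deg [0.03 0.   0.01] F [0.2 0.2 1.3] gap 62.6 gf 0.1 q [-0.08  0.81  0.3   0.05 -1.84 -1.51]
wrist top edge: n 3299 x [470.2 472.9 473.6] y [np.float64(-237.1), np.float64(-175.1)] z95 104.8 px [229 247 183  20] slope 0.006
wrist top edge: n 3834 x [481.8 493.1 499.2] y [np.float64(-260.0), np.float64(-233.4)] z95 115.1 px [118 277 116  68] slope -0.363
wrist top edge: n 3878 x [482.6 493.7 499.3] y [np.float64(-179.0), np.float64(-150.0)] z95 115.2 px [408 276 122  65] slope 0.302
```

Touching at gap 62.6. Now squeezing with a small retract.

Emit:
apply_moves(targets=[[-0.45,0,0,0,0,0,0],[-0.44,0,0,-0.0003,0,0,0],[-0.43,0,0,-0.0006,0,0,0],[-0.42,0,0,-0.0008,0,0,0],[-0.4,0,0,-0.001,0,0,0],[-0.35,0,0,-0.001,0,0,0],[-0.3,0,0,-0.001,0,0,0],[-0.2,0,0,-0.001,0,0,0],[0,0,0,-0.001,0,0,0],[0,0,0,-0.001,0,0,0]], grip_force=20)

```text
time_s: 43.85
ee_pos: [463.8, -205.9, 64.5]
tool_rot: [-0.014, -2.356, -0.005]
ft_force: [-0.0, -0.3, -0.6]
finger_gap: 61.7
gripper_force: 21.9
```

```bash
python3 - <<'E'
from h import *
p,Q=cmd(); p=p-Q[:,2]*.6; json.dump(dict(p=p.tolist(),R=Q.tolist()),open('cmd.json','w'))
state()
plan((p+[0,0,110],-180.7,45),((500,-120,320),-180,0),((500,0,320),-95,0),((520,150,320),-12,0))
E
```

```text
t 43.85 p [ 463.8 -205.9   64.5] err [ 0.   0.  -0.1] roterr deg [0.02 0.   0.01] F [-0.  -0.3 -0.6] gap 61.7 gf 21.9 q [-0.08  0.81  0.3   0.05 -1.85 -1.51]
[np.float64(0.1296), np.float64(-0.0), np.float64(-0.1296)] [np.float64(-0.0), np.float64(0.0), np.float64(0.0)] 
[np.float64(0.1299), np.float64(0.1438), np.float64(-0.2129)] [np.float64(0.003), np.float64(-0.5), np.float64(-0.0074)] 
[np.float64(-0.0), np.float64(0.2), np.float64(0.0001)] [np.float64(-0.0), np.float64(0.0001), np.float64(-0.9444)] 
[np.float64(-0.252), np.float64(-0.0114), np.float64(-0.0001)] [np.float64(0.0), np.float64(-0.0), np.float64(-0.9222)]
```

Firm grip at gap 61.7 with no force on the rack. Lifting straight up.

Emit:
apply_moves(targets=[[0,0.003,0,-0.003,0,0,0],[0,0.01,0,-0.01,0,0,0],[0,0.022,0,-0.022,0,0,0],[0,0.037,0,-0.037,0,0,0],[0,0.053,0,-0.053,0,0,0],[0,0.069,0,-0.069,0,0,0],[0,0.085,0,-0.085,0,0,0],[0,0.101,0,-0.101,0,0,0],[0,0.117,0,-0.117,0,0,0],[0,0.1296,0,-0.1296,0,0,0]])

```text
time_s: 44.85
ee_pos: [464.0, -205.9, 175.9]
tool_rot: [-0.014, -2.357, -0.005]
ft_force: [-0.1, 0.1, 0.0]
finger_gap: 61.4
gripper_force: 21.9
```

Emit:
apply_moves(targets=[[0,0.013,0.0144,-0.0213,0,-0.05,-0.0007],[0,0.026,0.0288,-0.0426,0,-0.1,-0.0015],[0,0.039,0.043,-0.0639,0.001,-0.15,-0.002],[0,0.052,0.0575,-0.085,0.001,-0.2,-0.003],[0,0.065,0.072,-0.1064,0.0015,-0.25,-0.0037],[0,0.078,0.0863,-0.1277,0.002,-0.3,-0.0044],[0,0.091,0.1,-0.149,0.002,-0.35,-0.005],[0,0.104,0.115,-0.17,0.0025,-0.4,-0.006],[0,0.117,0.1294,-0.1916,0.003,-0.45,-0.0067],[0,0.1299,0.1438,-0.2129,0.003,-0.5,-0.0074]], grip_force=28)

```text
time_s: 45.85
ee_pos: [499.9, -119.6, 321.3]
tool_rot: [-0.0, 3.138, -0.001]
ft_force: [0.5, 0.2, -0.7]
finger_gap: 61.2
gripper_force: 31.4
```

Emit:
apply_moves(targets=[[0,0,0.02,0,0,0,-0.0944],[0,0,0.04,0,0,0,-0.189],[0,0,0.06,0,0,0,-0.283],[0,0,0.08,0,0,0,-0.378],[0,0,0.1,0,0,0,-0.472],[0,0,0.12,0,0,0,-0.567],[0,0,0.14,0,0,0,-0.661],[0,0,0.16,0,0,0,-0.755],[0,0,0.18,0,0,0,-0.85],[0,0,0.2,0.0001,0,0.0001,-0.9444]])

```text
time_s: 46.85
ee_pos: [499.6, 0.5, 320.1]
tool_rot: [2.129, -2.309, 0.0]
ft_force: [-0.1, 0.3, 0.4]
finger_gap: 61.0
gripper_force: 31.4
```

Emit:
apply_moves(targets=[[0,-0.025,-0.0011,0,0,0,-0.092],[0,-0.05,-0.0023,0,0,0,-0.184],[0,-0.0756,-0.0034,0,0,0,-0.277],[0,-0.1,-0.0046,0,0,0,-0.369],[0,-0.126,-0.0057,0,0,0,-0.461],[0,-0.151,-0.0068,0,0,0,-0.553],[0,-0.176,-0.008,0,0,0,-0.646],[0,-0.2,-0.009,0,0,0,-0.738],[0,-0.227,-0.01,0,0,0,-0.83],[0,-0.252,-0.0114,-0.0001,0,0,-0.9222]])

```text
time_s: 47.85
ee_pos: [519.6, 150.6, 320.1]
tool_rot: [3.124, -0.319, -0.001]
ft_force: [0.0, 0.6, -0.1]
finger_gap: 60.9
gripper_force: 31.4
```

```bash
python3 - <<'E'
from chk import *
vision.capture('side'); vision.capture('side'); state(); sync()
p,d,K,P=tops('top',box=(430,620,-280,-140))
hsv=cv2.cvtColor(p,cv2.COLOR_RGB2HSV)
m=(P[...,2]>4)&(P[...,2]<14)&(hsv[...,2]<70)&(P[...,0]>420)&(P[...,0]<640)&(P[...,1]<-140)&(P[...,1]>-280)
print('rack',cv2.minAreaRect(P[m][:,:2].astype(np.float32)))
Q=Rt(-6.1,-45); yp=82; C=F+fy*yp+[0,0,51.6]; T=C+fx*18+14*Q[:,2]; print('C',C,'T',T)
q0=np.array([.44,1.06,1.28,-.69,-2.46,.63])
for al,h in((-30,170),(-45,100),(-45,0)): 
    x=ik(T+[0,0,h],-6.1,al,k,s,q0); print(h,None if x is None else x.round(2))
plan((T+[0,0,170],-6.1,-30),(T+[0,0,100],-6.1,-45))
E
```

```text
t 47.95 p [519.7 151.3 319.5] err [-0.3  1.3 -0.6] roterr deg [-0.06 -0.06 -0.25] F [0.2 0.2 0. ] gap 60.7 gf 31.4 q [ 0.57  0.23  0.29  0.   -1.63  0.79]
rack ((530.1707763671875, -208.88656616210938), (88.25059509277344, 131.2814483642578), 89.35569763183594)
C [545.892  296.7326  51.6   ] T [553.94595656 295.87656064  41.70050506]
170 [ 0.55  0.77  0.92 -0.36 -2.12  0.79]
100 [ 0.48  0.97  1.06 -0.54 -2.28  0.76]
0 [ 0.48  1.03  0.91 -0.47 -2.09  0.88]
[np.float64(0.007), np.float64(-0.2477), np.float64(0.1793)] [np.float64(-0.0158), np.float64(-0.3323), np.float64(-0.0616)] 
[np.float64(0.0583), np.float64(0.0), np.float64(0.1011)] [np.float64(0.0), np.float64(-0.1667), np.float64(0.0)]
```

Emit:
apply_moves(targets=[[0,0.0007,-0.0248,0.0179,-0.0016,-0.0332,-0.0062],[0,0.0014,-0.0495,0.0359,-0.0032,-0.0665,-0.0123],[0,0.0021,-0.0743,0.0538,-0.0047,-0.1,-0.0185],[0,0.0028,-0.099,0.0717,-0.0063,-0.133,-0.0246],[0,0.0035,-0.124,0.0897,-0.0079,-0.166,-0.0308],[0,0.0042,-0.1486,0.1076,-0.0095,-0.2,-0.037],[0,0.0049,-0.1734,0.1255,-0.011,-0.2326,-0.043],[0,0.0056,-0.198,0.1434,-0.0126,-0.2658,-0.0493],[0,0.0063,-0.223,0.1614,-0.0142,-0.299,-0.0554],[0,0.007,-0.2477,0.1793,-0.0158,-0.3323,-0.0616]])

```text
time_s: 49.0
ee_pos: [555.3, 294.2, 212.1]
tool_rot: [-3.003, 0.17, 0.805]
ft_force: [0.6, -0.3, -0.6]
finger_gap: 60.9
gripper_force: 31.5
```

Emit:
apply_moves(targets=[[0,0.0058,0,0.0101,0,-0.0167,0],[0,0.0117,0,0.0202,0,-0.0333,0],[0,0.0175,0,0.0303,0,-0.05,0],[0,0.0233,0,0.0404,0,-0.0667,0],[0,0.0292,0,0.0505,0,-0.0833,0],[0,0.035,0,0.0607,0,-0.1,0],[0,0.0408,0,0.0708,0,-0.1167,0],[0,0.0466,0,0.0809,0,-0.1333,0],[0,0.0525,0,0.091,0,-0.15,0],[0,0.0583,0,0.1011,0,-0.1667,0]])

```text
time_s: 50.0
ee_pos: [555.1, 294.6, 141.4]
tool_rot: [-2.859, 0.158, 1.186]
ft_force: [0.0, 0.4, -1.6]
finger_gap: 60.9
gripper_force: 31.5
```

```bash
python3 - <<'E'
from chk import *
for i in range(3): vision.capture('side')
state(); sync(); held('w12.png',r=90)
E
```

```text
t 50.15 p [555.1 294.4 140.6] err [ 1.1 -1.5 -1.1] roterr deg [ 0.15 -0.07  0.22] F [-0.3  0.6 -1.1] gap 61.3 gf 31.4 q [ 0.48  0.98  1.07 -0.54 -2.28  0.76]
face n [ 0.057 -0.01   0.998] len dir [-0.992  0.111  0.058] extent [-32.6  63. ] ends [596.  289.9 149.3] [501.2 300.4 154.9] N 9148
```

```bash
python3 - <<'E'
from chk import *
plan((np.array([552.9,295.8,52]),-6.1,-41.7))
E
```

```text
[np.float64(0.1018), np.float64(-0.0021), np.float64(0.107)] [np.float64(-0.0016), np.float64(0.0374), np.float64(-0.0025)]
```

Emit:
apply_moves(targets=[[0,0.0113,0,0.0119,0,0.004,0],[0,0.0226,-0.0005,0.0238,0,0.008,0],[0,0.034,-0.0007,0.0357,-0.0005,0.012,-0.001],[0,0.045,-0.001,0.0476,-0.0007,0.0166,-0.001],[0,0.0566,-0.0012,0.0594,-0.001,0.021,-0.0015],[0,0.068,-0.0014,0.0713,-0.001,0.025,-0.0015],[0,0.079,-0.0016,0.083,-0.0012,0.029,-0.002],[0,0.09,-0.002,0.095,-0.0015,0.033,-0.0025],[0,0.098,-0.0021,0.103,-0.0016,0.036,-0.0025],[0,0.1018,-0.0021,0.107,-0.0016,0.0374,-0.0025]])

```text
time_s: 51.2
ee_pos: [552.8, 296.1, 52.6]
tool_rot: [-2.898, 0.153, 1.101]
ft_force: [-0.2, -1.1, -0.8]
finger_gap: 61.0
gripper_force: 31.4
```

```bash
python3 - <<'E'
from chk import *
for i in range(3): vision.capture('side')
state(); held(r=90); p,Q=cmd()
plan((p-[0,0,8],-6.1,-41.7))
E
```

```text
t 51.35 p [553.2 296.1  53.5] err [0.3 0.3 1.6] roterr deg [ 0.03  0.15 -0.06] F [ 0.7  0.2 -0.2] gap 61.2 gf 31.4 q [ 0.5   0.98  0.86 -0.44 -2.03  0.89]
face n [-0.004 -0.005  1.   ] len dir [-0.994  0.106 -0.003] extent [-32.5  62.9] ends [593.4 291.5  64.8] [498.5 301.6  64.5] N 9156
[np.float64(0.0089), np.float64(0.0), np.float64(0.01)] [np.float64(-0.0), np.float64(0.0), np.float64(0.0)]
```

Emit:
apply_moves(targets=[[0,0.0012,0,0.0014,0,0,0],[0,0.0025,0,0.0028,0,0,0],[0,0.0037,0,0.0042,0,0,0],[0,0.005,0,0.0056,0,0,0],[0,0.0062,0,0.007,0,0,0],[0,0.0075,0,0.0084,0,0,0],[0,0.0087,0,0.0098,0,0,0],[0,0.01,0,0.0112,0,0,0],[0,0.0111,0,0.0125,0,0,0],[0,0.0111,0,0.0125,0,0,0]])

```text
time_s: 52.4
ee_pos: [553.0, 296.1, 43.3]
tool_rot: [-2.897, 0.153, 1.1]
ft_force: [0.1, -0.5, -1.3]
finger_gap: 61.1
gripper_force: 31.4
```

```bash
python3 - <<'E'
from chk import *
vision.capture('side')
sync();state(); held(r=90)
E
```

```text
t 52.45 p [553.1 296.1  43.4] err [0. 0. 0.] roterr deg [0. 0. 0.] F [-0.3 -0.2 -0.4] gap 60.7 gf 31.4 q [ 0.5   0.99  0.85 -0.43 -2.02  0.9 ]
face n [-0.003 -0.005  1.   ] len dir [-0.994  0.106 -0.003] extent [-32.4  62.9] ends [593.3 291.8  54.6] [498.5 301.9  54.3] N 11356
```

Still ~1.2 mm above the ledge; creep down.

Emit:
apply_moves(targets=[[0,0.0003,0,0.0003,0,0,0],[0,0.0006,0,0.0006,0,0,0],[0,0.0008,0,0.0009,0,0,0],[0,0.001,0,0.0012,0,0,0],[0,0.0013,0,0.0014,0,0,0],[0,0.0015,0,0.0017,0,0,0],[0,0.0017,0,0.0019,0,0,0],[0,0.0017,0,0.0019,0,0,0],[0,0.0017,0,0.0019,0,0,0],[0,0.0017,0,0.0019,0,0,0]])

```text
time_s: 53.5
ee_pos: [553.1, 296.1, 42.2]
tool_rot: [-2.897, 0.153, 1.099]
ft_force: [-1.2, -0.7, 2.8]
finger_gap: 61.1
gripper_force: 31.6
```

```bash
python3 - <<'E'
from chk import *
state(); held(r=90)
E
```

```text
t 53.5 p [553.1 296.1  42.2] err [ 0.   0.  -1.1] roterr deg [ 0.    0.01 -0.02] F [-1.2 -0.7  2.8] gap 61.1 gf 31.6 q [ 0.5   0.99  0.84 -0.43 -2.01  0.9 ]
face n [-0.001 -0.005  1.   ] len dir [-0.994  0.106 -0.   ] extent [-33.8  61.4] ends [593.  292.2  53.4] [498.4 302.2  53.4] N 10835
```

```bash
python3 - <<'E'
from chk import *
sync(); p,Q=cmd()
Q2=Rt(-6.1,-45); yp=-18; C=F+fy*yp+[0,0,51.6]; T=C+fx*18+14*Q2[:,2]; print('C',C,'T',T)
plan((p-Q[:,2]*60,-6.1,-41.7),(T+[0,0,110],-6.1,-40))
q0=np.array([.4,1.,1.0,-.5,-2.1,.9])
x=ik(T+[0,0,110],-6.1,-40,k,s,q0); print(x.round(2))
q1=np.array([-.25,.05,-.5,-.4,-.4,2.2])
for x0 in(473.5,528.5,583.5):
  for al in(35,45):
    for h in(0,110):
        x=ik(np.array([x0,-208,74+h])+14*Rt(-.7,al)[:,2],-.7,al,k,s,q1); print(x0,al,h,None if x is None else x.round(2))
E
```

```text
C [535.292  197.3026  51.6   ] T [543.34595656 196.44656064  41.70050506]
[np.float64(0.0), np.float64(-0.0), np.float64(-0.1)] [np.float64(-0.0004), np.float64(-0.0015), np.float64(0.0009)] 
[np.float64(-0.1201), np.float64(0.1669), np.float64(-0.0373)] [np.float64(-0.0), np.float64(0.0188), np.float64(-0.0)] 
[ 0.4   0.81  0.76 -0.38 -2.12  0.97]
473.5 35 0 [-0.23  0.1  -0.6  -0.43 -0.3   2.16]
473.5 35 110 [-0.19 -0.07 -0.51 -0.2  -0.54  1.89]
473.5 45 0 [-0.48  0.11 -0.53 -1.03 -0.38  2.92]
473.5 45 110 [-0.28 -0.1  -0.54 -0.48 -0.41  2.21]
528.5 35 0 [-0.18  0.18 -0.53 -0.36 -0.28  2.06]
528.5 35 110 [-0.16  0.02 -0.43 -0.17 -0.52  1.84]
528.5 45 0 [-0.38  0.18 -0.46 -0.96 -0.32  2.78]
528.5 45 110 [-0.22 -0.01 -0.48 -0.43 -0.36  2.12]
583.5 35 0 [-0.15  0.26 -0.44 -0.29 -0.27  1.96]
583.5 35 110 [-0.13  0.12 -0.34 -0.14 -0.51  1.8 ]
583.5 45 0 [-0.3   0.25 -0.38 -0.86 -0.26  2.62]
583.5 45 110 [-0.18  0.08 -0.4  -0.37 -0.33  2.04]
```

Emit:
apply_moves(targets=[[-0.5,0,0,0,0,0,0],[-0.55,0,0,0,0,0,0],[-0.6,0,0,0,0,0,0],[-0.7,0,0,0,0,0,0],[-0.8,0,0,0,0,0,0],[-0.8,0,0,0,0,0,0],[-0.8,0,0,0,0,0,0],[-0.8,0,0,0,0,0,0],[-0.8,0,0,0,0,0,0],[-0.8,0,0,0,0,0,0]])

```text
time_s: 54.55
ee_pos: [553.1, 296.1, 41.9]
tool_rot: [-2.897, 0.153, 1.1]
ft_force: [0.3, 0.0, -0.9]
finger_gap: 77.1
gripper_force: 0.0
```

Emit:
apply_moves(targets=[[-0.8,0,0,-0.008,0,0,0],[-0.8,0,0,-0.025,0,0,0],[-0.8,0,0,-0.05,0,0,0],[-0.8,0,0,-0.08,0,-0.001,0.0005],[-0.8,0,0,-0.1,-0.0004,-0.0015,0.0009],[-0.8,0,0,-0.1,-0.0004,-0.0015,0.0009],[-0.8,0,0,-0.1,-0.0004,-0.0015,0.0009],[-0.8,0,0,-0.1,-0.0004,-0.0015,0.0009],[-0.8,0,0,-0.1,-0.0004,-0.0015,0.0009],[-0.8,0,0,-0.1,-0.0004,-0.0015,0.0009]])

```text
time_s: 55.55
ee_pos: [592.3, 291.9, 86.7]
tool_rot: [-2.897, 0.154, 1.104]
ft_force: [-0.5, -0.6, 0.6]
finger_gap: 76.6
gripper_force: 0.0
```

Emit:
apply_moves(targets=[[-0.8,-0.005,0,-0.02,0,0,0],[-0.8,-0.02,0.02,-0.04,0,0.005,0],[-0.8,-0.04,0.05,-0.04,0,0.01,0],[-0.8,-0.08,0.1,-0.0373,0,0.0188,0],[-0.8,-0.1201,0.1669,-0.0373,0,0.0188,0],[-0.8,-0.1201,0.1669,-0.0373,0,0.0188,0],[-0.8,-0.1201,0.1669,-0.0373,0,0.0188,0],[-0.8,-0.1201,0.1669,-0.0373,0,0.0188,0],[-0.8,-0.1201,0.1669,-0.0373,0,0.0188,0],[-0.8,-0.1201,0.1669,-0.0373,0,0.0188,0]])

```text
time_s: 56.55
ee_pos: [543.6, 197.0, 150.7]
tool_rot: [-2.914, 0.155, 1.062]
ft_force: [0.3, -0.0, -0.4]
finger_gap: 76.8
gripper_force: 0.0
```

```bash
cat >> h.py <<'E'
def lying(cam,y0,y1,f=None):
    p,d,K=snap(cam,f); P=pts(d,K); m=green(p)&(P[...,0]>470)&(P[...,0]<610)&(P[...,1]>y0)&(P[...,1]<y1)&(P[...,2]>50)&(P[...,2]<57.5)
    X=P[m]; 
    if len(X)>50: print(cam,'board',[np.round(v,1) for v in cv2.minAreaRect(X[:,:2].astype(np.float32))],'z',np.percentile(X[:,2],[10,50,90]).round(1))
    return p,d,K,P
E
python3 - <<'E'
from chk import *
for i in range(3): vision.capture('side')
state(); sync()
for c in('wrist','top','side'):
    lying(c,145,250); lying(c,250,345); lying(c,40,130)
E
```

```text
t 56.7 p [543.5 196.8 150.9] err [ 0.2  0.3 -0.9] roterr deg [-0.03 -0.03 -0.  ] F [ 0.3 -0.1 -0.1] gap 77.1 gf 0.0 q [ 0.4   0.82  0.77 -0.38 -2.12  0.96]
wrist board [array([541.2, 198. ]), array([61.7, 98. ]), np.float64(86.4)] z [52.6 53.3 54. ]
wrist board [array([545.4, 296.6]), array([63.4, 97.5]), np.float64(84.2)] z [52.7 53.4 54. ]
wrist board [array([522.7,  86.2]), array([62.9, 97.3]), np.float64(83.7)] z [52.5 53.2 53.8]
top board [array([537.3, 197.3]), array([56.4, 88.7]), np.float64(89.8)] z [50.7 53.4 56.4]
top board [array([521.2,  85.3]), array([61.3, 94.7]), np.float64(83.9)] z [51.3 53.6 56.7]
side board [array([530.6, 193.6]), array([80.7, 61.3]), np.float64(4.0)] z [51.9 53.6 55.3]
side board [array([541.2, 297.5]), array([64.1, 90. ]), np.float64(82.8)] z [52.2 53.5 55.4]
side board [array([519.3,  84.7]), array([59.2, 91.2]), np.float64(83.9)] z [52.2 53.5 55.2]
```

Placed boards lie flat at z = 53.3. board_d is at (541.2,198.0), yaw -3.6°, component side up. Descending on it.

```bash
python3 - <<'E'
from chk import *
plan(((542.3,197.9,62),-3.6,-45),((542.3,197.9,41.7),-3.6,-45))
E
```

```text
[np.float64(0.0936), np.float64(-0.0017), np.float64(0.1148)] [np.float64(-0.0185), np.float64(-0.0552), np.float64(-0.0205)] 
[np.float64(0.0239), np.float64(0.0), np.float64(0.024)] [np.float64(0.0), np.float64(0.0), np.float64(-0.0)]
```

Emit:
apply_moves(targets=[[-0.8,0.0117,0,0.0143,-0.0185,-0.0552,-0.0205],[-0.8,0.0234,0,0.0287,-0.0185,-0.0552,-0.0205],[-0.8,0.035,0,0.043,-0.0185,-0.0552,-0.0205],[-0.8,0.0468,-0.001,0.0574,-0.0185,-0.0552,-0.0205],[-0.8,0.0585,-0.001,0.0717,-0.0185,-0.0552,-0.0205],[-0.8,0.07,-0.0017,0.086,-0.0185,-0.0552,-0.0205],[-0.8,0.082,-0.0017,0.1,-0.0185,-0.0552,-0.0205],[-0.8,0.0936,-0.0017,0.1148,-0.0185,-0.0552,-0.0205],[-0.8,0.0936,-0.0017,0.1148,-0.0185,-0.0552,-0.0205],[-0.8,0.0936,-0.0017,0.1148,-0.0185,-0.0552,-0.0205]])

```text
time_s: 58.15
ee_pos: [542.2, 197.5, 62.4]
tool_rot: [-2.879, 0.091, 1.192]
ft_force: [0.8, 0.6, 0.5]
finger_gap: 76.8
gripper_force: 0.0
```

Emit:
apply_moves(targets=[[-0.8,0.004,0,0.004,0,0,0],[-0.8,0.008,0,0.008,0,0,0],[-0.8,0.012,0,0.012,0,0,0],[-0.8,0.016,0,0.016,0,0,0],[-0.8,0.02,0,0.02,0,0,0],[-0.8,0.0239,0,0.024,0,0,0],[-0.7,0.0239,0,0.024,0,0,0],[-0.6,0.0239,0,0.024,0,0,0],[-0.52,0.0239,0,0.024,0,0,0],[-0.48,0.0239,0,0.024,0,0,0]], grip_force=20)

```text
time_s: 59.15
ee_pos: [542.3, 197.6, 42.5]
tool_rot: [-2.879, 0.091, 1.191]
ft_force: [-0.7, 0.1, -0.3]
finger_gap: 63.3
gripper_force: 0.0
```

Emit:
apply_moves(targets=[[-0.46,0,0,0,0,0,0],[-0.45,0,0,0,0,0,0],[-0.44,0,0,-0.0003,0,0,0],[-0.43,0,0,-0.0006,0,0,0],[-0.42,0,0,-0.0008,0,0,0],[-0.4,0,0,-0.001,0,0,0],[-0.3,0,0,-0.001,0,0,0],[-0.2,0,0,-0.001,0,0,0],[0,0,0,-0.001,0,0,0],[0,0,0,-0.001,0,0,0]])

```text
time_s: 60.15
ee_pos: [542.6, 197.5, 42.6]
tool_rot: [-2.879, 0.091, 1.192]
ft_force: [0.9, 0.6, -0.7]
finger_gap: 61.5
gripper_force: 21.8
```

```bash
python3 - <<'E'
from chk import *
p,Q=cmd(); p=p-Q[:,2]*.6; json.dump(dict(p=p.tolist(),R=Q.tolist()),open('cmd.json','w')); state(); p,_=cmd()
plan((p+[0,0,110],-3.6,-45),((520,120,330),-12,0),((500,0,330),-95,0),((520,-120,330),-180.7,0))
E
```

```text
t 60.15 p [542.6 197.5  42.6] err [-0.1 -0.4  0.5] roterr deg [0.03 0.02 0.01] F [ 0.9  0.6 -0.7] gap 61.5 gf 21.8 q [ 0.4   0.96  0.72 -0.36 -2.03  1.06]
[np.float64(-0.1296), np.float64(0.0), np.float64(-0.1296)] [np.float64(0.0), np.float64(0.0), np.float64(-0.0)] 
[np.float64(-0.2306), np.float64(0.1319), np.float64(-0.1887)] [np.float64(0.0367), np.float64(0.4991), np.float64(0.0885)] 
[np.float64(0.009), np.float64(0.2026), np.float64(-0.0)] [np.float64(-0.0), np.float64(0.0), np.float64(0.9222)] 
[np.float64(0.1963), np.float64(-0.0506), np.float64(-0.0)] [np.float64(0.0), np.float64(0.0), np.float64(0.9522)]
```

Gripped at gap 61.5. Lifting and carrying to the rack.

Emit:
apply_moves(targets=[[0,-0.003,0,-0.003,0,0,0],[0,-0.01,0,-0.01,0,0,0],[0,-0.022,0,-0.022,0,0,0],[0,-0.037,0,-0.037,0,0,0],[0,-0.053,0,-0.053,0,0,0],[0,-0.069,0,-0.069,0,0,0],[0,-0.085,0,-0.085,0,0,0],[0,-0.101,0,-0.101,0,0,0],[0,-0.117,0,-0.117,0,0,0],[0,-0.1296,0,-0.1296,0,0,0]], grip_force=28)

```text
time_s: 61.15
ee_pos: [542.7, 197.5, 154.1]
tool_rot: [-2.879, 0.091, 1.19]
ft_force: [-0.4, 0.4, -0.0]
finger_gap: 60.9
gripper_force: 30.4
```

Emit:
apply_moves(targets=[[0,-0.023,0.013,-0.019,0.0037,0.05,0.0089],[0,-0.046,0.0264,-0.0377,0.0073,0.1,0.0177],[0,-0.069,0.0396,-0.0566,0.011,0.15,0.0266],[0,-0.092,0.0528,-0.0755,0.0147,0.2,0.0354],[0,-0.1153,0.066,-0.0944,0.0184,0.25,0.0443],[0,-0.138,0.079,-0.113,0.022,0.3,0.053],[0,-0.161,0.0923,-0.132,0.0257,0.35,0.062],[0,-0.1845,0.1055,-0.151,0.0294,0.4,0.0708],[0,-0.2075,0.1187,-0.17,0.033,0.45,0.08],[0,-0.2306,0.1319,-0.1887,0.0367,0.4991,0.0885]])

```text
time_s: 62.15
ee_pos: [519.3, 119.3, 332.1]
tool_rot: [-3.123, 0.331, -0.006]
ft_force: [-0.1, 0.7, -0.5]
finger_gap: 61.2
gripper_force: 30.7
```

Emit:
apply_moves(targets=[[0,0.001,0.02,0,0,0,0.092],[0,0.002,0.04,0,0,0,0.184],[0,0.003,0.061,0,0,0,0.277],[0,0.004,0.081,0,0,0,0.369],[0,0.0045,0.1013,0,0,0,0.461],[0,0.005,0.1216,0,0,0,0.553],[0,0.006,0.142,0,0,0,0.646],[0,0.007,0.162,0,0,0,0.738],[0,0.008,0.182,0,0,0,0.83],[0,0.009,0.2026,0,0,0,0.9222]])

```text
time_s: 63.15
ee_pos: [499.1, -0.8, 330.8]
tool_rot: [-2.114, 2.323, 0.001]
ft_force: [-0.3, 0.6, -1.0]
finger_gap: 60.8
gripper_force: 30.7
```

Emit:
apply_moves(targets=[[0,0.0196,-0.005,0,0,0,0.0952],[0,0.039,-0.01,0,0,0,0.19],[0,0.059,-0.015,0,0,0,0.286],[0,0.0785,-0.02,0,0,0,0.381],[0,0.098,-0.0253,0,0,0,0.476],[0,0.118,-0.03,0,0,0,0.571],[0,0.137,-0.035,0,0,0,0.667],[0,0.157,-0.04,0,0,0,0.762],[0,0.177,-0.0455,0,0,0,0.857],[0,0.1963,-0.0506,0,0,0,0.9522]])

```text
time_s: 64.15
ee_pos: [519.2, -120.7, 330.8]
tool_rot: [0.03, 3.141, 0.001]
ft_force: [0.7, -0.8, -0.5]
finger_gap: 61.2
gripper_force: 30.7
```

```bash
cat >> h.py <<'E'
def rack(cam):
    p,d,K=snap(cam); P=pts(d,K); hsv=cv2.cvtColor(p,cv2.COLOR_RGB2HSV); w=(P[...,0]>420)&(P[...,0]<650)&(P[...,1]<-130)&(P[...,1]>-290)
    m=(P[...,2]>4)&(P[...,2]<13)&(hsv[...,2]<70)&w
    if m.sum()>50: print(cam,'base',[np.round(v,1) for v in cv2.minAreaRect(P[m][:,:2].astype(np.float32))])
    m=(P[...,2]>58)&(P[...,2]<82)&w&(~green(p))&(hsv[...,1]<60)&(hsv[...,2]>70)
    n,l,s,c=cv2.connectedComponentsWithStats(m.astype(np.uint8),connectivity=8)
    for i in range(1,n):
        if s[i,4]>3: X=P[l==i]; print('  pin n',s[i,4],'x',np.percentile(X[:,0],[5,50,95]).round(1),'y',np.median(X[:,1]).round(1),'ztop',X[:,2].max().round(1))
E
python3 - <<'E'
from chk import *
for i in range(2): vision.capture('side')
state(); sync()
for c in('top','wrist','side'): rack(c)
E
```

```text
t 64.25 p [ 519.3 -121.2  330.5] err [-0.7 -1.2  0.6] roterr deg [-0.02  0.02  0.26] F [ 0.2 -0.5 -1.2] gap 61.2 gf 30.7 q [ 0.06  0.21  0.3  -0.   -1.65 -1.65]
wrist base [array([ 529.8, -207.3]), array([ 87.5, 133.2]), np.float64(89.6)]
  pin n 35 x [466.8 468.5 470.4] y -229.9 ztop 80.6
  pin n 26 x [467.  468.6 470.8] y -180.4 ztop 80.6
  pin n 36 x [478.5 480.1 482.1] y -230.1 ztop 81.4
  pin n 26 x [478.8 480.5 482.5] y -180.6 ztop 80.5
  pin n 37 x [521.4 522.9 525.1] y -230.7 ztop 81.0
  pin n 29 x [521.7 523.  525.3] y -181.3 ztop 81.0
  pin n 35 x [533.3 534.6 537. ] y -230.8 ztop 80.9
  pin n 30 x [533.5 534.8 537.8] y -181.1 ztop 81.2
  pin n 39 x [576.3 577.2 580. ] y -231.3 ztop 80.2
  pin n 71 x [576.7 588.4 591. ] y -181.6 ztop 81.0
  pin n 40 x [588.3 589.3 591.9] y -231.2 ztop 80.1
side base [array([ 528.3, -210.3]), array([ 82.9, 136. ]), np.float64(88.8)]
  pin n 27 x [575.6 584.7 589.1] y -183.3 ztop 81.0
  pin n 29 x [574.5 585.  589.9] y -233.1 ztop 80.7
  pin n 27 x [520.3 524.  534.9] y -182.6 ztop 80.2
  pin n 31 x [519.5 529.5 535. ] y -232.3 ztop 80.6
  pin n 32 x [464.4 473.1 480.3] y -182.1 ztop 80.7
  pin n 29 x [464.6 475.6 479.1] y -232.5 ztop 81.7
```

Pins are clearly measured: slot2 centre x≈584.4, y≈-206.4, tops at 80.5. I'll hover board_d over slot2 with the gripper on the far side.

```bash
python3 - <<'E'
from chk import *
sync()
q0=np.array([-.07,.97,.73,.04,-2.0,-1.5])
for al,z in((30,250),(45,155),(45,57)):
    x=ik(np.array([574.6,-206.4,z]),-180.6,al,k,s,q0); print(None if x is None else x.round(2))
plan(((565,-206.4,260),-180.6,25),((574.6,-206.4,160),-180.6,45))
E
```

```text
[-0.07  0.78  0.88  0.04 -2.19 -1.5 ]
[-0.07  0.99  0.92  0.05 -2.28 -1.5 ]
[-0.07  1.04  0.77  0.05 -2.08 -1.51]
[np.float64(-0.0774), np.float64(-0.1433), np.float64(0.1177)] [np.float64(0.0004), np.float64(0.278), np.float64(0.0004)] 
[np.float64(-0.0849), np.float64(0.0002), np.float64(0.1443)] [np.float64(-0.0), np.float64(0.2222), np.float64(-0.0)]
```

Emit:
apply_moves(targets=[[0,-0.0077,-0.0143,0.0118,0,0.0278,0],[0,-0.0155,-0.0287,0.0235,0,0.0556,0],[0,-0.0232,-0.043,0.0353,0,0.0834,0],[0,-0.031,-0.0573,0.047,0,0.111,0],[0,-0.0387,-0.0717,0.0589,0,0.139,0],[0,-0.0464,-0.086,0.0706,0,0.167,0],[0,-0.054,-0.1,0.0824,0,0.1946,0],[0,-0.062,-0.1146,0.0942,0,0.222,0],[0,-0.07,-0.129,0.106,0,0.25,0],[0,-0.0774,-0.1433,0.1177,0.0004,0.278,0.0004]])

```text
time_s: 65.4
ee_pos: [565.3, -206.5, 259.8]
tool_rot: [-0.014, -2.704, -0.004]
ft_force: [0.9, -0.5, -0.1]
finger_gap: 60.8
gripper_force: 30.8
```

Emit:
apply_moves(targets=[[0,-0.0085,0,0.0144,0,0.0222,0],[0,-0.017,0,0.0289,0,0.0444,0],[0,-0.0255,0,0.0433,0,0.0667,0],[0,-0.034,0,0.0577,0,0.0889,0],[0,-0.0425,0,0.072,0,0.111,0],[0,-0.051,0,0.0866,0,0.133,0],[0,-0.0594,0,0.101,0,0.1555,0],[0,-0.068,0,0.1154,0,0.178,0],[0,-0.0764,0.0002,0.13,0,0.2,0],[0,-0.0849,0.0002,0.1443,0,0.2222,0]])

```text
time_s: 66.4
ee_pos: [574.7, -206.1, 159.5]
tool_rot: [-0.014, -2.355, -0.006]
ft_force: [1.0, -0.6, -0.0]
finger_gap: 61.1
gripper_force: 30.8
```

```bash
cat >> h.py <<'E'
def standing(cam,xr,yr,zr):
    p,d,K=snap(cam); P=pts(d,K); m=green(p)&(P[...,0]>xr[0])&(P[...,0]<xr[1])&(P[...,1]>yr[0])&(P[...,1]<yr[1])&(P[...,2]>zr[0])&(P[...,2]<zr[1]); X=P[m]
    if len(X)<40: print(cam,'few',len(X)); return
    c=np.median(X,0); X=X[abs(X[:,0]-c[0])<25]
    for _ in range(6):
        A=np.c_[np.ones(len(X)),X[:,1]+207,X[:,2]]; b=np.linalg.lstsq(A,X[:,0],rcond=None)[0]; e=X[:,0]-A@b; X=X[abs(e)<max(.8,1.5*np.median(abs(e)))]
    print(cam,'face x at z=mid/y=-207: lean dx/dz',b[2].round(4),'dx/dy',b[1].round(4),'x at zmin',(b[0]+b[2]*X[:,2].min()).round(1),'z',X[:,2].min().round(1),X[:,2].max().round(1),'y',X[:,1].min().round(1),X[:,1].max().round(1),'n',len(X)); return b
E
python3 - <<'E'
from chk import *
for i in range(3): vision.capture('side')
state(); sync()
for c in('wrist','side'): standing(c,(540,630),(-245,-170),(85,220))
for c in('wrist','side'): rack(c)
E
```

```text
t 66.55 p [ 574.5 -206.1  158.1] err [-0.1  0.2 -1.9] roterr deg [-0.08  0.18  0.04] F [-0.4 -0.6 -0.4] gap 60.9 gf 30.8 q [-0.07  1.01  0.95  0.05 -2.3  -1.5 ]
wrist face x at z=mid/y=-207: lean dx/dz -0.0049 dx/dy 0.0119 x at zmin 585.8 z 111.2 205.9 y -237.6 -175.4 n 3083
side face x at z=mid/y=-207: lean dx/dz -0.0006 dx/dy 0.0254 x at zmin 581.5 z 113.2 206.7 y -236.1 -174.6 n 307
wrist base [array([ 530.3, -207.7]), array([ 87.4, 133.6]), np.float64(89.7)]
  pin n 187 x [469.2 480.7 483.6] y -182.3 ztop 81.0
  pin n 157 x [468.9 478.9 483.4] y -231.9 ztop 80.8
  pin n 113 x [523.4 526.1 537.4] y -232.0 ztop 80.7
  pin n 131 x [523.3 526.4 538. ] y -182.9 ztop 81.6
  pin n 22 x [580.6 581.  581.2] y -232.8 ztop 79.3
  pin n 82 x [589.1 591.5 593.2] y -232.0 ztop 81.1
  pin n 58 x [590.3 592.4 593.6] y -183.3 ztop 81.3
side base [array([ 526.2, -211.9]), array([ 79.9, 131.2]), np.float64(89.3)]
  pin n 27 x [574.  586.2 589.8] y -183.3 ztop 78.5
  pin n 26 x [574.6 581.5 589.5] y -232.6 ztop 80.8
  pin n 29 x [520.3 524.2 534.9] y -182.9 ztop 81.0
  pin n 31 x [519.2 530.8 534.6] y -232.5 ztop 81.2
  pin n 29 x [465.5 476.3 479.8] y -182.4 ztop 81.4
  pin n 23 x [464.5 476.1 479.4] y -233.0 ztop 80.2
```

Board and slot agree within 0.6 mm in both views, and the lean is under 0.3°. Nudging +0.4 mm in x and -0.8 mm in y, then lowering into slot2.

```bash
python3 - <<'E'
from chk import *
vision.capture('side');state(); sync(); plan(((575.0,-206.9,102),-180.6,45),((575.0,-206.9,60),-180.6,45))
E
```

```text
t 66.8 p [ 574.7 -207.   161.4] err [ 0.2 -0.9  3.3] roterr deg [ 0.01 -0.37  0.1 ] F [ 0.6 -0.5 -0.4] gap 61.3 gf 30.8 q [-0.07  1.    0.95  0.05 -2.3  -1.5 ]
[np.float64(-0.0701), np.float64(0.0002), np.float64(0.0699)] [np.float64(0.0007), np.float64(0.0021), np.float64(-0.0015)] 
[np.float64(-0.0495), np.float64(0.0), np.float64(0.0495)] [np.float64(0.0), np.float64(0.0), np.float64(-0.0)]
```

```bash
python3 - <<'E'
from chk import *
json.dump(dict(p=[574.6,-206.4,160],R=Rt(-180.6,45).tolist()),open('cmd.json','w'))
for i in range(3): vision.capture('side'); state()
plan(((575.1,-207,104),-180.6,45))
E
```

```text
t 66.85 p [ 574.7 -207.   161.2] err [ 0.1 -0.6  1.2] roterr deg [-0.07 -0.16  0.14] F [ 0.8  1.3 -1.2] gap 60.9 gf 30.8 q [-0.07  1.    0.95  0.05 -2.3  -1.5 ]
t 66.9 p [ 574.6 -207.   161. ] err [ 0.  -0.6  1. ] roterr deg [-0.08 -0.13  0.14] F [ 0.2  0.3 -0.7] gap 60.9 gf 30.8 q [-0.07  1.    0.95  0.05 -2.3  -1.5 ]
t 66.95 p [ 574.6 -207.   160.7] err [-0.  -0.6  0.7] roterr deg [-0.09 -0.1   0.14] F [-0.  -0.2 -0.5] gap 60.8 gf 30.8 q [-0.07  1.    0.95  0.05 -2.3  -1.5 ]
[np.float64(-0.0666), np.float64(-0.001), np.float64(0.0654)] [np.float64(0.0), np.float64(0.0), np.float64(0.0)]
```

Emit:
apply_moves(targets=[[0,-0.003,0,0.002,0,0,0],[0,-0.01,0,0.009,0,0,0],[0,-0.018,0,0.017,0,0,0],[0,-0.027,0,0.026,0,0,0],[0,-0.037,0,0.036,0,0,0],[0,-0.047,0,0.046,0,0,0],[0,-0.056,0,0.055,0,0,0],[0,-0.063,0,0.062,0,0,0],[0,-0.0666,0,0.0654,0,0,0],[0,-0.0666,0,0.0654,0,0,0]])

```text
time_s: 67.95
ee_pos: [575.0, -207.0, 103.5]
tool_rot: [-0.016, -2.356, -0.006]
ft_force: [0.5, -0.4, -0.3]
finger_gap: 61.0
gripper_force: 30.8
```

```bash
python3 - <<'E'
from chk import *
for i in range(2): vision.capture('side')
json.dump(dict(p=[575.1,-206.4,104],R=Rt(-180.6,45).tolist()),open('cmd.json','w'))
state(); standing('wrist',(540,630),(-245,-170),(70,160)); rack('wrist'); standing('side',(540,630),(-245,-170),(65,160));state()
plan(((575.1,-206.4,60),-180.6,45))
E
```

```text
t 68.05 p [ 575.2 -207.1  104.2] err [ 0.1 -0.7  0.2] roterr deg [-0.07 -0.03  0.14] F [ 0.6 -1.3 -0.9] gap 61.1 gf 30.8 q [-0.07  1.02  0.85  0.05 -2.18 -1.51]
wrist face x at z=mid/y=-207: lean dx/dz -0.0105 dx/dy 0.013 x at zmin 586.6 z 71.8 151.9 y -238.3 -176.3 n 2953
wrist base [array([ 530.1, -207.7]), array([ 87.5, 134. ]), np.float64(89.6)]
  pin n 296 x [469.1 481.3 483.3] y -231.5 ztop 80.8
  pin n 300 x [469.3 481.5 483.7] y -182.6 ztop 81.1
  pin n 322 x [524.3 534.9 538.6] y -183.1 ztop 81.3
  pin n 303 x [524.  535.6 538.3] y -232.1 ztop 81.2
  pin n 121 x [589.4 592.2 593.2] y -232.5 ztop 81.3
  pin n 138 x [589.6 592.1 593.5] y -183.7 ztop 81.2
  pin n 218 x [597.1 597.3 597.6] y -207.4 ztop 81.8
side face x at z=mid/y=-207: lean dx/dz 0.0026 dx/dy 0.0211 x at zmin 581.9 z 65.3 150.0 y -236.4 -177.4 n 244
t 68.2 p [ 575.2 -207.   104.3] err [ 0.1 -0.6  0.3] roterr deg [-0.08 -0.06  0.13] F [0.5 0.2 0.1] gap 60.8 gf 30.8 q [-0.07  1.02  0.85  0.05 -2.18 -1.51]
[np.float64(-0.0519), np.float64(0.0), np.float64(0.0519)] [np.float64(0.0), np.float64(0.0), np.float64(0.0)]
```

The lower end is already between the pins with no force. Lowering on.

Emit:
apply_moves(targets=[[0,-0.005,0,0.005,0,0,0],[0,-0.011,0,0.011,0,0,0],[0,-0.017,0,0.017,0,0,0],[0,-0.023,0,0.023,0,0,0],[0,-0.029,0,0.029,0,0,0],[0,-0.035,0,0.035,0,0,0],[0,-0.041,0,0.041,0,0,0],[0,-0.046,0,0.046,0,0,0],[0,-0.05,0,0.05,0,0,0],[0,-0.0519,0,0.0519,0,0,0]])

```text
time_s: 69.2
ee_pos: [575.0, -207.0, 59.4]
tool_rot: [-0.016, -2.356, -0.006]
ft_force: [0.5, 0.2, -0.9]
finger_gap: 61.3
gripper_force: 30.8
```

Emit:
apply_moves(targets=[[0,0,0,0,0,0,0],[0,-0.0007,0,0.0007,0,0,0],[0,-0.0014,0,0.0014,0,0,0],[0,-0.002,0,0.002,0,0,0],[0,-0.0027,0,0.0027,0,0,0],[0,-0.0034,0,0.0034,0,0,0],[0,-0.0041,0,0.0041,0,0,0],[0,-0.0047,0,0.0047,0,0,0],[0,-0.0047,0,0.0047,0,0,0],[0,-0.0047,0,0.0047,0,0,0]])

```text
time_s: 70.2
ee_pos: [575.1, -207.1, 57.9]
tool_rot: [-0.016, -2.357, -0.005]
ft_force: [0.2, 1.7, 7.6]
finger_gap: 61.2
gripper_force: 31.2
```

```bash
python3 - <<'E'
from chk import *
state(); tops('wrist',box=(570,590,-260,-160)); standing('wrist',(540,630),(-245,-170),(30,120))
E
```

```text
t 70.2 p [ 575.1 -207.1   57.9] err [-0.  -0.7 -2.1] roterr deg [-0.03 -0.02  0.14] F [0.2 1.7 7.6] gap 61.2 gf 31.2 q [-0.07  1.05  0.79  0.05 -2.09 -1.51]
wrist top edge: n 3541 x [583.2 585.7 586.5] y [np.float64(-238.0), np.float64(-175.8)] z95 104.8 px [224 245 194  20] slope 0.012
wrist face x at z=mid/y=-207: lean dx/dz -0.0183 dx/dy 0.0126 x at zmin 586.7 z 37.2 106.0 y -238.5 -176.0 n 2589
```

Seated (top at 104.8). Easing 1 mm, releasing, and lifting vertically.

Emit:
apply_moves(targets=[[0,0.0006,0,-0.0006,0,0,0],[0,0.001,0,-0.001,0,0,0],[-0.4,0.001,0,-0.001,0,0,0],[-0.46,0.001,0,-0.001,0,0,0],[-0.5,0.001,0,-0.001,0,0,0],[-0.55,0.001,0,-0.001,0,0,0],[-0.6,0.001,0,-0.001,0,0,0],[-0.8,0.001,0,-0.001,0,0,0],[-0.8,0.001,0,-0.001,0,0,0],[-0.8,0.001,0,-0.001,0,0,0]])

```text
time_s: 71.3
ee_pos: [575.1, -207.0, 56.7]
tool_rot: [-0.016, -2.356, -0.006]
ft_force: [-0.6, -0.8, 0.2]
finger_gap: 76.9
gripper_force: 0.0
```

Emit:
apply_moves(targets=[[-0.8,0.006,0,-0.006,0,0,0],[-0.8,0.02,0,-0.02,0,0,0],[-0.8,0.04,0,-0.04,0,0,0],[-0.8,0.06,0,-0.06,0,0,0],[-0.8,0.08,0,-0.08,0,0,0],[-0.8,0.1,0,-0.1,0,0,0],[-0.8,0.12,0,-0.12,0,0,0],[-0.8,0.14,0,-0.14,0,0,0],[-0.8,0.14,0,-0.14,0,0,0],[-0.8,0.14,0,-0.14,0,0,0]])

```text
time_s: 72.3
ee_pos: [575.2, -206.9, 176.1]
tool_rot: [-0.016, -2.358, -0.006]
ft_force: [0.7, -0.2, -0.3]
finger_gap: 76.9
gripper_force: 0.0
```

```bash
python3 - <<'E'
from chk import *
for i in range(2): vision.capture('side')
sync(); state(); rack('wrist'); tops('wrist',box=(560,610,-260,-160)); tops('side',box=(560,610,-260,-160))
plan(((520,-150,330),-180,0),((520,-150,330),-95,0),((500,-205,330),-0.6,0))
E
```

```text
t 72.4 p [ 574.9 -206.8  175. ] err [0. 0. 0.] roterr deg [0. 0. 0.] F [ 0.2  0.4 -0.7] gap 77.0 gf 0.0 q [-0.07  1.01  0.99  0.05 -2.34 -1.5 ]
wrist base [array([ 530. , -207.7]), array([ 87.3, 134.2]), np.float64(89.6)]
  pin n 140 x [468.7 471.4 483.5] y -231.8 ztop 81.2
  pin n 163 x [469.4 480.3 483.8] y -182.3 ztop 80.9
  pin n 146 x [523.9 534.9 538.2] y -232.1 ztop 81.0
  pin n 76 x [523.2 525.9 526.8] y -182.8 ztop 80.9
  pin n 79 x [535.7 538.  538.7] y -183.0 ztop 81.3
  pin n 54 x [577.1 579.4 581.1] y -232.4 ztop 81.1
  pin n 54 x [577.6 579.8 581.4] y -183.4 ztop 81.6
  pin n 44 x [589.8 591.9 593.2] y -232.7 ztop 81.6
  pin n 57 x [590.1 592.1 593.6] y -183.8 ztop 81.3
  pin n 27 x [598.2 598.3 598.4] y -214.4 ztop 79.3
  pin n 10 x [598.4 598.5 598.6] y -201.3 ztop 78.9
wrist top edge: n 756 x [586.1 588.2 589.4] y [np.float64(-237.4), np.float64(-175.9)] z95 105.2 px [271 312 100   8] slope 0.01
side top edge: n 91 x [582.7 585.1 587.2] y [np.float64(-237.7), np.float64(-174.7)] z95 105.4 px [390 217  21  14] slope 0.015
[np.float64(0.2484), np.float64(0.0935), np.float64(-0.1169)] [np.float64(0.0033), np.float64(-0.5006), np.float64(-0.0079)] 
[np.float64(-0.0), np.float64(-0.0), np.float64(0.0)] [np.float64(-0.0), np.float64(-0.0), np.float64(-0.9445)] 
[np.float64(0.0942), np.float64(0.0252), np.float64(0.0)] [np.float64(0.0), np.float64(-0.0), np.float64(-1.0489)] TOO FAR
```

board_d stands in slot2, comp side outward. Going round to its solder side.

```bash
python3 - <<'E'
from chk import *
sync(); state()
plan(((520,-150,330),-180,0),((520,-170,330),-91,0),((510,-205,330),-2,0),((560,-206.5,235),-0.6,40))
q1=np.array([-.18,.08,-.4,-.37,-.33,2.04])
for h in(0,70):
    x=ik(np.array([585.5,-206.6,74+h])+14*Rt(-.6,45)[:,2],-.6,45,k,s,q1); print(h,None if x is None else x.round(2))
E
```

```text
t 72.55 p [ 574.9 -206.9  174.9] err [0. 0. 0.] roterr deg [0. 0. 0.] F [-0.3  0.9 -0.8] gap 76.8 gf 0.0 q [-0.07  1.01  0.99  0.05 -2.34 -1.5 ]
[np.float64(0.2485), np.float64(0.0936), np.float64(-0.117)] [np.float64(0.0031), np.float64(-0.5008), np.float64(-0.008)] 
[np.float64(0.0), np.float64(-0.0334), np.float64(0.0)] [np.float64(0.0), np.float64(-0.0), np.float64(-0.9889)] 
[np.float64(0.0586), np.float64(0.0157), np.float64(0.0)] [np.float64(0.0), np.float64(0.0), np.float64(-0.9889)] 
[np.float64(0.0834), np.float64(-0.0004), np.float64(0.1583)] [np.float64(0.0055), np.float64(0.4445), np.float64(-0.0149)] 
0 [-0.29  0.26 -0.38 -0.86 -0.26  2.62]
70 [-0.2   0.14 -0.41 -0.5  -0.28  2.19]
```

```bash
python3 - <<'E'
from chk import *
sync()
plan(((520,-150,330),-180,0),((520,-170,330),-96,0),((510,-205,330),-12,0),((560,-206.5,235),-0.6,40))
E
```

```text
[np.float64(0.2485), np.float64(0.0936), np.float64(-0.117)] [np.float64(0.0031), np.float64(-0.5008), np.float64(-0.008)] 
[np.float64(0.0), np.float64(-0.0334), np.float64(0.0)] [np.float64(0.0), np.float64(-0.0), np.float64(-0.9334)] 
[np.float64(0.0597), np.float64(0.0105), np.float64(0.0)] [np.float64(0.0), np.float64(0.0), np.float64(-0.9333)] 
[np.float64(0.082), np.float64(-0.0148), np.float64(0.1583)] [np.float64(0.0442), np.float64(0.443), np.float64(-0.1215)]
```

Emit:
apply_moves(targets=[[-0.8,0.025,0,-0.025,0,0,0],[-0.8,0.07,0.03,-0.06,0,-0.06,0],[-0.8,0.12,0.06,-0.09,0.001,-0.12,-0.002],[-0.8,0.17,0.0936,-0.117,0.0015,-0.19,-0.003],[-0.8,0.2,0.0936,-0.117,0.002,-0.26,-0.004],[-0.8,0.2485,0.0936,-0.117,0.0025,-0.34,-0.005],[-0.8,0.2485,0.0936,-0.117,0.003,-0.42,-0.007],[-0.8,0.2485,0.0936,-0.117,0.0031,-0.5008,-0.008],[-0.8,0.2485,0.0936,-0.117,0.0031,-0.5008,-0.008],[-0.8,0.2485,0.0936,-0.117,0.0031,-0.5008,-0.008]])

```text
time_s: 73.55
ee_pos: [518.8, -150.0, 331.3]
tool_rot: [0.0, 3.14, -0.0]
ft_force: [0.9, 0.6, -0.5]
finger_gap: 76.7
gripper_force: 0.0
```

Emit:
apply_moves(targets=[[-0.8,0,-0.0033,0,0,0,-0.0934],[-0.8,0,-0.0067,0,0,0,-0.187],[-0.8,0,-0.01,0,0,0,-0.28],[-0.8,0,-0.0134,0,0,0,-0.373],[-0.8,0,-0.0167,0,0,0,-0.467],[-0.8,0,-0.02,0,0,0,-0.56],[-0.8,0,-0.0234,0,0,0,-0.653],[-0.8,0,-0.0267,0,0,0,-0.747],[-0.8,0,-0.03,0,0,0,-0.84],[-0.8,0,-0.0334,0,0,0,-0.9334]])

```text
time_s: 74.55
ee_pos: [521.1, -170.0, 329.1]
tool_rot: [2.108, -2.327, -0.002]
ft_force: [-0.4, 0.5, -0.1]
finger_gap: 76.8
gripper_force: 0.0
```

Emit:
apply_moves(targets=[[-0.8,0.006,0.001,0,0,0,-0.0933],[-0.8,0.012,0.002,0,0,0,-0.187],[-0.8,0.018,0.003,0,0,0,-0.28],[-0.8,0.024,0.004,0,0,0,-0.373],[-0.8,0.03,0.005,0,0,0,-0.467],[-0.8,0.036,0.006,0,0,0,-0.56],[-0.8,0.042,0.0075,0,0,0,-0.653],[-0.8,0.048,0.0085,0,0,0,-0.747],[-0.8,0.054,0.0095,0,0,0,-0.84],[-0.8,0.0597,0.0105,0,0,0,-0.9333]])

```text
time_s: 75.55
ee_pos: [511.0, -205.1, 329.1]
tool_rot: [-3.125, 0.319, 0.004]
ft_force: [-0.4, -0.1, 0.4]
finger_gap: 76.7
gripper_force: 0.0
```

Emit:
apply_moves(targets=[[-0.8,0.01,-0.002,0.02,0.0055,0.055,-0.015],[-0.8,0.02,-0.004,0.04,0.011,0.11,-0.03],[-0.8,0.03,-0.006,0.06,0.0166,0.166,-0.0456],[-0.8,0.041,-0.0074,0.079,0.022,0.222,-0.06],[-0.8,0.051,-0.009,0.099,0.0276,0.277,-0.076],[-0.8,0.0615,-0.011,0.119,0.033,0.332,-0.091],[-0.8,0.072,-0.013,0.139,0.0387,0.388,-0.106],[-0.8,0.082,-0.0148,0.1583,0.0442,0.443,-0.1215],[-0.8,0.082,-0.0148,0.1583,0.0442,0.443,-0.1215],[-0.8,0.082,-0.0148,0.1583,0.0442,0.443,-0.1215]])

```text
time_s: 76.55
ee_pos: [560.7, -206.9, 235.3]
tool_rot: [2.95, -0.016, 1.07]
ft_force: [0.3, -0.3, 0.7]
finger_gap: 76.8
gripper_force: 0.0
```

```bash
python3 - <<'E'
from chk import *
for i in range(3): vision.capture('side')
state(); rack('wrist'); tops('wrist',box=(560,610,-260,-160)); standing('wrist',(560,610),(-236,-178),(30,103))
E
```

```text
t 76.7 p [ 561.5 -206.7  236.9] err [ 1.5 -0.1  1.9] roterr deg [-0.02  0.09 -0.04] F [-0.  -0.4  0.2] gap 76.9 gf 0.0 q [-0.15 -0.02 -0.36 -0.17 -0.55  1.83]
wrist base [array([ 549.5, -207.7]), array([87.5, 94.1]), np.float64(89.4)]
  pin n 40 x [576.7 577.7 580.9] y -183.6 ztop 80.9
  pin n 38 x [576.4 577.8 580.5] y -232.6 ztop 81.4
  pin n 32 x [534.  535.5 537.3] y -232.2 ztop 81.3
  pin n 31 x [534.1 536.  537.6] y -183.5 ztop 81.2
  pin n 30 x [522.1 523.9 525.9] y -183.0 ztop 81.2
  pin n 34 x [522.  523.9 525.4] y -232.0 ztop 81.3
wrist top edge: n 501 x [585.6 586.5 589.1] y [np.float64(-238.3), np.float64(-176.5)] z95 105.1 px [284 261  74   7] slope 0.01
wrist face x at z=mid/y=-207: lean dx/dz 0.0299 dx/dy 0.0096 x at zmin 583.8 z 30.3 102.9 y -236.0 -178.1 n 883
```

```bash
python3 - <<'E'
from chk import *
plan(((596.6,-207.5,140),-0.6,45),((596.6,-207.5,64.1),-0.6,45))
E
```

```text
[np.float64(-0.055), np.float64(0.001), np.float64(0.1606)] [np.float64(0.0), np.float64(0.0556), np.float64(0.0)] 
[np.float64(-0.0895), np.float64(-0.0), np.float64(0.0894)] [np.float64(0.0), np.float64(-0.0), np.float64(0.0)]
```

Emit:
apply_moves(targets=[[-0.85,-0.0069,0,0.02,0,0.007,0],[-0.85,-0.0138,0,0.04,0,0.014,0],[-0.85,-0.0206,0,0.06,0,0.021,0],[-0.85,-0.0275,0,0.08,0,0.028,0],[-0.85,-0.0344,0.001,0.1,0,0.035,0],[-0.85,-0.0412,0.001,0.12,0,0.042,0],[-0.85,-0.048,0.001,0.14,0,0.049,0],[-0.85,-0.055,0.001,0.1606,0,0.0556,0],[-0.85,-0.055,0.001,0.1606,0,0.0556,0],[-0.85,-0.055,0.001,0.1606,0,0.0556,0]])

```text
time_s: 77.85
ee_pos: [597.2, -207.7, 141.1]
tool_rot: [2.898, -0.015, 1.203]
ft_force: [0.4, -0.8, 0.7]
finger_gap: 79.1
gripper_force: 0.0
```

```bash
python3 - <<'E'
from chk import *
for i in range(2): vision.capture('side')
q=json.load(open('cmd.json')); o=telemetry.get_obs(); print(o['ee_pos'],o['joint_pos'].round(2),R.from_matrix(Rt(-.6,45).T@R.from_rotvec(o['tool_rot']).as_matrix()).as_rotvec().round(4)); tops('wrist',box=(560,610,-260,-160)); standing('wrist',(560,610),(-236,-178),(50,103))
E
```

```text
[ 597.25078009 -207.62419308  141.7016637 ] [-0.19  0.14 -0.41 -0.48 -0.27  2.17] [-0.0002  0.0025 -0.0008]
wrist top edge: n 1149 x [585.5 586.7 589. ] y [np.float64(-238.2), np.float64(-176.4)] z95 105.0 px [262 298 116  11] slope 0.01
wrist face x at z=mid/y=-207: lean dx/dz 0.03 dx/dy 0.0098 x at zmin 584.4 z 50.4 103.0 y -235.9 -178.0 n 1545
```

Consistent. Descend and pre-close.

Emit:
apply_moves(targets=[[-0.85,-0.009,0,0.009,0,0,0],[-0.85,-0.019,0,0.019,0,0,0],[-0.85,-0.029,0,0.029,0,0,0],[-0.85,-0.039,0,0.039,0,0,0],[-0.85,-0.049,0,0.049,0,0,0],[-0.85,-0.059,0,0.059,0,0,0],[-0.85,-0.069,0,0.069,0,0,0],[-0.85,-0.078,0,0.078,0,0,0],[-0.85,-0.086,0,0.086,0,0,0],[-0.85,-0.0895,0,0.0894,0,0,0]], grip_force=20)

```text
time_s: 79.05
ee_pos: [596.9, -207.7, 64.7]
tool_rot: [2.898, -0.015, 1.203]
ft_force: [0.1, 1.0, 0.2]
finger_gap: 79.3
gripper_force: 0.0
```

Emit:
apply_moves(targets=[[-0.7,0,0,0,0,0,0],[-0.6,0,0,0,0,0,0],[-0.55,0,0,0,0,0,0],[-0.52,0,0,0,0,0,0],[-0.5,0,0,0,0,0,0],[-0.48,0,0,0,0,0,0],[-0.47,0,0,0,0,0,0],[-0.46,0,0,0,0,0,0],[-0.46,0,0,0,0,0,0],[-0.46,0,0,0,0,0,0]])

```text
time_s: 80.05
ee_pos: [597.0, -207.5, 64.7]
tool_rot: [2.898, -0.015, 1.203]
ft_force: [1.2, -0.2, 0.9]
finger_gap: 62.1
gripper_force: 0.2
```

```bash
python3 - <<'E'
from chk import *
state(); tops('wrist',box=(575,600,-242,-172))
E
```

```text
t 80.05 p [ 597.  -207.5   64.7] err [ 0.4 -0.   0.6] roterr deg [-0.    0.08 -0.01] F [ 1.2 -0.2  0.9] gap 62.1 gf 0.2 q [-0.29  0.26 -0.37 -0.87 -0.26  2.62]
wrist top edge: n 3133 x [585.4 586.2 588.7] y [np.float64(-238.3), np.float64(-176.3)] z95 105.0 px [229 254 183  19] slope 0.009
wrist top edge: n 382 x [575.3 578.4 583.3] y [np.float64(-176.7), np.float64(-172.0)] z95 101.1 px [211 275  23  28] slope 0.06
wrist top edge: n 283 x [575.3 578.2 582.9] y [np.float64(-242.0), np.float64(-238.3)] z95 100.5 px [408 275  17  25] slope -0.306
```

Emit:
apply_moves(targets=[[-0.45,0,0,0,0,0,0],[-0.44,0,0,-0.0003,0,0,0],[-0.43,0,0,-0.0006,0,0,0],[-0.42,0,0,-0.0008,0,0,0],[-0.4,0,0,-0.001,0,0,0],[-0.35,0,0,-0.001,0,0,0],[-0.3,0,0,-0.001,0,0,0],[-0.2,0,0,-0.001,0,0,0],[0,0,0,-0.001,0,0,0],[0,0,0,-0.001,0,0,0]], grip_force=20)

```text
time_s: 81.1
ee_pos: [596.5, -207.6, 65.1]
tool_rot: [2.898, -0.015, 1.203]
ft_force: [0.1, 0.3, -0.2]
finger_gap: 61.2
gripper_force: 21.8
```

```bash
python3 - <<'E'
from chk import *
p,Q=cmd(); p=p-Q[:,2]*.6; json.dump(dict(p=p.tolist(),R=Q.tolist()),open('cmd.json','w')); state()
Q2=Rt(-6.1,-45); yp=-22; C=F+fy*yp+[0,0,51.6]; T=C+fx*18+14*Q2[:,2]; print('C',C,'T',T)
plan((p+[0,0,110],-0.6,45),((530,-60,320),-3,5),((520,130,320),-6.1,-10),(T+[0,0,160],-6.1,-30),(T+[0,0,100],-6.1,-45))
E
```

```text
t 81.1 p [ 596.5 -207.6   65.1] err [ 0.3 -0.   0.6] roterr deg [-0.    0.08 -0.01] F [ 0.1  0.3 -0.2] gap 61.2 gf 21.8 q [-0.29  0.26 -0.38 -0.87 -0.26  2.62]
C [534.868  193.3254  51.6   ] T [542.92195656 192.46936064  41.70050506]
[np.float64(0.1296), np.float64(0.0), np.float64(-0.1296)] [np.float64(0.0), np.float64(-0.0), np.float64(0.0)] 
[np.float64(0.0917), np.float64(-0.2447), np.float64(-0.2513)] [np.float64(-0.0115), np.float64(-0.4444), np.float64(0.0247)] 
[np.float64(-0.0331), np.float64(-0.3153), np.float64(-0.0029)] [np.float64(0.0015), np.float64(-0.1667), np.float64(0.0345)] 
[np.float64(0.0608), np.float64(-0.1076), np.float64(0.1895)] [np.float64(0.0), np.float64(-0.2222), np.float64(-0.0)] 
[np.float64(0.05), np.float64(-0.0), np.float64(0.0866)] [np.float64(0.0), np.float64(-0.1666), np.float64(-0.0)]
```

Firm grip without loading the rack. Lifting straight and carrying to the frame.

Emit:
apply_moves(targets=[[0,0.003,0,-0.003,0,0,0],[0,0.01,0,-0.01,0,0,0],[0,0.022,0,-0.022,0,0,0],[0,0.037,0,-0.037,0,0,0],[0,0.053,0,-0.053,0,0,0],[0,0.069,0,-0.069,0,0,0],[0,0.085,0,-0.085,0,0,0],[0,0.101,0,-0.101,0,0,0],[0,0.117,0,-0.117,0,0,0],[0,0.1296,0,-0.1296,0,0,0]])

```text
time_s: 82.1
ee_pos: [596.4, -207.4, 176.3]
tool_rot: [2.897, -0.015, 1.204]
ft_force: [0.6, -1.4, -1.2]
finger_gap: 61.5
gripper_force: 21.9
```

Emit:
apply_moves(targets=[[0,0.0092,-0.0245,-0.0251,-0.0011,-0.0444,0.0025],[0,0.0183,-0.0489,-0.0503,-0.0023,-0.0889,0.005],[0,0.0275,-0.0734,-0.0754,-0.0035,-0.133,0.0074],[0,0.0367,-0.0979,-0.1,-0.0046,-0.178,0.01],[0,0.0459,-0.1223,-0.1257,-0.0058,-0.222,0.0124],[0,0.055,-0.1468,-0.151,-0.007,-0.267,0.0148],[0,0.0642,-0.171,-0.176,-0.008,-0.311,0.0173],[0,0.0734,-0.196,-0.201,-0.009,-0.3555,0.02],[0,0.0825,-0.22,-0.226,-0.01,-0.4,0.022],[0,0.0917,-0.2447,-0.2513,-0.0115,-0.4444,0.0247]], grip_force=28)

```text
time_s: 83.1
ee_pos: [529.6, -59.4, 321.7]
tool_rot: [3.135, -0.083, 0.137]
ft_force: [0.6, 0.5, -0.9]
finger_gap: 61.0
gripper_force: 31.5
```

Emit:
apply_moves(targets=[[0,-0.0033,-0.0315,-0.0003,0,-0.0167,0.0035],[0,-0.0066,-0.063,-0.0006,0,-0.0333,0.007],[0,-0.01,-0.0946,-0.0009,0,-0.05,0.01],[0,-0.0132,-0.126,-0.0012,0,-0.0667,0.0138],[0,-0.0166,-0.1577,-0.0015,0.001,-0.0833,0.0172],[0,-0.02,-0.189,-0.0017,0.001,-0.1,0.0207],[0,-0.0232,-0.2207,-0.002,0.001,-0.1167,0.0241],[0,-0.0265,-0.252,-0.0023,0.001,-0.1333,0.0276],[0,-0.0298,-0.284,-0.0026,0.0015,-0.15,0.031],[0,-0.0331,-0.3153,-0.0029,0.0015,-0.1667,0.0345]])

```text
time_s: 84.1
ee_pos: [519.9, 130.8, 320.6]
tool_rot: [-3.116, 0.167, 0.271]
ft_force: [-0.2, 0.1, -0.8]
finger_gap: 60.9
gripper_force: 31.5
```

Emit:
apply_moves(targets=[[0,0.0061,-0.0108,0.019,0,-0.0222,0],[0,0.0122,-0.0215,0.0379,0,-0.0444,0],[0,0.0182,-0.0323,0.0569,0,-0.0667,0],[0,0.0243,-0.043,0.0758,0,-0.0889,0],[0,0.0304,-0.0538,0.0948,0,-0.111,0],[0,0.0365,-0.0646,0.1137,0,-0.133,0],[0,0.0426,-0.0753,0.1327,0,-0.1555,0],[0,0.0486,-0.0861,0.1516,0,-0.178,0],[0,0.0547,-0.0968,0.1706,0,-0.2,0],[0,0.0608,-0.1076,0.1895,0,-0.2222,0]])

```text
time_s: 85.1
ee_pos: [543.4, 192.7, 201.6]
tool_rot: [-3.005, 0.161, 0.804]
ft_force: [-0.3, 0.7, -0.9]
finger_gap: 61.0
gripper_force: 31.5
```

Emit:
apply_moves(targets=[[0,0.005,0,0.0087,0,-0.0167,0],[0,0.01,0,0.0173,0,-0.0333,0],[0,0.015,0,0.026,0,-0.05,0],[0,0.02,0,0.0346,0,-0.0667,0],[0,0.025,0,0.0433,0,-0.0833,0],[0,0.03,0,0.052,0,-0.1,0],[0,0.035,0,0.0606,0,-0.1167,0],[0,0.04,0,0.0693,0,-0.1333,0],[0,0.045,0,0.078,0,-0.15,0],[0,0.05,0,0.0866,0,-0.1666,0]])

```text
time_s: 86.1
ee_pos: [543.2, 192.4, 141.6]
tool_rot: [-2.861, 0.152, 1.186]
ft_force: [-0.2, 0.2, -0.0]
finger_gap: 61.4
gripper_force: 31.5
```

```bash
python3 - <<'E'
from chk import *
for i in range(8): vision.capture('side')
state(); held(r=90); state()
E
```

```text
t 86.5 p [543.3 192.5 143. ] err [0.4 0.1 1.3] roterr deg [ 0.02  0.18 -0.04] F [-0.   0.8 -1.1] gap 60.8 gf 31.5 q [ 0.38  0.88  0.83 -0.42 -2.2   0.96]
face n [ 0.03  -0.004  1.   ] len dir [-0.994  0.106  0.03 ] extent [-32.1  64.5] ends [583.7 188.2 154. ] [487.7 198.4 156.9] N 8275
t 86.55 p [543.2 192.6 142.9] err [0.3 0.1 1.2] roterr deg [ 0.01  0.17 -0.04] F [-0.5 -0.4 -1.2] gap 61.1 gf 31.5 q [ 0.38  0.88  0.83 -0.42 -2.2   0.96]
```

Solder side up and centred over the gap. Levelling by 1.7° and lowering.

```bash
python3 - <<'E'
from chk import *
plan((np.array([542.6,192.5,50]),-6.1,-43.3),(np.array([542.6,192.5,42]),-6.1,-43.3))
E
```

```text
[np.float64(0.1077), np.float64(-0.0), np.float64(0.1084)] [np.float64(0.0), np.float64(0.0188), np.float64(-0.0)] 
[np.float64(0.0091), np.float64(-0.0), np.float64(0.0097)] [np.float64(0.0), np.float64(0.0), np.float64(-0.0)]
```

Emit:
apply_moves(targets=[[0,0.012,0,0.012,0,0.002,0],[0,0.024,0,0.024,0,0.004,0],[0,0.036,0,0.036,0,0.006,0],[0,0.048,0,0.048,0,0.008,0],[0,0.06,0,0.06,0,0.01,0],[0,0.072,0,0.072,0,0.012,0],[0,0.084,0,0.084,0,0.014,0],[0,0.096,0,0.096,0,0.016,0],[0,0.104,0,0.1045,0,0.018,0],[0,0.1077,0,0.1084,0,0.0188,0]])

```text
time_s: 87.55
ee_pos: [542.7, 192.4, 49.6]
tool_rot: [-2.881, 0.154, 1.143]
ft_force: [0.8, -0.0, -0.9]
finger_gap: 60.6
gripper_force: 31.5
```

```bash
python3 - <<'E'
from chk import *
for i in range(6): vision.capture('side')
p,Q=cmd(); o=telemetry.get_obs(); print(o['ee_pos'],o['ft_force'])
t=np.array([542.6,192.5,50]); json.dump(dict(p=t.tolist(),R=Q.tolist()),open('cmd.json','w')); state(); held(r=90)
E
```

```text
[543.29638847 192.47269009  50.97904421] [0.01684393 0.72192035 0.84639186]
t 87.85 p [543.3 192.5  51. ] err [ 0.7 -0.   1. ] roterr deg [ 0.02  0.14 -0.02] F [0.  0.7 0.8] gap 61.2 gf 31.5 q [ 0.39  0.92  0.68 -0.36 -1.99  1.04]
face n [ 0.001 -0.001  1.   ] len dir [-0.994  0.106  0.001] extent [-32.1  64.2] ends [583.4 188.2  63.2] [487.7 198.4  63.3] N 8265
```

Emit:
apply_moves(targets=[[0,0.0012,0,0.0013,0,0,0],[0,0.0024,0,0.0026,0,0,0],[0,0.0036,0,0.0038,0,0,0],[0,0.0048,0,0.0051,0,0,0],[0,0.006,0,0.0064,0,0,0],[0,0.0072,0,0.0077,0,0,0],[0,0.0084,0,0.009,0,0,0],[0,0.0094,0,0.01,0,0,0],[0,0.01,0,0.0107,0,0,0],[0,0.01,0,0.0107,0,0,0]])

```text
time_s: 88.9
ee_pos: [542.9, 192.4, 41.6]
tool_rot: [-2.881, 0.154, 1.142]
ft_force: [0.2, -0.5, -0.2]
finger_gap: 61.0
gripper_force: 31.5
```

Emit:
apply_moves(targets=[[0,0,0,0,0,0,0],[0,0.0003,0,0.0003,0,0,0],[0,0.0006,0,0.0006,0,0,0],[0,0.0009,0,0.0009,0,0,0],[0,0.0012,0,0.0012,0,0,0],[0,0.0014,0,0.0015,0,0,0],[0,0.0014,0,0.0015,0,0,0],[0,0.0014,0,0.0015,0,0,0],[0,0.0014,0,0.0015,0,0,0],[0,0.0014,0,0.0015,0,0,0]])

```text
time_s: 89.9
ee_pos: [543.0, 192.4, 41.0]
tool_rot: [-2.881, 0.153, 1.141]
ft_force: [-0.8, 0.2, 4.8]
finger_gap: 60.9
gripper_force: 31.9
```

```bash
python3 - <<'E'
from chk import *
vision.capture('side');state(); held(r=90)
E
```

```text
t 89.95 p [543.  192.4  41. ] err [ 0.4 -0.1 -9. ] roterr deg [-0.01  0.1  -0.02] F [0.4 0.6 5.7] gap 61.2 gf 31.9 q [ 0.39  0.93  0.67 -0.36 -1.98  1.05]
face n [-0.001 -0.001  1.   ] len dir [-0.994  0.106 -0.   ] extent [-33.7  59.2] ends [580.6 188.4  53.3] [488.2 198.3  53.3] N 14109
```

Down on both ledges (5 N, face level at 53.3). Releasing and retracting.

Emit:
apply_moves(targets=[[0,-0.0004,0,-0.0004,0,0,0],[-0.45,-0.0004,0,-0.0004,0,0,0],[-0.5,-0.0004,0,-0.0004,0,0,0],[-0.55,-0.0004,0,-0.0004,0,0,0],[-0.6,-0.0004,0,-0.0004,0,0,0],[-0.7,-0.0004,0,-0.0004,0,0,0],[-0.7,-0.0004,0,-0.0004,0,0,0],[-0.7,-0.0004,0,-0.0004,0,0,0],[-0.7,-0.0004,0,-0.0004,0,0,0],[-0.7,-0.0004,0,-0.0004,0,0,0]])

```text
time_s: 91.0
ee_pos: [543.0, 192.4, 40.8]
tool_rot: [-2.881, 0.154, 1.141]
ft_force: [-0.5, -0.4, -0.0]
finger_gap: 72.6
gripper_force: 0.0
```

Emit:
apply_moves(targets=[[-0.7,0,0,-0.008,0,0,0],[-0.7,0,0,-0.025,0,0,0],[-0.7,0,0,-0.05,0,0,0],[-0.7,0,0,-0.08,0,0,0],[-0.7,-0.03,0,-0.11,0,0,0],[-0.7,-0.07,0,-0.15,0,0,0],[-0.7,-0.11,0,-0.19,0,0,0],[-0.7,-0.15,0,-0.22,0,0,0],[-0.7,-0.15,0,-0.22,0,0,0],[-0.7,-0.15,0,-0.22,0,0,0]])

```text
time_s: 92.0
ee_pos: [568.0, 189.8, 199.7]
tool_rot: [-2.881, 0.153, 1.137]
ft_force: [0.7, 0.5, -0.9]
finger_gap: 72.6
gripper_force: 0.0
```

```bash
python3 - <<'E'
from chk import *
sync(); state(); plan(((480,20,350),-8,0))
E
```

```text
t 92.0 p [568.  189.8 199.7] err [0. 0. 0.] roterr deg [0. 0. 0.] F [ 0.7  0.5 -0.9] gap 72.6 gf 0.0 q [ 0.37  0.91  1.05 -0.46 -2.36  0.88]
[np.float64(-0.2558), np.float64(0.2967), np.float64(-0.1042)] [np.float64(0.0072), np.float64(0.4786), np.float64(0.0204)]
```

Emit:
apply_moves(targets=[[-0.7,-0.2558,0.2967,-0.1042,0.0072,0.4786,0.0204],[-0.7,-0.2558,0.2967,-0.1042,0.0072,0.4786,0.0204],[-0.7,-0.2558,0.2967,-0.1042,0.0072,0.4786,0.0204],[-0.7,-0.2558,0.2967,-0.1042,0.0072,0.4786,0.0204],[-0.7,-0.2558,0.2967,-0.1042,0.0072,0.4786,0.0204],[-0.7,-0.2558,0.2967,-0.1042,0.0072,0.4786,0.0204],[-0.7,-0.2558,0.2967,-0.1042,0.0072,0.4786,0.0204],[-0.7,-0.2558,0.2967,-0.1042,0.0072,0.4786,0.0204],[-0.7,-0.2558,0.2967,-0.1042,0.0072,0.4786,0.0204],[-0.7,-0.2558,0.2967,-0.1042,0.0072,0.4786,0.0204]])

```text
time_s: 93.0
ee_pos: [480.9, 20.7, 347.1]
tool_rot: [3.131, -0.219, -0.011]
ft_force: [-0.6, -0.4, 0.3]
finger_gap: 72.8
gripper_force: 0.0
```

```bash
python3 - <<'E'
from chk import *
for i in range(4): vision.capture('side')
state()
for a,b in((40,130),(145,240),(250,345)):
    for c in('top','side'): lying(c,a,b)
for c in('wrist','top'): rack(c)
p,_,_=snap('top'); q,_,_=snap('side')
a=cv2.resize(p[110:270,150:470],(800,400),interpolation=cv2.INTER_CUBIC); b=cv2.resize(q[140:300,200:460],(325,200),interpolation=cv2.INTER_CUBIC); c=cv2.resize(q[145:225,225:335],(275,200),interpolation=cv2.INTER_CUBIC)
im=np.zeros((600,800,3),np.uint8); im[:400]=a; im[400:,:325]=b; im[400:,330:605]=c; cv2.imwrite('pics/end.png',im[:,:,::-1])
E
```

```text
t 93.2 p [480.6  20.3 348.5] err [ 0.6  0.3 -1.5] roterr deg [-0.13 -0.23 -0.  ] F [-0.2 -0.5 -0.8] gap 72.6 gf 0.0 q [ 0.37  0.11  0.22 -0.   -1.68  1.06]
top board [array([552.5,  87.6]), array([49.9, 33. ]), np.float64(84.7)] z [50.6 53.6 56.2]
side board [array([519.1,  84.3]), array([60.4, 91.1]), np.float64(83.0)] z [52.1 53.6 54.9]
top board [array([536.1, 191.8]), array([61.5, 86.6]), np.float64(83.2)] z [50.8 53.5 56.2]
side board [array([531.3, 191.5]), array([59.1, 90.4]), np.float64(85.7)] z [51.8 53.6 55.1]
top board [array([543.5, 295.9]), array([61.7, 94.4]), np.float64(84.2)] z [50.9 53.7 56.5]
side board [array([542.6, 297.3]), array([64.3, 90.5]), np.float64(81.9)] z [52.2 53.6 55.2]
wrist base [array([ 530.1, -203. ]), array([ 79.5, 133.8]), np.float64(89.5)]
  pin n 71 x [588.5 590.5 592.7] y -231.7 ztop 80.5
  pin n 50 x [589.3 591.1 592.9] y -181.6 ztop 80.7
  pin n 69 x [576.6 578.7 580.9] y -231.6 ztop 80.3
  pin n 49 x [577.2 579.  580.9] y -181.5 ztop 80.5
  pin n 58 x [533.6 535.8 537.8] y -231.3 ztop 80.2
  pin n 42 x [534.9 536.3 538.2] y -181.1 ztop 80.1
  pin n 56 x [522.4 524.3 525.7] y -231.1 ztop 81.7
  pin n 43 x [522.6 524.  526.1] y -181.2 ztop 80.7
  pin n 54 x [479.2 481.3 483.1] y -230.9 ztop 80.0
  pin n 36 x [479.6 481.5 483.1] y -180.7 ztop 81.2
  pin n 51 x [467.3 469.5 471.3] y -230.6 ztop 80.9
  pin n 48 x [467.3 469.9 471.7] y -180.7 ztop 80.8
top base [array([ 530.1, -208.8]), array([ 88.1, 131.2]), np.float64(89.3)]
  pin n 4 x [532.1 533.8 535.4] y -232.6 ztop 79.1
  pin n 4 x [477.9 479.5 481.1] y -183.3 ztop 80.7
  pin n 4 x [477.6 479.2 480.9] y -231.6 ztop 81.9
```

View pics/end.png

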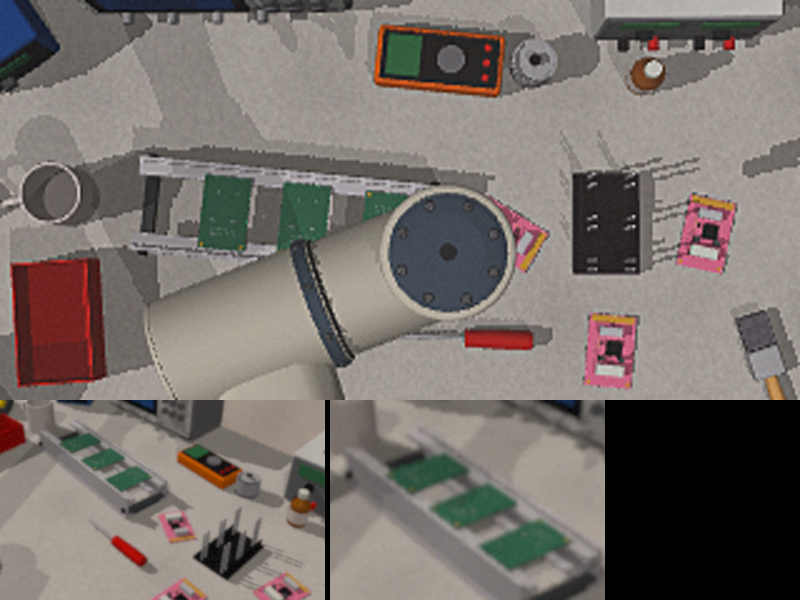

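All three green boards lie solder side up across both rails at z≈53.5. The rack stands empty and upright, and the other things look undisturbed.

```bash
python3 -c "
from workcell import order; print(order.close_job())"
```

```text
the job is handed in; nothing more can be done
None
```

The job is handed in: board_d and the two boards from the rack now lie side by side on the support frame, solder side up and level on both ledges, with the rack empty and upright (it was knocked about 7 mm mid-run).

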